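# Sterilise the grooming brushes and stand them bristles-up

### The arm

A 7-joint arm with a two-finger parallel gripper is mounted at the origin on the work surface. World frame = base frame: x ahead of the robot, y to its left, z up, the work surface at z = 0. Lengths are in mm, angles in degrees, forces in N, time in s.
With the tool pointing down it reaches from about 425 to 950 mm from the base axis. Payload 16.7 kg.
Tool frame: the origin (TCP) lies at the very end of the fingers, on their centre line; the grasp point (between the pads) lies behind it (grasp_offset is the z of the grasp point in the tool frame, in mm); z points along the fingers, y is the direction in which the jaws open and shut (so a half turn about z gives the same grasp; the last joint's range is limited). The gripper opens to 94 mm and grips with 3 to 60 N. Pads are 16 mm wide; open, the fingers measure 119 mm over their backs; the gripper's body (75 mm by 177 mm) begins 78 mm behind the grasp point.
Start: joints at [65.575, 24.414, 4.234, 92.017, -1.954, 63.644, -3.845], TCP at [184.433, -649.274, 183.167] pointing down, gripper open.
Joint ranges: [-163.25, 163.25], [-28.42, 122.38], [-70.27, 78.77], [12.13, 141.07], [-58.53, 238.53], [9.26, 117.41], [-156.51, 156.51]. Speed limits (degrees/s): [108.29, 108.29, 136.94, 136.94, 172.46, 172.46, 172.46].

### API

Orientations are given as a 3x3 rotation matrix whose columns are the frame's x, y, z axes.
In Python, from bench import * gives the robot as it stands.
- The arm moves only by the tool apply_moves, never from a script. Its argument "moves" is a list of rows, each a list of 7 numbers: the shift along the tool's x, y, z in mm, then the turn, a rotation vector about the tool's x, y, z in degrees, then the opening, from 0 (shut) to 1 (fully open). A call has 1 to 20 rows; each row shifts and turns the pose as measured when the row begins, along the tool's axes as they then stand; what a row does not reach is not made up. A row lasts 1/8 s, in which the tool goes at most 62.5 mm and 10.7 degrees, less where a joint would pass 70% of its speed; a pose out of reach is approached as far as the arm can. A call with a gripper value outside its range is refused whole. The fingers move at their own pace and stop on an object; "force" is the grip in N (left out, the last holds). Time passes only in rows, so rows that do not move let the fingers close. It gives the time, the measured TCP pose, the force and the opening at its end, in the units of the state.
- get_obs(): the state, without advancing time (a new reading comes with each control period).
- camera(name): name is "side" or "top"; returns (picture, depth): 480x640x3 uint8, red, green, blue; 480x640 float32, mm along the optical axis (not along the pixel's ray), 0 where there is no reading.
- camera_params(name): a dict with "mtx" (3x3 intrinsics, pixels), "origin" and "rotation" of the camera in the world. Camera axes: x right, y up, looking along -z (the intrinsics and any distortion apply to the point x, -y, -z); pixel columns grow to the right and rows downward; lengths in mm; the calibration is good to about 2 mm. A picture is of the moment at which its call begins. camera_params takes no time and is no camera call.
- sign_off(): hands the job in, once; it reports no verdict.
The state is a dict: "time": time; "q": joint angles; "qd": joint speeds; "joint_torque": joint torques, N m; "tool_pos": TCP position; "eef_rot": TCP orientation; "wrist_force": force on the tool from outside, world axes, zero at the start; "moment": the same for the moment, N m; "gripper_width": finger opening in mm.
Only numpy, scipy, OpenCV 4.12 (cv2) and the standard library are available. Lean on these libraries where they do the work, as an engineer would, in place of code of your own. Each camera call takes 0.05 s, during which the arm holds its last target.

### The job

The grooming brushes (two or three of them) were left standing bristles-down in their cups. One after another, from the smallest brush to the largest, pull the brush out, hold its bristle end well down inside the low wide steriliser pot for about a second without letting go, then turn it end for end and stand it handle-down, bristles up, in the same cup it came from, finishing each brush before the next one is dipped. The wooden V-notched rest is there for laying a brush down to change your grip; leave the other things on the board where they are and the pot standing upright.

Things in the scene. Friction and masses are not known exactly. Their poses are not given: they have to be found in the camera images.
- brush_s: the smallest wooden grooming brush (may be absent): 150 mm long in all, about 35 g, a grey bristle head 26 mm in diameter and 32 mm long (stiff, can be gripped), then a straight round handle 14 mm in diameter with a domed end. Origin: centre of the flat bristle end; own +z runs to the handle end. Starts bristles-down in cup_s; centre of mass near mid-length; rolls on a flat surface
- brush_s_bristles (a point): centre of the flat bristle end of brush_s
- brush_s_handle_end (a point): centre of the handle end of brush_s, 150 mm from the bristle end
- cup_s: round white ceramic cup fixed to the board, the cup of brush_s: outside 60 mm in diameter, mouth 52 mm inside (50 mm at the floor), rim 96 mm above the board, inner floor 6 mm up. Origin at the centre of its underside, z up. All cups look alike; a brush set in handle-down leans on the rim by up to 0.4 rad
- cup_s_in (a point): centre of the inner floor of cup_s
- brush_m: the middle wooden grooming brush (may be absent): 162 mm long in all, about 45 g, a grey bristle head 32 mm in diameter and 36 mm long (stiff, can be gripped), then a straight round handle 16 mm in diameter with a domed end. Origin: centre of the flat bristle end; own +z runs to the handle end. Starts bristles-down in cup_m; centre of mass near mid-length; rolls on a flat surface
- brush_m_bristles (a point): centre of the flat bristle end of brush_m
- brush_m_handle_end (a point): centre of the handle end of brush_m, 162 mm from the bristle end
- cup_m: round white ceramic cup fixed to the board, the cup of brush_m: outside 60 mm in diameter, mouth 52 mm inside (50 mm at the floor), rim 96 mm above the board, inner floor 6 mm up. Origin at the centre of its underside, z up. All cups look alike; a brush set in handle-down leans on the rim by up to 0.4 rad
- cup_m_in (a point): centre of the inner floor of cup_m
- brush_l: the largest wooden grooming brush (may be absent): 175 mm long in all, about 60 g, a grey bristle head 38 mm in diameter and 40 mm long (stiff, can be gripped), then a straight round handle 18 mm in diameter with a domed end. Origin: centre of the flat bristle end; own +z runs to the handle end. Starts bristles-down in cup_l; centre of mass near mid-length; rolls on a flat surface
- brush_l_bristles (a point): centre of the flat bristle end of brush_l
- brush_l_handle_end (a point): centre of the handle end of brush_l, 175 mm from the bristle end
- cup_l: round white ceramic cup fixed to the board, the cup of brush_l: outside 60 mm in diameter, mouth 52 mm inside (50 mm at the floor), rim 96 mm above the board, inner floor 6 mm up. Origin at the centre of its underside, z up. All cups look alike; a brush set in handle-down leans on the rim by up to 0.4 rad
- cup_l_in (a point): centre of the inner floor of cup_l
- pot: the steriliser pot: low wide white plastic pot, loose, 400 g, 82 mm outside, mouth 74 mm inside, rim 60 mm above the board, inner floor 6 mm up, empty. Origin at the centre of its underside, z up; it may get shifted during the job
- pot_rim (a point): centre of the pot's mouth at rim height
- rest: wooden brush rest, loose, 600 g: 85 x 85 x 12 mm base, two V-notched supports 8 mm thick, 22 mm either side of the origin along own y. V 90 degrees, opening up, bottom 50 mm and tops 71 mm above the board, 48 mm wide over all. A brush laid in both notches lies level along own y, its axis 60 to 63 mm up. Origin: centre of the underside, z up
- dispenser: closed white push soap dispenser, 70 mm in diameter, 178 mm tall with a spout; bystander, leave it where it is. Origin on the board under its middle
- ring_cone: white ceramic ring cone, 56 mm at the foot, 80 mm tall; bystander, leave it where it is. Origin on the board under its middle
- bell: tiny steel bell, 24 mm in diameter, 24 mm tall; bystander, leave it where it is. Origin on the board under its middle
- coaster: round cork coaster, 96 mm in diameter, 8 mm thick; bystander, leave it where it is. Origin on the board under its middle
- phone_case: blue phone case lying flat, 150 x 75 x 10 mm; bystander, leave it where it is. Origin on the board under its middle
- hair_brush: oak hair brush lying flat, about 215 mm long, 28 mm high; bystander, leave it where it is. Origin on the board under its middle

How it is judged:
By the outcome, as a careful person would: the job done as asked, in the order asked, and still so for the second after the job is handed in, with the robot touching nothing.
Of brush_s, brush_m, brush_l only 2 to 3 are there at a start; the rules pass over those that are not, and their reading is None.
At some moment in a run one of pot may be knocked a few centimetres aside while the robot is not near it.
Once in a run the grip may slacken for a moment while it holds something.
It also fails if it takes over 210 s, if anything falls off the work surface, if the arm or the gripper's body presses on something with over 40 N, if the wrist force passes 120 N, or if a joint passes its speed limit or range.

## Working session

There is one attempt and no reset: what is moved stays moved. The work goes in short steps, Python scripts to look and compute and a tool call to move; the robot and the scene stay as the last step left them, time stands still between calls to the robot, and variables do not carry over. Pictures are saved under pics/ and viewed, and the job is handed in when it is done.

Besides the shell and the picture viewer there is one more tool, called after "Request:" as name([rows], argument=value, ...), one row to a line, values as JSON. apply_moves: Moves the arm, as the interface text tells. Its arguments: {"type":"object","properties":{"moves":{"type":"array","items":{"type":"array","items":{"type":"number"}}},"force":{"type":"number"}},"required":["moves"]}

```bash
ls; mkdir -p pics; python3 - <<'E'
from bench import *
import cv2,numpy as np
o=get_obs();print(o)
for n in("side","top"):
    p,d=camera(n);cv2.imwrite(f"pics/{n}0.png",p[:,:,::-1]);np.save(f"pics/{n}0.npy",d);print(n,camera_params(n))
E
```

```text
pics
{'time': 0.0, 'q': array([65.5755218 , 24.45039496,  4.23085143, 92.05209432, -1.95319028,
       63.64236276, -3.84534867]), 'qd': array([-0.00447069, -0.01933858, -0.08990488, -0.07061609,  0.01570834,
        0.03658886,  0.03166861]), 'joint_torque': array([-1.10059878e-03, -9.35795546e+01,  3.66684392e+00, -4.54172373e+01,
       -4.87832353e-02,  2.01462605e-02, -4.46723516e-05]), 'tool_pos': array([ 184.29893688, -648.87292742,  182.46784356]), 'eef_rot': array([[ 9.61947346e-01,  2.73234527e-01, -4.42344082e-04],
       [ 2.73234867e-01, -9.61946616e-01,  1.18947284e-03],
       [-1.00506343e-04, -1.26507407e-03, -9.99999195e-01]]), 'wrist_force': array([-0.0122836 , -0.22604646,  0.45696534]), 'moment': array([ 0.02756396,  0.01881086, -0.01773128]), 'gripper_width': 93.57156150199322}
side {'mtx': array([[448.21597452,   0.        , 327.16532892],
       [  0.        , 448.21597452, 239.29133387],
       [  0.        ,   0.        ,   1.        ]]), 'origin': array([341.81454026, 581.74271672, 632.46974401]), 'rotation': array([[-0.91130306,  0.24427165, -0.33144848],
       [-0.41128391, -0.57778003,  0.70499346],
       [-0.0192944 ,  0.77878212,  0.62699771]])}
top {'mtx': array([[572.61659098,   0.        , 319.90955194],
       [  0.        , 572.61659098, 248.24907482],
       [  0.        ,   0.        ,   1.        ]]), 'origin': array([ 513.40612137,    9.21766015, 1364.16485919]), 'rotation': array([[-0.00521823,  0.99643057, -0.08425491],
       [-0.99985068, -0.00381093,  0.01685503],
       [ 0.01647377,  0.08433028,  0.99630167]])}
```

View pics/side0.png

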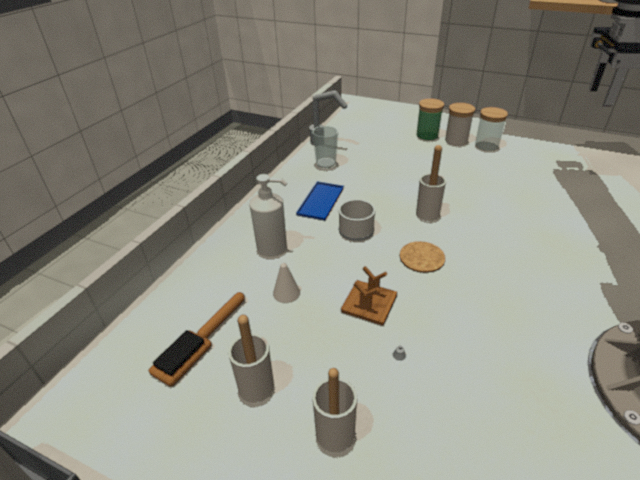

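View pics/top0.png

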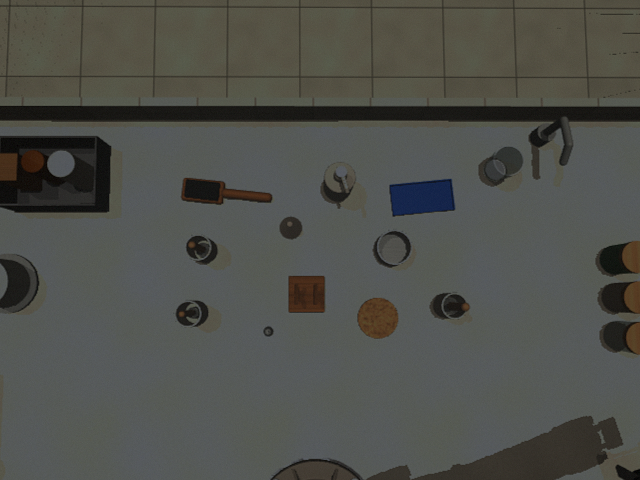

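The side view shows three cups with brushes: near-left (250,370), near-middle (335,415) and far (430,195). It also shows the pot (357,220) and the rest (370,300). In the top view the cups are at (202,249), (192,313) and (452,306), the pot is at (392,249) and the rest at (307,294).

```bash
cat > h.py <<'E'
from bench import *
import cv2,numpy as np
from scipy.spatial.transform import Rotation as Rn
def cloud(n,d=None):
    pic=None
    if d is None: pic,d=camera(n)
    P=camera_params(n);K=P['mtx']
    v,u=np.mgrid[0:480,0:640]
    X=np.stack([(u-K[0,2])/K[0,0]*d,-(v-K[1,2])/K[1,1]*d,-d],-1)
    W=X@P['rotation'].T+P['origin'];W[d<=0]=np.nan
    return pic,W
def circ(p):
    A=np.c_[2*p,np.ones(len(p))];s=np.linalg.lstsq(A,(p**2).sum(1),rcond=None)[0]
    return s[:2],np.sqrt(s[2]+s[:2]@s[:2])
E
python3 - <<'E'
from h import *
_,T=cloud("top",np.load("pics/top0.npy"));_,S=cloud("side",np.load("pics/side0.npy"))
for nm,(u,v) in dict(a=(202,249),b=(192,313),c=(452,306),pot=(392,249),rest=(307,294),cone=(290,228),disp=(340,180),coas=(378,318),phone=(422,197),bell=(268,331),hb=(225,190)).items():
    w=T[v,u];print(nm,w.round(0))
    c0=w[:2]
    for W,n in((T,'top'),(S,'side')):
        p=W.reshape(-1,3);p=p[np.isfinite(p).all(1)]
        # correct around
        q=p[np.linalg.norm(p[:,:2]-c0,axis=1)<75]
        q=q[q[:,2]>4]
        if nm in'abc':
            r=q[(q[:,2]>88)&(q[:,2]<100)];
            print(n,'zmax',q[:,2].max().round(1),'rimbox',r[:,:2].min(0).round(),r[:,:2].max(0).round(),len(r))
            for z in range(85,185,10):
                k=q[(q[:,2]>=z)&(q[:,2]<z+10)]
                if len(k):print('   z',z,len(k),k[:,:2].mean(0).round(1),k[:,:2].min(0).round(),k[:,:2].max(0).round())
        else: print(n,'zmax',q[:,2].max().round(1),'box',q[:,:2].min(0).round(),q[:,:2].max(0).round())
E
```

```text
a [622. 253.  77.]
top zmax 170.2 rimbox [595. 230.] [654. 290.] 182
   z 85 117 [624.8 259.3] [596. 230.] [654. 290.]
   z 95 88 [622.9 260.2] [595. 231.] [653. 289.]
   z 105 7 [621.4 253.4] [617. 252.] [627. 257.]
   z 115 9 [620.7 254.2] [616. 251.] [629. 260.]
   z 125 5 [621.9 253. ] [617. 252.] [626. 255.]
   z 135 12 [621.2 255. ] [616. 252.] [629. 261.]
   z 145 5 [621.7 252.9] [617. 251.] [628. 255.]
   z 155 24 [623.  257.4] [616. 252.] [631. 266.]
   z 165 25 [623.8 258.9] [618. 253.] [629. 265.]
side zmax 170.1 rimbox [595. 230.] [655. 289.] 512
   z 85 326 [621.2 264.3] [595. 232.] [652. 289.]
   z 95 313 [622.  262.6] [595. 230.] [655. 289.]
   z 105 49 [620.6 262.7] [617. 254.] [629. 267.]
   z 115 53 [620.9 262.9] [617. 254.] [629. 268.]
   z 125 51 [620.9 263.3] [616. 253.] [629. 267.]
   z 135 52 [621.  263.4] [617. 256.] [630. 267.]
   z 145 57 [620.7 263.1] [616. 254.] [630. 267.]
   z 155 70 [621.2 262.5] [616. 253.] [632. 268.]
   z 165 60 [624.  260.2] [619. 253.] [631. 266.]
b [478. 275.  68.]
top zmax 161.0 rimbox [449. 250.] [506. 309.] 172
   z 85 96 [476.
[... 2264 characters left out ...]
 71.7 box [448. -39.] [571.  85.]
cone [670.  55.  64.]
top zmax 82.4 box [596. -19.] [744. 129.]
side zmax 81.0 box [606.  -8.] [741. 125.]
disp [763. -55. 150.]
top zmax 182.4 box [ 689. -128.] [837.  17.]
side zmax 181.6 box [ 701. -123.] [815.  11.]
coas [ 463. -150.    7.]
top zmax 16.6 box [ 392. -224.] [536. -81.]
side zmax 12.4 box [ 412. -219.] [ 512. -100.]
phone [ 751. -260.    6.]
top zmax 18.1 box [ 681. -334.] [ 820. -185.]
side zmax 13.5 box [ 702. -335.] [ 795. -185.]
bell [434. 108.  16.]
top zmax 26.1 box [362.  34.] [506. 182.]
side zmax 26.8 box [413.  49.] [505. 168.]
hb [766. 211.  21.]
top zmax 36.1 box [694. 136.] [835. 285.]
side zmax 32.9 box [726. 136.] [823. 285.]
```

```bash
python3 - <<'E'
import cv2
a=cv2.imread("pics/side0.png")
c=[a[300:460,200:360],a[130:240,380:490]]
cv2.imwrite("pics/s1.png",cv2.resize(c[0],(600,600),interpolation=2))
cv2.imwrite("pics/s2.png",cv2.resize(c[1],(600,600),interpolation=2))
t=cv2.imread("pics/top0.png");cv2.imwrite("pics/t1.png",cv2.resize(t[215:345,165:325],(800,600),interpolation=2)*2)
E
```

```text
(no output)
```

View pics/t1.png

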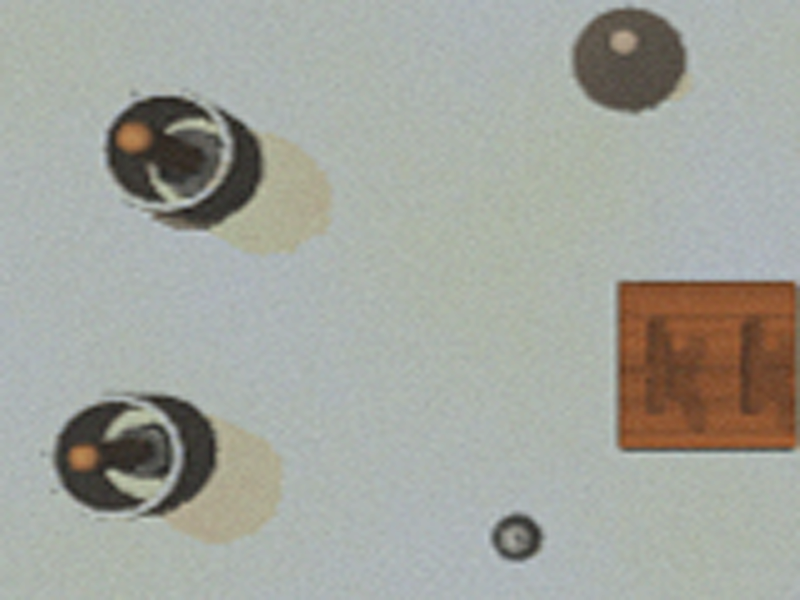

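Request:
apply_moves([
  [0, 0, -50, 0, 0, 0, 1],
  [0, 0, -50, 0, 0, 0, 1],
  [0, 0, -50, 0, 0, 0, 1],
  [0, 0, -50, 0, 0, 0, 1],
  [10, -40, 0, 5, 0, 5, 1],
  [10, -40, 0, 5, 0, 5, 1],
  [10, -40, 0, 5, 0, 5, 1],
])

```text
time: 0.98
tool_pos: [190.6, -522.9, 397.6]
eef_rot: [[0.999, -0.001, -0.04], [0.01, -0.963, 0.268], [-0.039, -0.268, -0.963]]
wrist_force: [-0.4, -0.5, -0.7]
gripper_width: 94.0
```

The rest is aligned with the world at (521,20). The pot is at (626,-182), brush_s at (478,280), brush_m at (624,260) and brush_l at (491,-307). Next I'll gather arm poses to fit the kinematics.

```bash
cat >> h.py <<'E'
import json,os
def log():
    o=get_obs();L=json.load(open('log.json')) if os.path.exists('log.json') else []
    L.append([o['q'].tolist(),o['tool_pos'].tolist(),o['eef_rot'].tolist()]);json.dump(L,open('log.json','w'))
    print(o['time'],o['q'].round(1),o['tool_pos'].round(1))
E
python3 -c "
from h import *
log()"
```

```text
0.975 [ 61.4  17.3   6.6  78.   -5.7 100.2 -22.1] [ 190.6 -522.9  397.6]
```

Request:
apply_moves([
  [0, -60, 0, 0, 10, 0, 1],
  [0, -60, 0, 0, 10, 0, 1],
  [0, -60, 0, 0, 10, 5, 1],
  [0, -60, 0, 0, 0, 5, 1],
  [0, -60, 0, 0, 0, 5, 1],
])

```text
time: 1.6
tool_pos: [206.4, -230.5, 482.1]
eef_rot: [[0.852, -0.238, 0.467], [-0.381, -0.894, 0.238], [0.36, -0.381, -0.852]]
wrist_force: [0.6, -0.2, 0.5]
gripper_width: 93.9
```

```bash
python3 -c "
from h import *
log()"
```

```text
1.6 [ 69.7 -18.9   3.  108.3 -30.3  95.4 -38.7] [ 206.4 -230.5  482.1]
```

Request:
apply_moves([
  [50, -20, 0, -10, 0, 0, 1],
  [50, -20, 0, -10, 0, -10, 1],
  [50, -20, 0, -10, 0, -10, 1],
  [50, -20, 0, -10, 0, -10, 1],
  [50, -20, 0, -10, 0, 0, 1],
])

```text
time: 2.22
tool_pos: [447.8, -194.5, 582.3]
eef_rot: [[0.936, -0.162, 0.312], [-0.002, -0.891, -0.455], [0.351, 0.425, -0.834]]
wrist_force: [-0.5, -0.2, -0.5]
gripper_width: 94.1
```

```bash
python3 -c "
from h import *
log()"
```

```text
2.225 [ 71.7 -24.2 -46.6  94.2  -0.2  73.7 -71.9] [ 447.8 -194.5  582.3]
```

Request:
apply_moves([
  [0, -50, 0, 0, -10, 0, 1],
  [0, -50, 0, 0, -10, 0, 1],
  [0, -50, 0, 0, -10, 0, 1],
  [0, -50, 0, 0, -10, 0, 1],
  [0, -50, -30, 0, -10, 10, 1],
])

```text
time: 2.85
tool_pos: [461.4, -72.8, 526.1]
eef_rot: [[0.97, -0.194, -0.145], [-0.233, -0.911, -0.339], [-0.067, 0.363, -0.929]]
wrist_force: [-0.3, -0.6, 0.6]
gripper_width: 94.1
```

```bash
python3 -c "
from h import *
log();print(get_obs()['eef_rot'])"
```

```text
2.85 [  40.     8.4  -60.9   79.    24.2  111.1 -118.4] [461.4 -72.8 526.1]
[[ 0.97022564 -0.19371386 -0.14538618]
 [-0.23279999 -0.91149235 -0.33909564]
 [-0.06683087  0.36284519 -0.92944984]]
```

```bash
cat > fit.py <<'E'
from h import *
from scipy.optimize import least_squares
import itertools
r=lambda ax,a:Rn.from_euler(ax,a,degrees=True).as_matrix()
def fk(q,p,s,frames=False):
    h,L1,a,b,L2,c,L3,y0,o5,o7=p[:10]
    R=r('z',s[0]*q[0]+y0);t=np.array([0,0,h]);F=[t]
    R=R@r('y',q[1])@r('z',s[1]*q[2]);t=t+R@[a,0,L1];F.append(t)
    R=R@r('y',s[4]*q[3]);t=t+R@[b,0,0]
    R=R@r('z',s[2]*q[4]+o5);t=t+R@[0,0,L2];F.append(t)
    R=R@r('y',s[5]*q[5]);t=t+R@[c,0,0]
    R=R@r('z',s[3]*q[6]+o7);t=t+R@[0,0,L3];F.append(t)
    return (t,R,F) if frames else (t,R)
def res(p,s,L):
    e=[]
    for q,t,R in L:
        tt,RR=fk(q,p,s);e+=list(tt-t)+list(200*(RR-np.array(R)).ravel())
    return np.array(e)
if __name__=='__main__':
    L=json.load(open('log.json'));best=[]
    L.append([[65.5755218 , 24.45039496,  4.23085143, 92.05209432, -1.95319028,63.64236276, -3.84534867],[ 184.29893688, -648.87292742,  182.46784356],[[ 9.61947346e-01,  2.73234527e-01, -4.42344082e-04],[ 2.73234867e-01, -9.61946616e-01,  1.18947284e-03],[-1.00506343e-04, -1.26507407e-03, -9.99999195e-01]]])
    for s in itertools.product([1,-1],[1,-1],[1,-1],[1,-1],[1],[1,-1]):
      for o5 in(0,180):
        for o7 in(0,90,180,270):
          y0=-74.1-s[0]*65.6
          try:x=least_squares(res,[350,400,0,0,400,0,250,y0,o5,o7],args=(s,L),max_nfev=30)
          except Exception as e:continue
          best.append((x.cost,s,x.x))
    best.sort(key=lambda b:b[0])
    for b in best[:3]:print(b[0],b[1],b[2].round(1).tolist())
    c,s,p=best[0];x=least_squares(res,p,args=(s,L));print(x.cost,x.x.round(2).tolist(),np.abs(x.fun).max())
    json.dump([list(s),x.x.tolist()],open('kin.json','w'))
E
python3 fit.py
```

```text
742.2327508996015 (-1, -1, -1, -1, 1, -1) [243.9, 564.8, 18.5, -5.8, 465.1, 2.6, 359.4, -5.7, -181.3, 264.8]
742.2327508998006 (-1, -1, -1, -1, 1, 1) [243.9, 564.8, 18.5, -5.8, 465.1, -2.6, 359.4, -5.7, -1.3, 84.8]
742.2327509004543 (-1, -1, -1, -1, 1, -1) [243.9, 564.8, 18.5, -5.8, 465.1, 2.6, 359.4, -5.7, 178.7, 264.8]
742.2327508993851 [243.9, 564.79, 18.46, -5.79, 465.15, 2.57, 359.41, -5.65, -181.33, 264.85] 15.472083976044729
```

```bash
cat > fit2.py <<'E'
from fit import *
def fk2(q,p,frames=False):
    # signs fixed; p: y0, then translations after each joint (x,y,z), small angle offs
    y0,h,L1x,L1y,L1z,bx,by,bz,L2x,L2y,L2z,cx,cy,L3,o2,o3,o4,o5,o6,o7,sx,sy=p
    R=r('z',-q[0]+y0);t=R@np.array([sx,sy,h]);F=[t]
    R=R@r('y',q[1]+o2);R=R@r('z',-q[2]+o3);t=t+R@[L1x,L1y,L1z];F.append(t)
    R=R@r('y',q[3]+o4);t=t+R@[bx,by,0]
    R=R@r('z',-q[4]+o5);t=t+R@[L2x,L2y,L2z];F.append(t)
    R=R@r('y',q[5]+o6);t=t+R@[cx,cy,0]
    R=R@r('z',-q[6]+o7);t=t+R@[0,0,L3];F.append(t)
    return (t,R,F) if frames else (t,R)
P0=np.array([-5.7,244,18.,0,565,-6,0,0,0,0,465,0,0,359,0,0,0,0,0,84.8,0,0])
def res2(p,L,full=True):
    e=[]
    for q,t,R in L:
        tt,RR=fk2(q,p);e+=list(tt-t)+list(200*(RR-np.array(R)).ravel())
    return np.r_[np.array(e),(p-P0)*np.r_[0,.001,[.01]*11,.001,[.03]*5,0,.1,.1]]
S0=[[65.5755218 , 24.45039496,  4.23085143, 92.05209432, -1.95319028,63.64236276, -3.84534867],[ 184.29893688, -648.87292742,  182.46784356],[[ 9.61947346e-01,  2.73234527e-01, -4.42344082e-04],[ 2.73234867e-01, -9.61946616e-01,  1.18947284e-03],[-1.00506343e-04, -1.26507407e-03, -9.99999195e-01]]]
if __name__=='__main__':
    L=json.load(open('log.json'))+[S0]
    x=least_squares(res2,P0,args=(L,));n=len(L)*12
    print(x.x.round(2).tolist());print(np.abs(x.fun[:n].reshape(-1,12)).max(1))
    json.dump(x.x.tolist(),open('kin2.json','w'))
E
python3 fit2.py
```

```text
[-0.07, 282.09, 0.74, -17.71, 554.43, -0.19, -17.71, 0.0, -1.06, -0.38, 492.29, 0.49, -0.38, 386.93, 0.04, -0.03, -0.03, -0.01, 0.01, 89.9, 0.36, -26.77]
[0.29705397 0.15203377 0.09112138 0.23909547 0.09274714]
```

```bash
cat > ik.py <<'E'
from fit2 import *
p=np.array(json.load(open('kin2.json')))
lo=np.array([-163.25,-28.42,-70.27,12.13,-58.53,9.26,-156.51])+3;hi=np.array([163.25,122.38,78.77,141.07,238.53,117.41,156.51])-3
def rot(theta,phi,flip=0,):
    # tool z tilted theta from down toward azimuth phi; jaws (y) horizontal
    h=np.array([np.cos(np.radians(phi)),np.sin(np.radians(phi)),0]);Z=np.array([0,0,1.])
    z=-np.cos(np.radians(theta))*Z+np.sin(np.radians(theta))*h
    y=np.cross(Z,h)*(1 if not flip else -1);x=np.cross(y,z)
    return np.c_[x,y,z]
def ik(g,R,seeds=None,n=12,rng=np.random.default_rng(0),minz=70,tcp=False):
    """g: grasp point. returns best q or None"""
    t=np.array(g)+(0 if tcp else 1)*R[:,2]*18.8
    best=None
    S=list(seeds) if seeds is not None else []
    S+= [rng.uniform(lo,hi) for _ in range(n)]
    mid=(lo+hi)/2
    for s in S:
        f=lambda q:np.r_[(lambda T:np.r_[T[0]-t,200*(T[1]-R).ravel()])(fk2(q,p)),.02*(q-s)*0+0.002*(q-mid)]
        x=least_squares(f,np.clip(s,lo+.1,hi-.1),bounds=(lo,hi),max_nfev=60,ftol=1e-6,xtol=1e-6)
        e=np.abs(x.fun[:12]).max()
        F=fk2(x.x,p,True)[2]
        if e<2 and F[1][2]>100 and F[2][2]>minz:
            if seeds is not None and s is S[0]: return x.x,F
            m=np.min(np.minimum(x.x-lo,hi-x.x))
            if best is None or m>best[0]:best=(m,x.x,F)
    return best and best[1:]
E
cat > scan.py <<'E'
from ik import *
import sys
from multiprocessing import Pool
def job(a):
    n,g,th,ph,fl=a
    b=ik(g,rot(th,ph,fl),n=8,rng=np.random.default_rng(1));return (a,None if b is None else (b[0],b[1][1],b[1][2]))
if __name__=='__main__':
    T=dict(cs=(478,280,124),cm=(624,260,130),cl=(491,-307,136),pot=(626,-182,130))
    A=[(n,g,th,ph,0) for n,g in T.items() for th in(90,65) for ph in range(0,360,45)]
    with Pool() as P:
        for a,b in P.imap(job,A):
            if b:print(a[0],a[2],a[3],b[0].round(0).tolist(),'elb',b[1].round(0).tolist(),'wr',b[2].round(0).tolist())
E
nproc; time python3 scan.py
```

```text
4
cs 90 90 [49.0, 71.0, -55.0, 120.0, -54.0, 45.0, -118.0] elb [320.0, -424.0, 447.0] wr [479.0, -88.0, 124.0]
cs 90 135 [12.0, 64.0, -28.0, 87.0, -41.0, 96.0, -129.0] elb [485.0, -143.0, 514.0] wr [739.0, 20.0, 124.0]
cs 90 270 [-82.0, 76.0, 44.0, 79.0, 16.0, 105.0, -42.0] elb [111.0, 525.0, 428.0] wr [478.0, 648.0, 123.0]
cs 90 315 [-100.0, 63.0, 33.0, 112.0, 46.0, 74.0, -64.0] elb [-39.0, 491.0, 541.0] wr [218.0, 540.0, 123.0]
cs 65 90 [42.0, 46.0, -53.0, 124.0, -56.0, 37.0, -132.0] elb [280.0, -300.0, 657.0] wr [479.0, -54.0, 279.0]
cs 65 135 [-3.0, 47.0, -8.0, 94.0, -43.0, 88.0, -124.0] elb [408.0, -23.0, 660.0] wr [714.0, 44.0, 279.0]
cs 65 180 [-9.0, 60.0, -26.0, 69.0, -10.0, 111.0, -125.0] elb [484.0, 36.0, 554.0] wr [812.0, 281.0, 279.0]
cs 65 270 [-77.0, 57.0, 33.0, 86.0, 14.0, 93.0, -49.0] elb [144.0, 437.0, 595.0] wr [478.0, 614.0, 279.0]
cs 65 315 [-54.0, 40.0, -21.0, 114.0, 63.0, 90.0, -70.0] elb [245.0, 267.0, 704.0] wr [242.0, 516.0, 279.0]
cm 90 0 [-31.0, 55.0, -25.0, 136.0, 134.0, 110.0, -82.0] elb [415.0, 203.0, 592.0] wr [256.0, 260.0, 129.0]
cm 90 45 [45.0, 76.0,
[... 2553 characters left out ...]
129.0]
pot 90 315 [-0.0, 54.0, -23.0, 135.0, 121.0, 109.0, -86.0] elb [456.0, -42.0, 599.0] wr [365.0, 78.0, 129.0]
pot 65 45 [76.0, 47.0, -47.0, 113.0, -56.0, 41.0, -137.0] elb [61.0, -411.0, 652.0] wr [391.0, -418.0, 286.0]
pot 65 90 [46.0, 54.0, -18.0, 78.0, -38.0, 90.0, -136.0] elb [286.0, -354.0, 602.0] wr [627.0, -516.0, 286.0]
pot 65 225 [-23.0, 61.0, 29.0, 71.0, 19.0, 100.0, -46.0] elb [461.0, 148.0, 556.0] wr [862.0, 54.0, 285.0]
pot 65 270 [-18.0, 42.0, -2.0, 105.0, 61.0, 80.0, -59.0] elb [366.0, 70.0, 695.0] wr [626.0, 152.0, 285.0]
pot 65 315 [-1.0, 30.0, -19.0, 136.0, 112.0, 67.0, -71.0] elb [286.0, -41.0, 757.0] wr [390.0, 54.0, 285.0]
real	0m14.979s
user	0m55.826s
sys	0m0.161s
```

```bash
cat > track.py <<'E'
from ik import *
def track(q,g,R,n=15,g0=None):
    t0,R0=fk2(q,p);t1=np.array(g)+R[:,2]*18.8
    rv=(Rn.from_matrix(R0.T@R)).as_rotvec();out=[]
    for k in range(1,n+1):
        t=t0+(t1-t0)*k/n;Rk=R0@Rn.from_rotvec(rv*k/n).as_matrix()
        s=q.copy()
        f=lambda x:np.r_[(lambda T:np.r_[T[0]-t,200*(T[1]-Rk).ravel()])(fk2(x,p)),.02*(x-s)]
        x=least_squares(f,np.clip(s,lo+.01,hi-.01),bounds=(lo,hi),max_nfev=30,ftol=1e-7,xtol=1e-7)
        q=x.x;err=np.abs(x.fun[:12]).max()
        out.append(err)
    return q,max(out)
if __name__=='__main__':
    import sys
    q0=np.array(get_obs()['q'])
    for first,cup in((90,(478,280)),(270,(478,280)),(90,(624,260)),(270,(624,260)),(90,(491,-307)),(270,(491,-307))):
      for fl in(0,1):
        q=q0;print('---',first,cup,fl)
        a,b=first,360-first
        sg=1 if first==90 else -1   # brush handle toward +y if first==90
        c=np.array(cup)
        for nm,g,R in (('above',(*c*.95,330),rot(0,a,fl)),('tilt',(*c,230),rot(60,a,fl)),('grip',(*c,126),rot(60,a,fl)),('lift',(*c,270),rot(60,a,fl)),('pot',(626,-182,270),rot(60,a,fl)),('dip',(626,-182,132),rot(60,a,fl)),('up',(626,-182,270),rot(60,a,fl)),
            ('rest',(521,20+sg*48,150),rot(-30,a,fl)),('lay',(521,20+sg*48,62),rot(-30,a,fl)),('up',(521,20+sg*48,150),rot(-30,a,fl)),('head',(521,20-sg*54,150),rot(-30,b,1-fl)),('hgrip',(521,20-sg*54,62),rot(-30,b,1-fl)),('up',(521,20-sg*54,200),rot(-30,b,1-fl)),
            ('flip',((521+c[0])/2,(20+c[1])/2,300),rot(60,b,1-fl)),('over',(*c,290),rot(60,b,1-fl)),('ins',(*c,142),rot(60,b,1-fl))):
            q,e=track(q,g,R);F=fk2(q,p,True)[2]
            print(nm,round(e,1),q.round(0).astype(int).tolist(),'wr',F[2].round(0).astype(int).tolist())
            if e>5:break
E
python3 track.py
```

```text
--- 90 (478, 280) 0
above 60.4 [-74, 31, 76, 100, -40, 88, -154] wr [574, 165, 647]
--- 90 (478, 280) 1
above 0.0 [21, 14, -67, 98, 13, 76, -49] wr [454, 267, 698]
tilt 0.0 [51, 35, -67, 122, -44, 41, 25] wr [479, -39, 414]
grip 0.0 [46, 47, -62, 124, -41, 31, 32] wr [479, -39, 310]
lift 0.0 [52, 29, -67, 120, -47, 46, 24] wr [479, -39, 454]
pot 0.0 [60, 49, -46, 76, -22, 90, 23] wr [627, -501, 454]
dip 0.0 [59, 57, -44, 79, -18, 82, 29] wr [627, -501, 316]
up 0.0 [60, 49, -46, 76, -22, 90, 23] wr [627, -501, 454]
rest 0.0 [-3, 26, -37, 108, 39, 77, -58] wr [521, 253, 469]
lay 0.0 [-5, 33, -35, 111, 45, 70, -65] wr [521, 253, 381]
up 0.0 [-3, 26, -37, 108, 39, 77, -58] wr [521, 253, 468]
head 0.0 [56, 29, -50, 109, -10, 56, 14] wr [522, -218, 469]
hgrip 0.0 [52, 36, -47, 112, -6, 47, 14] wr [522, -218, 381]
up 0.0 [57, 25, -52, 107, -12, 62, 14] wr [522, -218, 519]
flip 0.0 [-26, 33, -32, 93, 45, 114, -66] wr [499, 469, 484]
over 0.0 [-50, 38, -10, 82, 34, 114, -63] wr [478, 599, 474]
ins 0.0 [-49, 47, -10, 86, 34, 104, -70] wr [478, 599, 326]
--- 270 (478, 280) 0
above 0.0 [21, 14, 
[... 5017 characters left out ...]
, 102, -50] wr [626, 137, 454]
rest 0.0 [66, 37, -67, 109, 4, 56, 0] wr [521, -212, 469]
lay 0.0 [61, 43, -61, 112, 10, 48, 0] wr [521, -212, 381]
up 0.0 [66, 37, -67, 109, 4, 56, 0] wr [521, -212, 469]
head 0.0 [5, 30, -48, 107, 43, 81, -62] wr [521, 259, 469]
hgrip 0.0 [2, 37, -45, 110, 49, 75, -69] wr [521, 259, 381]
up 0.0 [6, 26, -50, 105, 41, 84, -58] wr [521, 259, 518]
flip 0.0 [75, 42, -58, 92, -21, 86, 24] wr [507, -462, 484]
over 0.0 [76, 50, -53, 76, -15, 100, 26] wr [492, -626, 474]
ins 0.0 [75, 59, -49, 80, -9, 91, 32] wr [492, -626, 326]
--- 270 (491, -307) 1
above 0.0 [18, 7, 8, 99, -1, 74, -154] wr [467, -292, 698]
tilt 40.9 [-49, 50, 76, 116, -2, 39, -154] wr [556, -71, 446]
```

```bash
cat >> h.py <<'E'
def Ra(al,yaw=0):
    a=np.radians(al);z=np.array([0,np.sin(a),-np.cos(a)]);y=np.array([1.,0,0]);x=np.cross(y,z)
    R=np.c_[x,y,z]
    return Rn.from_euler('z',yaw,degrees=True).as_matrix()@R
def st():
    o=get_obs();R=o['eef_rot'];g=o['tool_pos']-18.8*R[:,2]
    print('t%.2f'%o['time'],'grasp',g.round(1).tolist(),'al %.1f'%np.degrees(np.arctan2(R[1,2],-R[2,2])),'y',R[:,1].round(3).tolist(),'F',o['wrist_force'].round(1).tolist(),'w %.1f'%o['gripper_width'],'q',o['q'].round(0).astype(int).tolist())
    return g,R
def plan(g1,al,op,n=None,yaw=0,sp=35,ra=6,g=None,R=None):
    if g is None:g,R=st()
    R1=Ra(al,yaw);t0=g+18.8*R[:,2];t1=np.array(g1)+18.8*R1[:,2]
    rv=Rn.from_matrix(R.T@R1).as_rotvec(degrees=True);d=t1-t0
    if n is None:n=max(1,int(np.ceil(max(np.linalg.norm(d)/sp,np.linalg.norm(rv)/ra))))
    rows=[]
    for k in range(n):
        Rk=R@Rn.from_rotvec(rv*k/n,degrees=True).as_matrix()
        rows.append([float(v) for v in (Rk.T@d/n).round(0 if n>1 else 1)]+[float(v) for v in (rv/n).round(1)]+[op])
    print(n,'rows, total',d.round(0).tolist());print(json.dumps(rows).replace('.0,',','))
    return np.array(g1),R1
E
python3 -c "
from h import *
g,R=plan((475,60,430),0,.6)
plan((478,177,165),70,.6,g=g,R=R)"
```

```text
t2.85 grasp [464.2, -66.5, 543.6] al -20.0 y [-0.194, -0.911, 0.363] F [-0.3, -0.6, 0.6] w 94.1 q [40, 8, -61, 79, 24, 111, -118]
18 rows, total [14.0, 133.0, -115.0]
[[-1, -9, 3, 0.7, 1.2, -5.6, 0.6], [0, -9, 3, 0.7, 1.2, -5.6, 0.6], [1, -9, 4, 0.7, 1.2, -5.6, 0.6], [2, -9, 4, 0.7, 1.2, -5.6, 0.6], [3, -9, 4, 0.7, 1.2, -5.6, 0.6], [3, -8, 4, 0.7, 1.2, -5.6, 0.6], [4, -8, 4, 0.7, 1.2, -5.6, 0.6], [5, -7, 4, 0.7, 1.2, -5.6, 0.6], [5, -7, 5, 0.7, 1.2, -5.6, 0.6], [6, -6, 5, 0.7, 1.2, -5.6, 0.6], [6, -6, 5, 0.7, 1.2, -5.6, 0.6], [7, -5, 5, 0.7, 1.2, -5.6, 0.6], [7, -4, 5, 0.7, 1.2, -5.6, 0.6], [7, -3, 6, 0.7, 1.2, -5.6, 0.6], [8, -3, 6, 0.7, 1.2, -5.6, 0.6], [8, -2, 6, 0.7, 1.2, -5.6, 0.6], [8, -1, 6, 0.7, 1.2, -5.6, 0.6], [8, -0, 6, 0.7, 1.2, -5.6, 0.6]]
12 rows, total [3.0, 135.0, -253.0]
[[11, 0, 21, 0, 5.8, 0, 0.6], [9, 0, 22, 0, 5.8, 0, 0.6], [7, 0, 23, 0, 5.8, 0, 0.6], [4, 0, 23, 0, 5.8, 0, 0.6], [2, 0, 24, 0, 5.8, 0, 0.6], [-0, 0, 24, 0, 5.8, 0, 0.6], [-3, 0, 24, 0, 5.8, 0, 0.6], [-5, 0, 23, 0, 5.8, 0, 0.6], [-8, 0, 23, 0, 5.8, 0, 0.6], [-10, 0, 22, 0, 5.8, 0, 0.6], [-12, 0, 21, 0, 5.8, 0, 0.6], [-14, 0, 19, 0, 5.8, 0, 0.6]]
```

Request:
apply_moves([
  [-1, -9, 3, 0.7, 1.2, -5.6, 0.6],
  [0, -9, 3, 0.7, 1.2, -5.6, 0.6],
  [1, -9, 4, 0.7, 1.2, -5.6, 0.6],
  [2, -9, 4, 0.7, 1.2, -5.6, 0.6],
  [3, -9, 4, 0.7, 1.2, -5.6, 0.6],
  [3, -8, 4, 0.7, 1.2, -5.6, 0.6],
  [4, -8, 4, 0.7, 1.2, -5.6, 0.6],
  [5, -7, 4, 0.7, 1.2, -5.6, 0.6],
  [5, -7, 5, 0.7, 1.2, -5.6, 0.6],
  [6, -6, 5, 0.7, 1.2, -5.6, 0.6],
  [6, -6, 5, 0.7, 1.2, -5.6, 0.6],
  [7, -5, 5, 0.7, 1.2, -5.6, 0.6],
  [7, -4, 5, 0.7, 1.2, -5.6, 0.6],
  [7, -3, 6, 0.7, 1.2, -5.6, 0.6],
  [8, -3, 6, 0.7, 1.2, -5.6, 0.6],
  [8, -2, 6, 0.7, 1.2, -5.6, 0.6],
  [8, -1, 6, 0.7, 1.2, -5.6, 0.6],
  [8, 0, 6, 0.7, 1.2, -5.6, 0.6],
])

```text
time: 5.1
tool_pos: [467.2, 70.5, 403.4]
eef_rot: [[-0.053, 0.998, -0.026], [0.998, 0.053, 0.02], [0.022, -0.025, -0.999]]
wrist_force: [0.9, 0.2, 0.3]
gripper_width: 56.0
```

```bash
python3 -c "
from h import *
g,R=plan((478,177,165),70,.6)"
```

```text
t5.10 grasp [467.7, 70.1, 422.2] al 1.2 y [0.998, 0.053, -0.025] F [0.9, 0.2, 0.3] w 56.0 q [48, 2, -64, 94, 1, 86, -13]
12 rows, total [11.0, 124.0, -245.0]
[[10, 2, 21, -0.3, 5.7, 0.1, 0.6], [8, 2, 21, -0.3, 5.7, 0.1, 0.6], [6, 2, 22, -0.3, 5.7, 0.1, 0.6], [3, 2, 23, -0.3, 5.7, 0.1, 0.6], [1, 2, 23, -0.3, 5.7, 0.1, 0.6], [-1, 1, 23, -0.3, 5.7, 0.1, 0.6], [-3, 1, 23, -0.3, 5.7, 0.1, 0.6], [-6, 1, 22, -0.3, 5.7, 0.1, 0.6], [-8, 1, 21, -0.3, 5.7, 0.1, 0.6], [-10, 1, 21, -0.3, 5.7, 0.1, 0.6], [-12, 1, 19, -0.3, 5.7, 0.1, 0.6], [-14, 1, 18, -0.3, 5.7, 0.1, 0.6]]
```

Request:
apply_moves([
  [10, 2, 21, -0.3, 5.7, 0.1, 0.6],
  [8, 2, 21, -0.3, 5.7, 0.1, 0.6],
  [6, 2, 22, -0.3, 5.7, 0.1, 0.6],
  [3, 2, 23, -0.3, 5.7, 0.1, 0.6],
  [1, 2, 23, -0.3, 5.7, 0.1, 0.6],
  [-1, 1, 23, -0.3, 5.7, 0.1, 0.6],
  [-3, 1, 23, -0.3, 5.7, 0.1, 0.6],
  [-6, 1, 22, -0.3, 5.7, 0.1, 0.6],
  [-8, 1, 21, -0.3, 5.7, 0.1, 0.6],
  [-10, 1, 21, -0.3, 5.7, 0.1, 0.6],
  [-12, 1, 19, -0.3, 5.7, 0.1, 0.6],
  [-14, 1, 18, -0.3, 5.7, 0.1, 0.6],
])

```text
time: 6.6
tool_pos: [481.8, 200.8, 152.5]
eef_rot: [[-0.014, 1.0, 0.009], [0.319, -0.004, 0.948], [0.947, 0.016, -0.319]]
wrist_force: [1.6, -1.2, 0.2]
gripper_width: 56.5
```

```bash
python3 -c "
from h import *
g,R=plan((478,180,164),70,.6)
plan((478.3,280.5,127.5),70,.6,g=g,R=R)"
```

```text
t6.60 grasp [481.6, 183.0, 158.5] al 71.4 y [1.0, -0.004, 0.016] F [1.6, -1.2, 0.2] w 56.5 q [59, 53, -61, 120, -38, 46, 39]
1 rows, total [-4.0, -3.0, 5.0]
[[3.9, -3.7, -4.6, 0.5, -1.4, 0.8, 0.6]]
4 rows, total [0.0, 100.0, -37.0]
[[0, 0, 27, 0, 0, 0, 0.6], [0, 0, 27, 0, 0, 0, 0.6], [0, 0, 27, 0, 0, 0, 0.6], [0, 0, 27, 0, 0, 0, 0.6]]
```

Request:
apply_moves([
  [4, -4, -4.5, 0.5, -1.4, 0.8, 0.6],
  [0, 0, 27, 0, 0, 0, 0.6],
  [0, 0, 27, 0, 0, 0, 0.6],
  [0, 0, 25, 0, 0, 0, 0.6],
  [0, 0, 20, 0, 0, 0, 0.6],
  [0, 0, 0, 0, 0, 0, 0.6],
])

```text
time: 7.35
tool_pos: [480.0, 290.2, 130.9]
eef_rot: [[-0.01, 1.0, 0.003], [0.365, 0.001, 0.931], [0.931, 0.01, -0.365]]
wrist_force: [-0.4, -0.2, 0.8]
gripper_width: 56.4
```

```bash
python3 -c "
from h import *
g,R=plan((478.3,280.5,127.5),70,.6)
p,_=camera('side');cv2.imwrite('pics/s3.png',p[:,:,::-1])"
```

```text
t7.35 grasp [480.0, 272.7, 137.8] al 68.6 y [1.0, 0.001, 0.01] F [-0.4, -0.2, 0.8] w 56.4 q [51, 55, -64, 123, -42, 33, 39]
1 rows, total [-2.0, 8.0, -10.0]
[[-6.3, -1.8, 11, 0.2, 1.4, 0.6, 0.6]]
```

View pics/s3.png

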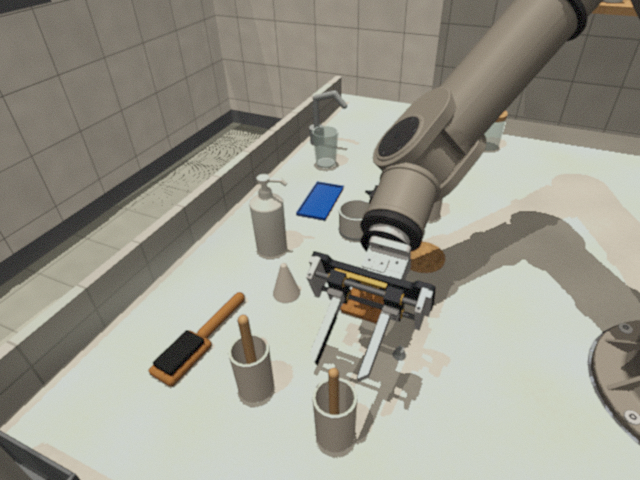

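```bash
cat >> h.py <<'E'
def proj(n,X):
    P=camera_params(n);c=P['rotation'].T@(np.array(X,float)-P['origin']);K=P['mtx']
    return (K[0,0]*c[0]/-c[2]+K[0,2],K[1,1]*-c[1]/-c[2]+K[1,2])
E
python3 -c "
from h import *
g,R=st()
print(proj('side',g),proj('side',g+18.8*R[:,2]),proj('side',(478,280,156)),proj('side',(478,280,125)))
_,W=cloud('side')
for u,v in((320,352),(322,345),(361,368),(364,360),(334,378)):print(W[v,u].round(0))
p,_=camera('side');cv2.imwrite('pics/s4.png',cv2.resize(p[260:460,240:440,::-1],(600,600)))"
```

```text
t7.40 grasp [480.6, 272.0, 137.9] al 68.6 y [1.0, -0.0, 0.011] F [0.6, -0.6, 0.3] w 56.4 q [51, 55, -64, 123, -42, 33, 39]
(np.float64(335.34790139373706), np.float64(373.7584041342312)) (np.float64(329.8189329254773), np.float64(387.8766778717387)) (np.float64(334.564777081685), np.float64(370.9182245275465)) (np.float64(334.7805011199561), np.float64(385.2616911684423))
[509. 258. 150.]
[509. 250. 156.]
[450. 261. 153.]
[450. 251. 158.]
[476. 286. 150.]
```

View pics/s4.png

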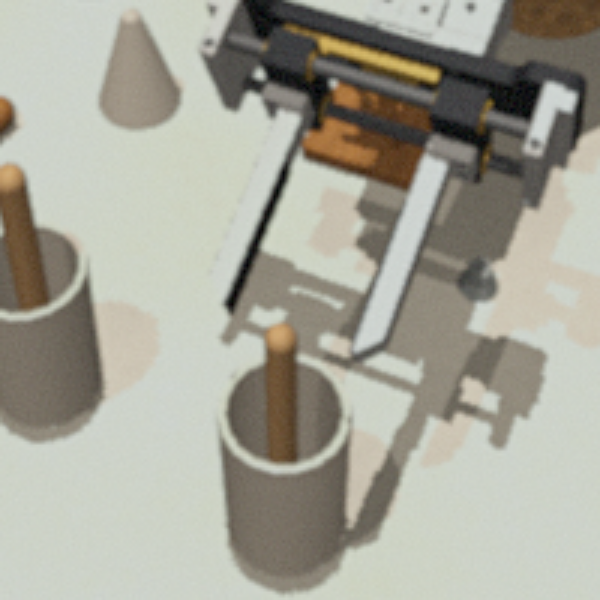

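```bash
python3 -c "
from h import *
g,R=st();t=g+18.8*R[:,2]
for n in('side','top'):
    pic,W=cloud(n)
    L=(W-t)@R
    for sx in(-1,1):
        m=(np.abs(L[...,0])<25)&(L[...,1]*sx>20)&(L[...,1]*sx<48)&(L[...,2]>-120)&(L[...,2]<30)
        k=L[m];print(n,sx,len(k),'zmax',np.sort(k[:,2])[-12:].round(0),'x',np.percentile(k[:,0],[1,50,99]).round(0),'y',np.percentile(k[:,1],[1,50,99]).round(0))
cv2.imwrite('pics/t3.png',cv2.resize(pic[215:345,165:325,::-1],(800,600),interpolation=2))
"
```

```text
t7.50 grasp [480.8, 271.2, 136.8] al 68.7 y [1.0, -0.002, 0.009] F [0.4, -1.0, -0.0] w 56.4 q [51, 55, -63, 123, -42, 33, 39]
side -1 899 zmax [-24. -24. -23. -23. -23. -23. -23. -23. -23. -23. -22. -22.] x [-8. 10. 14.] y [-47. -36. -28.]
side 1 875 zmax [-24. -24. -24. -23. -23. -23. -23. -23. -23. -22. -22. -22.] x [-7. 10. 14.] y [28. 32. 46.]
top -1 241 zmax [-29. -28. -27. -26. -26. -25. -25. -25. -24. -23. -23.  17.] x [-8.  9. 15.] y [-41. -34. -29.]
top 1 212 zmax [-29. -29. -28. -28. -28. -27. -25. -25. -24. -23. -23. -22.] x [ 2.  9. 14.] y [27. 33. 40.]
```

View pics/t3.png

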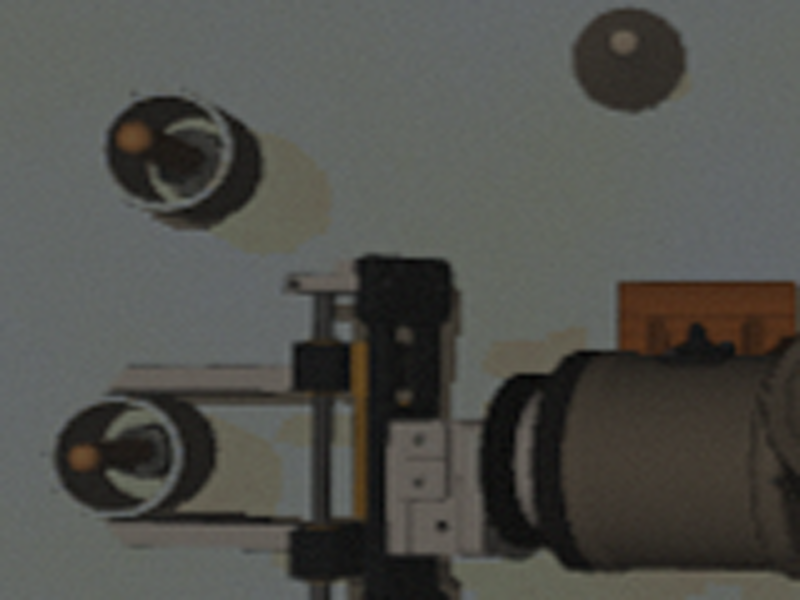

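```bash
python3 -c "
from h import *
g,R=st();t=g+18.8*R[:,2]
pic,W=cloud('side')
L=(W-t)@R
for z in range(-110,25,6):
    m=(np.abs(L[...,0])<35)&(np.abs(L[...,1])>20)&(np.abs(L[...,1])<48)&(L[...,2]>z)&(L[...,2]<=z+6)
    k=L[m]
    if len(k):print(z,len(k),'x',np.percentile(k[:,0],[0,10,50,90,100]).round(0),'absy',np.percentile(np.abs(k[:,1]),[0,50,100]).round(0))
cv2.imwrite('pics/s5.png',cv2.resize(pic[320:410,300:390,::-1],(720,600),interpolation=0))
"
```

```text
t7.60 grasp [480.7, 271.2, 136.0] al 68.8 y [1.0, -0.003, 0.007] F [-0.0, -0.5, -0.4] w 56.8 q [51, 55, -63, 123, -42, 33, 39]
-110 96 x [-8.  1. 10. 11. 13.] absy [29. 35. 41.]
-104 92 x [-8. -1. 10. 11. 12.] absy [29. 35. 41.]
-98 97 x [-7.  1. 10. 11. 12.] absy [28. 35. 41.]
-92 99 x [-8. -1. 10. 12. 13.] absy [28. 34. 41.]
-86 106 x [-7. -0. 10. 11. 13.] absy [28. 34. 41.]
-80 110 x [-10.   0.  10.  11.  14.] absy [28. 34. 41.]
-74 102 x [-7. -0. 10. 11. 12.] absy [28. 34. 41.]
-68 108 x [-8. -1. 10. 12. 13.] absy [28. 34. 41.]
-62 111 x [-8.  1. 10. 11. 12.] absy [28. 34. 41.]
-56 105 x [-7. -1. 10. 11. 13.] absy [28. 34. 41.]
-50 114 x [-6.  0. 10. 11. 13.] absy [28. 34. 41.]
-44 112 x [-7.  2. 10. 11. 13.] absy [28. 34. 40.]
-38 112 x [-9.  0. 10. 12. 13.] absy [28. 34. 40.]
-32 108 x [-9. -4.  9. 12. 13.] absy [28. 34. 40.]
-26 54 x [-8. -5.  6. 11. 12.] absy [28. 30. 34.]
-8 1 x [-33. -33. -33. -33. -33.] absy [29. 29. 29.]
-2 19 x [-35. -35. -34. -33. -32.] absy [24. 28. 31.]
4 30 x [-35. -34. -32. -30. -29.] absy [23. 28. 32.]
10 34 x [-34. -32. -30. -28. -27.] absy [20. 26. 31.]
16 39 x [-35. -33. -28. -26. -24.] absy [20. 24. 28.]
22 18 x [-35. -34. -31. -27. -26.] absy [20. 22. 26.]
```

View pics/s5.png

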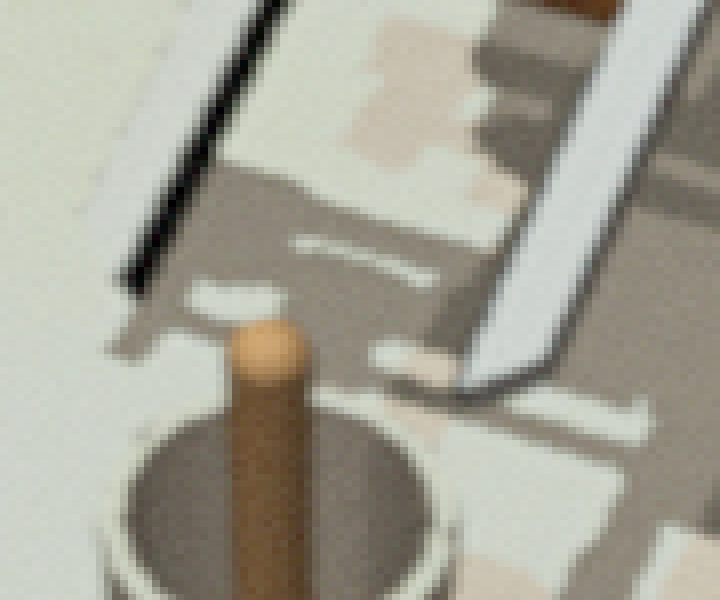

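```bash
python3 -c "
from h import *
R=np.array([[ 9.61947346e-01,  2.73234527e-01, -4.42344082e-04],[ 2.73234867e-01, -9.61946616e-01,  1.18947284e-03],[-1.00506343e-04, -1.26507407e-03, -9.99999195e-01]]);t=np.array([184.299,-648.873,182.468])
print(proj('side',t),proj('top',t))
for n in('side','top'):
    _,W=cloud(n,np.load(f'pics/{n}0.npy'));L=(W-t)@R
    m=(np.abs(L[...,0])<40)&(np.abs(L[...,1])<100)&(L[...,2]>-200)&(L[...,2]<100);k=L[m];print(n,len(k))
    for z in range(-160,60,8):
        q=k[(k[:,2]>z)&(k[:,2]<=z+8)]
        if len(q):print(z,len(q),q[:,:2].min(0).round(0),q[:,:2].max(0).round(0))
g,R=st();t=g+18.8*R[:,2]
pic,W=cloud('side');L=(W-t)@R
m=(np.abs(L[...,0])<40)&(np.abs(L[...,1])<100);k=L[m]
for z in range(-190,-90,5):
    q=k[(k[:,2]>z)&(k[:,2]<=z+5)]
    print(z,len(q),q[:,:2].min(0).round(0),q[:,:2].max(0).round(0))
"
```

```text
(np.float64(596.0331130938844), np.float64(107.7506370736445)) (np.float64(635.7679468244938), np.float64(457.9573923856774))
side 2583
-160 179 [ -7. -92.] [37. 81.]
-152 195 [-12. -91.] [36. 86.]
-144 207 [-16. -85.] [35. 81.]
-136 215 [-18. -85.] [35. 79.]
-128 155 [-22. -85.] [35. 80.]
-120 30 [-10. -76.] [16. 70.]
-112 73 [-11. -63.] [11. 61.]
-104 76 [-11. -64.] [10. 58.]
-96 74 [-10. -62.] [11. 58.]
-88 78 [ -9. -63.] [11. 61.]
-80 71 [-11. -62.] [12. 59.]
-72 75 [ -9. -63.] [11. 59.]
-64 72 [-10. -64.] [12. 57.]
-56 71 [ -9. -63.] [12. 57.]
-48 67 [ -9. -63.] [11. 60.]
-40 68 [-10. -62.] [11. 60.]
-32 50 [-10. -58.] [12. 56.]
-24 6 [-10. -48.] [ 9. 52.]
top 247
-160 19 [ 31. -89.] [ 35. -76.]
-152 20 [ 30. -88.] [ 35. -75.]
-144 24 [ 29. -88.] [ 34. -65.]
-136 29 [ 24. -84.] [ 35. -61.]
-128 22 [ 20. -83.] [ 34. -59.]
-120 4 [ 23. -81.] [ 31. -74.]
-72 17 [ -4. -63.] [ 11. -52.]
-64 23 [ -7. -62.] [ 10. -52.]
-56 26 [ -8. -63.] [ 10. -50.]
-48 25 [-11. -62.] [  9. -49.]
-40 27 [ -9. -62.] [ 10. -51.]
-32 10 [-10. -60.] [ 10. -51.]
t7.65 grasp [480.5, 271.3, 135.9] al 68.9 y [1.0, -0.003, 0.006] F [-0.7, -0.3, -0.5] w 56.2 q [51, 55, -63, 123, -42, 33, 39]
-190 123 [-18. -41.] [27. 16.]
-185 149 [-15. -41.] [27. 17.]
-180 144 [ -6. -41.] [27. 17.]
-175 130 [  3. -41.] [26. 18.]
-170 148 [ 12. -41.] [27. 17.]
-165 276 [-20. -88.] [37. 88.]
-160 452 [-23. -88.] [37. 87.]
-155 830 [-31. -89.] [37. 87.]
-150 356 [-33. -87.] [37. 87.]
-145 305 [-32. -86.] [37. 86.]
-140 376 [-31. -81.] [37. 80.]
-135 793 [-30. -81.] [37. 80.]
-130 357 [-32. -81.] [37. 80.]
-125 516 [-31. -81.] [37. 80.]
-120 300 [-29. -80.] [34. 79.]
-115 82 [ -9. -42.] [16. 41.]
-110 77 [ -9. -41.] [13. 41.]
-105 84 [ -8. -41.] [12. 41.]
-100 71 [ -7. -41.] [13. 40.]
-95 87 [ -7. -41.] [13. 40.]
```

The cameras show that the reported TCP lies about 22.5 mm beyond the visible fingertips. It holds in two orientations, and the gripper body's 78 mm spacing agrees with it. I'll use a grasp point 41 mm behind the reported TCP.

```bash
sed -i 's/18\.8/41.0/g' h.py; python3 -c "
from h import *
g,R=plan((478.3,281,128),70,.6,sp=20)"
```

```text
t7.70 grasp [480.3, 250.8, 143.7] al 68.9 y [1.0, -0.003, 0.006] F [-0.5, 0.3, -0.4] w 56.5 q [51, 55, -63, 123, -42, 33, 39]
2 rows, total [-2.0, 30.0, -15.0]
[[-1, -1, 17, 0.1, 0.6, 0.1, 0.6], [-2, -1, 17, 0.1, 0.6, 0.1, 0.6]]
```

Request:
apply_moves([
  [-1, -1, 17, 0.1, 0.6, 0.1, 0.6],
  [-2, -1, 17, 0.1, 0.6, 0.1, 0.6],
  [0, 0, 0, 0, 0, 0, 0.6],
])

```text
time: 8.07
tool_pos: [478.6, 321.4, 112.7]
eef_rot: [[0.001, 1.0, 0.002], [0.339, -0.002, 0.941], [0.941, -0.0, -0.339]]
wrist_force: [-0.1, -0.4, -0.5]
gripper_width: 56.4
```

```bash
python3 -c "
from h import *
g,R=plan((478.3,281,128),70,.6,sp=20)
p,_=camera('side');cv2.imwrite('pics/s6.png',cv2.resize(p[260:460,240:440,::-1],(600,600)))"
```

```text
t8.07 grasp [478.5, 282.8, 126.6] al 70.2 y [1.0, -0.002, -0.0] F [-0.1, -0.4, -0.5] w 56.4 q [48, 60, -64, 123, -43, 29, 41]
1 rows, total [-0.0, -2.0, 1.0]
[[0.5, -0.3, -2.2, 0.1, -0.2, -0.1, 0.6]]
```

View pics/s6.png

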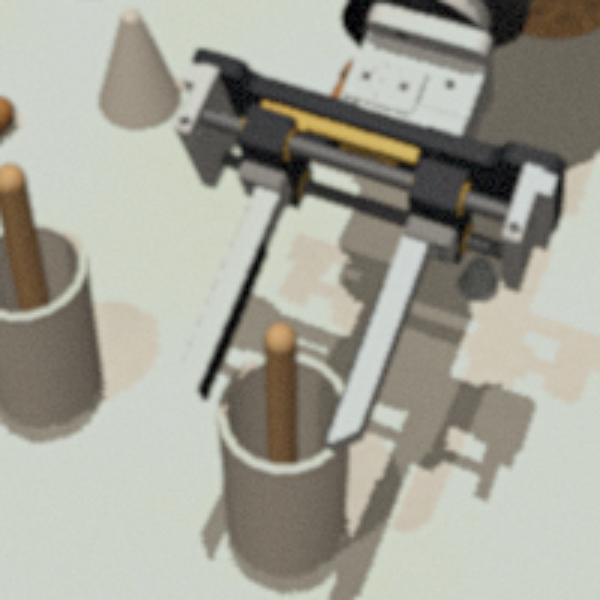

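The fingers now straddle the handle, with tips at (205,390) and (340,440) in the crop and the handle between them. Closing.

Request:
apply_moves([
  [0, 0, 0, 0, 0, 0, 0],
  [0, 0, 0, 0, 0, 0, 0],
  [0, 0, 0, 0, 0, 0, 0],
  [0, 0, 0, 0, 0, 0, 0],
  [0, 0, 0, 0, 0, 0, 0],
  [0, 0, 0, 0, 0, 0, 0],
], force=40)

```text
time: 8.88
tool_pos: [479.6, 319.9, 113.2]
eef_rot: [[0.001, 1.0, 0.004], [0.34, -0.004, 0.94], [0.94, 0.001, -0.34]]
wrist_force: [0.1, -0.7, 0.1]
gripper_width: 12.9
```

```bash
python3 -c "
from h import *
g,R=plan((478.3,281,260),70,0,sp=30)
plan((626,-182,260),70,0,sp=40,g=g,R=R)"
```

```text
t8.88 grasp [479.4, 281.4, 127.1] al 70.1 y [1.0, -0.004, 0.001] F [0.1, -0.7, 0.1] w 12.9 q [48, 59, -64, 123, -43, 29, 41]
5 rows, total [-1.0, -0.0, 133.0]
[[25, -0, -9, 0, -0, -0, 0], [25, -0, -9, 0, -0, -0, 0], [25, -0, -9, 0, -0, -0, 0], [25, -0, -9, 0, -0, -0, 0], [25, -0, -9, 0, -0, -0, 0]]
13 rows, total [148.0, -463.0, 0.0]
[[-12, 11, -33, 0, 0, 0, 0], [-12, 11, -33, 0, 0, 0, 0], [-12, 11, -33, 0, 0, 0, 0], [-12, 11, -33, 0, 0, 0, 0], [-12, 11, -33, 0, 0, 0, 0], [-12, 11, -33, 0, 0, 0, 0], [-12, 11, -33, 0, 0, 0, 0], [-12, 11, -33, 0, 0, 0, 0], [-12, 11, -33, 0, 0, 0, 0], [-12, 11, -33, 0, 0, 0, 0], [-12, 11, -33, 0, 0, 0, 0], [-12, 11, -33, 0, 0, 0, 0], [-12, 11, -33, 0, 0, 0, 0]]
```

Request:
apply_moves([
  [25, 0, -9, 0, 0, 0, 0],
  [25, 0, -9, 0, 0, 0, 0],
  [25, 0, -9, 0, 0, 0, 0],
  [25, 0, -9, 0, 0, 0, 0],
  [25, 0, -9, 0, 0, 0, 0],
])

```text
time: 9.5
tool_pos: [478.8, 320.3, 248.6]
eef_rot: [[0.004, 1.0, 0.002], [0.338, -0.004, 0.941], [0.941, -0.003, -0.338]]
wrist_force: [0.7, -0.7, -0.9]
gripper_width: 12.9
```

```bash
python3 -c "
from h import *
g,R=plan((626,-182,260),70,0,sp=40)
p,_=camera('side');cv2.imwrite('pics/s7.png',p[:,:,::-1])"
```

```text
t9.50 grasp [478.7, 281.7, 262.4] al 70.2 y [1.0, -0.004, -0.003] F [0.7, -0.7, -0.9] w 12.9 q [52, 41, -69, 122, -53, 41, 34]
13 rows, total [147.0, -464.0, -3.0]
[[-12, 11, -33, 0, -0, -0, 0], [-12, 11, -33, 0, -0, -0, 0], [-12, 11, -33, 0, -0, -0, 0], [-12, 11, -33, 0, -0, -0, 0], [-12, 11, -33, 0, -0, -0, 0], [-12, 11, -33, 0, -0, -0, 0], [-12, 11, -33, 0, -0, -0, 0], [-12, 11, -33, 0, -0, -0, 0], [-12, 11, -33, 0, -0, -0, 0], [-12, 11, -33, 0, -0, -0, 0], [-12, 11, -33, 0, -0, -0, 0], [-12, 11, -33, 0, -0, -0, 0], [-12, 11, -33, 0, -0, -0, 0]]
```

View pics/s7.png

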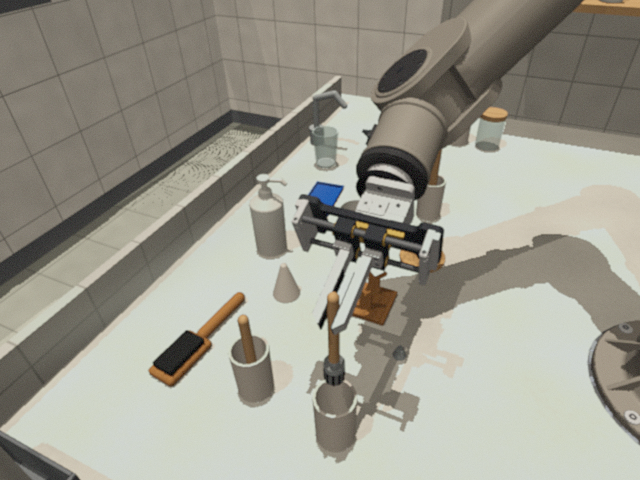

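The brush is held clear of the cup, with bristles at (334,372). Moving to above the pot.

Request:
apply_moves([
  [-12, 11, -33, 0, 0, 0, 0],
  [-12, 11, -33, 0, 0, 0, 0],
  [-12, 11, -33, 0, 0, 0, 0],
  [-12, 11, -33, 0, 0, 0, 0],
  [-12, 11, -33, 0, 0, 0, 0],
  [-12, 11, -33, 0, 0, 0, 0],
  [-12, 11, -33, 0, 0, 0, 0],
  [-12, 11, -33, 0, 0, 0, 0],
  [-12, 11, -33, 0, 0, 0, 0],
  [-12, 11, -33, 0, 0, 0, 0],
  [-12, 11, -33, 0, 0, 0, 0],
  [-12, 11, -33, 0, 0, 0, 0],
  [-12, 11, -33, 0, 0, 0, 0],
])

```text
time: 11.18
tool_pos: [622.8, -147.5, 248.9]
eef_rot: [[-0.0, 1.0, -0.005], [0.342, 0.004, 0.94], [0.94, -0.001, -0.342]]
wrist_force: [0.7, 0.1, 0.1]
gripper_width: 12.9
```

```bash
cat >> h.py <<'E'
def pot():
    for n in('top','side'):
        pic,W=cloud(n);p=W.reshape(-1,3);p=p[np.isfinite(p).all(1)]
        q=p[(p[:,2]>56)&(p[:,2]<64)&(p[:,0]>540)&(p[:,0]<720)&(p[:,1]>-290)&(p[:,1]<-80)]
        for it in range(4):
            c,rr=circ(q[:,:2]);d=np.abs(np.linalg.norm(q[:,:2]-c,axis=1)-39);q=q[d<6+20*(it==0)]
        print('pot',n,c.round(1),round(rr,1),len(q));cv2.imwrite(f'pics/_{n}.png',pic[:,:,::-1])
def brush(L,rad=60):
    """points around held brush in tool frame, slices along tool-x-world z"""
    g,R=st()
    for n in('side','top'):
        pic,W=cloud(n);p=W.reshape(-1,3);p=p[np.isfinite(p).all(1)]
        q=p[(np.abs(p[:,0]-g[0])<22)&(np.abs(p[:,1]-g[1])<30)&(p[:,2]<g[2]-15)&(p[:,2]>g[2]-L)]
        print(n,len(q),'zmin %.1f'%(q[:,2].min() if len(q) else 0))
        for z in np.arange(g[2]-L,g[2]-15,15):
            k=q[(q[:,2]>z)&(q[:,2]<=z+15)]
            if len(k)>3:print('  ',round(z),len(k),k[:,:2].min(0).round(0),k[:,:2].max(0).round(0))
E
python3 -c "
from h import *
pot();brush(130)
"; cp pics/_side.png pics/s8.png
```

```text
pot top [ 625.8 -181.9] 38.6 142
pot side [ 627.  -182.4] 38.7 237
t11.28 grasp [623.8, -188.6, 261.9] al 69.9 y [1.0, 0.0, -0.001] F [-0.5, -0.1, -0.7] w 13.1 q [61, 55, -47, 76, -27, 91, 26]
side 420 zmin 141.6
   132 23 [ 611. -189.] [ 632. -176.]
   147 78 [ 610. -200.] [ 634. -176.]
   162 105 [ 610. -201.] [ 636. -175.]
   177 47 [ 616. -190.] [ 629. -181.]
   192 47 [ 616. -191.] [ 629. -181.]
   207 48 [ 617. -191.] [ 631. -182.]
   222 48 [ 616. -193.] [ 628. -181.]
   237 24 [ 616. -190.] [ 627. -181.]
top 94 zmin 142.7
   132 8 [ 610. -185.] [ 629. -174.]
   147 13 [ 609. -187.] [ 631. -174.]
   162 56 [ 610. -191.] [ 635. -174.]
   177 4 [ 620. -181.] [ 625. -176.]
   192 4 [ 622. -182.] [ 627. -180.]
   222 7 [ 620. -181.] [ 626. -180.]
```

View pics/s8.png

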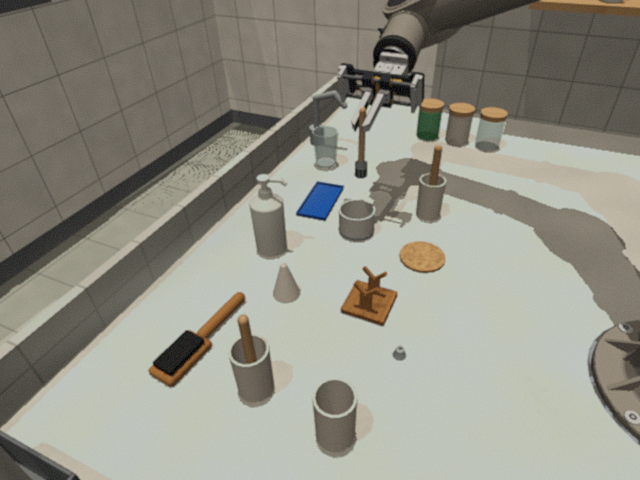

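The pot is still at (626,-182). The brush hangs vertical with its bristle end 121 mm below the grip, so I'll dip it to about 14 mm.

```bash
python3 -c "
from h import *
g,R=plan((627,-177,200),70,0,sp=20)
plan((627,-177,134),70,0,sp=20,g=g,R=R)"
```

```text
t11.38 grasp [622.9, -184.9, 262.8] al 70.0 y [1.0, 0.004, -0.001] F [0.2, 0.1, -0.8] w 13.2 q [61, 55, -47, 77, -27, 90, 26]
4 rows, total [4.0, 8.0, -63.0]
[[-14, 1, 7, -0.1, -0, 0, 0], [-14, 1, 7, -0.1, -0, 0, 0], [-14, 1, 7, -0.1, -0, 0, 0], [-14, 1, 7, -0.1, -0, 0, 0]]
4 rows, total [0.0, 0.0, -66.0]
[[-16, 0, 6, 0, 0, 0, 0], [-16, 0, 6, 0, 0, 0, 0], [-16, 0, 6, 0, 0, 0, 0], [-16, 0, 6, 0, 0, 0, 0]]
```

Request:
apply_moves([
  [-14, 1, 6, 0, 0, 0, 0],
  [-14, 1, 6, 0, 0, 0, 0],
  [-14, 1, 6, 0, 0, 0, 0],
  [-14, 1, 6, 0, 0, 0, 0],
  [0, 0, 0, 0, 0, 0, 0],
])

```text
time: 12.0
tool_pos: [625.4, -139.6, 182.6]
eef_rot: [[0.0, 1.0, -0.008], [0.34, 0.008, 0.94], [0.94, -0.003, -0.34]]
wrist_force: [-0.2, -0.5, 0.5]
gripper_width: 12.7
```

```bash
python3 -c "
from h import *
pot();brush(130)
plan((627,-181,135),70,0,sp=20)"
```

```text
pot top [ 625.9 -182.1] 38.6 145
pot side [ 627.  -182.5] 38.9 199
t12.10 grasp [626.2, -178.5, 198.1] al 70.1 y [1.0, 0.007, -0.002] F [0.5, 0.9, -0.5] w 13.3 q [60, 59, -46, 78, -25, 87, 29]
side 377 zmin 78.8
   68 21 [ 614. -188.] [ 637. -165.]
   83 71 [ 612. -181.] [ 637. -164.]
   98 105 [ 612. -192.] [ 639. -164.]
   113 37 [ 619. -180.] [ 633. -171.]
   128 38 [ 619. -179.] [ 630. -172.]
   143 39 [ 619. -184.] [ 630. -171.]
   158 46 [ 618. -181.] [ 631. -172.]
   173 20 [ 619. -180.] [ 631. -172.]
top 78 zmin 78.3
   83 12 [ 612. -178.] [ 635. -166.]
   98 48 [ 611. -184.] [ 637. -166.]
   113 4 [ 612. -179.] [ 629. -172.]
   158 4 [ 623. -175.] [ 630. -172.]
t12.20 grasp [626.4, -178.7, 198.8] al 70.0 y [1.0, 0.007, -0.001] F [0.3, -0.1, 0.0] w 13.0 q [60, 59, -46, 78, -25, 87, 29]
4 rows, total [1.0, -2.0, -64.0]
[[-15, 0, 5, -0.1, -0, 0, 0], [-15, 0, 5, -0.1, -0, 0, 0], [-15, 0, 5, -0.1, -0, 0, 0], [-15, 0, 5, -0.1, -0, 0, 0]]
```

Request:
apply_moves([
  [-15, 1, 4, 0, 0, 0, 0],
  [-15, 0, 4, 0, 0, 0, 0],
  [-15, 0, 4, 0, 0, 0, 0],
  [-15, 0, 4, 0, 0, 0, 0],
  [0, 0, 0, 0, 0, 0, 0],
  [0, 0, 0, 0, 0, 0, 0],
  [0, 0, 0, 0, 0, 0, 0],
  [0, 0, 0, 0, 0, 0, 0],
  [0, 0, 0, 0, 0, 0, 0],
])

```text
time: 13.32
tool_pos: [627.5, -146.5, 119.4]
eef_rot: [[-0.003, 1.0, -0.006], [0.343, 0.007, 0.939], [0.939, 0.0, -0.343]]
wrist_force: [-0.6, 0.2, -0.7]
gripper_width: 13.0
```

```bash
python3 -c "
from h import *
pot();brush(130)"; cp pics/_side.png pics/s9.png
```

```text
pot top [ 626.  -182.1] 38.7 154
pot side [ 626.9 -182.4] 38.8 217
t13.43 grasp [627.7, -185.0, 133.3] al 70.0 y [1.0, 0.007, 0.0] F [-0.1, 1.1, -0.8] w 12.9 q [59, 63, -44, 77, -22, 85, 32]
side 242 zmin 27.7
   18 4 [ 608. -214.] [ 648. -212.]
   33 69 [ 607. -215.] [ 650. -171.]
   48 48 [ 607. -215.] [ 649. -177.]
   63 37 [ 621. -190.] [ 634. -178.]
   78 33 [ 620. -185.] [ 632. -178.]
   93 36 [ 620. -186.] [ 632. -179.]
   108 15 [ 621. -185.] [ 632. -178.]
top 313 zmin 3.4
   3 244 [ 606. -214.] [ 650. -156.]
   18 11 [ 608. -214.] [ 643. -172.]
   33 43 [ 606. -215.] [ 640. -172.]
   48 4 [ 608. -215.] [ 639. -178.]
```

View pics/s9.png

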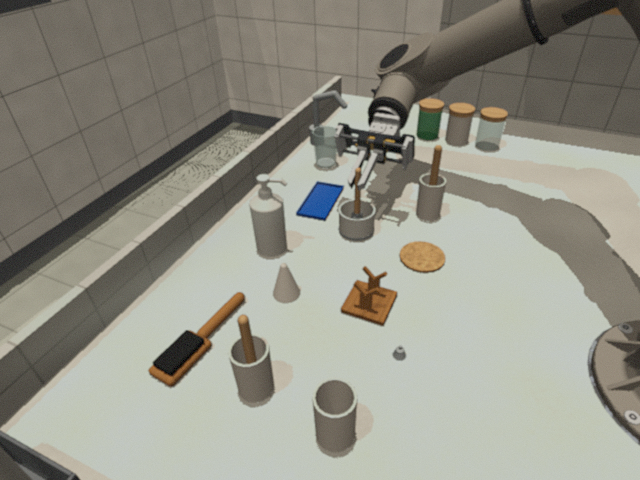

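The brush is in the pot at (357,215) with its bristle end at about 13 mm. I'll hold a bit longer, then lift straight up.

Request:
apply_moves([
  [0, 0, 0, 0, 0, 0, 0],
  [0, 0, 0, 0, 0, 0, 0],
  [0, 0, 0, 0, 0, 0, 0],
  [0, 0, 0, 0, 0, 0, 0],
  [15, 0, -5, 0, 0, 0, 0],
  [20, 0, -7, 0, 0, 0, 0],
  [25, 0, -9, 0, 0, 0, 0],
  [25, 0, -9, 0, 0, 0, 0],
  [25, 0, -9, 0, 0, 0, 0],
])

```text
time: 14.65
tool_pos: [627.4, -145.1, 244.3]
eef_rot: [[-0.003, 1.0, -0.006], [0.342, 0.007, 0.94], [0.94, 0.001, -0.342]]
wrist_force: [-0.2, -0.4, -0.2]
gripper_width: 13.0
```

```bash
python3 -c "
from h import *
brush(130)
g,R=plan((521,75,180),-20,0,sp=30)"
```

```text
t14.65 grasp [627.6, -183.6, 258.4] al 70.0 y [1.0, 0.007, 0.001] F [-0.2, -0.4, -0.2] w 13.0 q [61, 55, -47, 76, -27, 90, 26]
side 423 zmin 138.2
   128 24 [ 615. -191.] [ 638. -170.]
   143 79 [ 614. -187.] [ 638. -169.]
   158 109 [ 614. -196.] [ 639. -170.]
   173 46 [ 621. -186.] [ 634. -175.]
   188 46 [ 621. -185.] [ 635. -176.]
   203 45 [ 620. -188.] [ 631. -175.]
   218 47 [ 620. -187.] [ 632. -175.]
   233 27 [ 620. -185.] [ 632. -177.]
top 89 zmin 139.7
   143 12 [ 616. -191.] [ 635. -171.]
   158 39 [ 614. -190.] [ 640. -171.]
   173 22 [ 616. -185.] [ 639. -170.]
   203 4 [ 628. -178.] [ 631. -177.]
   218 4 [ 625. -179.] [ 632. -177.]
t14.75 grasp [628.4, -183.6, 260.5] al 69.9 y [1.0, 0.007, 0.004] F [0.3, 0.3, 0.3] w 13.3 q [61, 55, -47, 76, -27, 90, 26]
15 rows, total [-107.0, 206.0, -105.0]
[[-2, -7, 15, 0, -6, 0, 0], [-0, -7, 15, 0, -6, 0, 0], [1, -7, 15, 0, -6, 0, 0], [3, -7, 15, 0, -6, 0, 0], [5, -7, 15, 0, -6, 0, 0], [6, -7, 14, 0, -6, 0, 0], [8, -7, 13, 0, -6, 0, 0], [9, -7, 13, 0, -6, 0, 0], [10, -7, 12, 0, -6, 0, 0], [11, -7, 11, 0, -6, 0, 0], [12, -7, 9, 0, -6, 0, 0], [13, -7, 8, 0, -6, 0, 0], [14, -7, 7, 0, -6, 0, 0], [15, -7, 5, 0, -6, 0, 0], [15, -7, 3, 0, -6, 0, 0]]
```

Request:
apply_moves([
  [-2, -7, 15, 0, -6, 0, 0],
  [0, -7, 15, 0, -6, 0, 0],
  [1, -7, 15, 0, -6, 0, 0],
  [3, -7, 15, 0, -6, 0, 0],
  [5, -7, 15, 0, -6, 0, 0],
  [6, -7, 14, 0, -6, 0, 0],
  [8, -7, 13, 0, -6, 0, 0],
  [9, -7, 13, 0, -6, 0, 0],
  [10, -7, 12, 0, -6, 0, 0],
  [11, -7, 11, 0, -6, 0, 0],
  [12, -7, 9, 0, -6, 0, 0],
  [13, -7, 8, 0, -6, 0, 0],
  [14, -7, 7, 0, -6, 0, 0],
  [15, -7, 5, 0, -6, 0, 0],
  [15, -7, 3, 0, -6, 0, 0],
  [0, 0, 0, 0, 0, 0, 0],
])

```text
time: 16.75
tool_pos: [521.1, 65.0, 143.2]
eef_rot: [[0.008, 1.0, 0.019], [0.92, 0.0, -0.392], [-0.392, 0.02, -0.92]]
wrist_force: [0.6, -0.1, -0.7]
gripper_width: 13.0
```

```bash
cat >> h.py <<'E'
def lying(z0,z1,x0=480,x1=565,y0=-140,y1=190):
    for n in('side','top'):
        pic,W=cloud(n);cv2.imwrite(f'pics/_{n}.png',pic[:,:,::-1]);p=W.reshape(-1,3);p=p[np.isfinite(p).all(1)]
        q=p[(p[:,0]>x0)&(p[:,0]<x1)&(p[:,1]>y0)&(p[:,1]<y1)&(p[:,2]>z0)&(p[:,2]<z1)]
        print(n,len(q))
        for y in np.arange(y0,y1,15):
            k=q[(q[:,1]>y)&(q[:,1]<=y+15)]
            if len(k)>3:print('  y',y,len(k),'x',k[:,0].min().round(0),k[:,0].max().round(0),'z',k[:,2].min().round(0),k[:,2].max().round(0),'ymin/max',k[:,1].min().round(0),k[:,1].max().round(0))
E
python3 -c "
from h import *
plan((521,75,180),-20,0,sp=30)
lying(135,200)"; cp pics/_side.png pics/s10.png
```

```text
t16.75 grasp [520.3, 81.1, 180.9] al -23.1 y [1.0, 0.0, 0.02] F [0.6, -0.1, -0.7] w 13.0 q [1, 22, -37, 109, 34, 71, -53]
1 rows, total [-0.0, -4.0, -2.0]
[[-3, -0.1, 3.2, 1.1, 3.1, -0.4, 0]]
side 335
  y 70 43 x 501.0 535.0 z 162.0 199.0 ymin/max 71.0 85.0
  y 85 219 x 501.0 539.0 z 166.0 200.0 ymin/max 85.0 100.0
  y 100 71 x 513.0 527.0 z 179.0 190.0 ymin/max 100.0 111.0
top 575
  y -50 15 x 506.0 533.0 z 189.0 199.0 ymin/max -39.0 -37.0
  y -35 70 x 506.0 533.0 z 186.0 200.0 ymin/max -35.0 -20.0
  y -20 59 x 507.0 533.0 z 189.0 200.0 ymin/max -19.0 -6.0
  y -5 49 x 513.0 525.0 z 183.0 198.0 ymin/max -4.0 8.0
  y 10 56 x 513.0 525.0 z 187.0 198.0 ymin/max 10.0 24.0
  y 25 49 x 513.0 525.0 z 184.0 196.0 ymin/max 26.0 39.0
  y 40 52 x 513.0 525.0 z 184.0 198.0 ymin/max 41.0 55.0
  y 55 77 x 503.0 538.0 z 166.0 198.0 ymin/max 55.0 70.0
  y 70 98 x 501.0 538.0 z 172.0 200.0 ymin/max 70.0 84.0
  y 85 42 x 513.0 526.0 z 182.0 194.0 ymin/max 86.0 96.0
  y 100 8 x 515.0 524.0 z 183.0 190.0 ymin/max 106.0 109.0
```

View pics/s10.png

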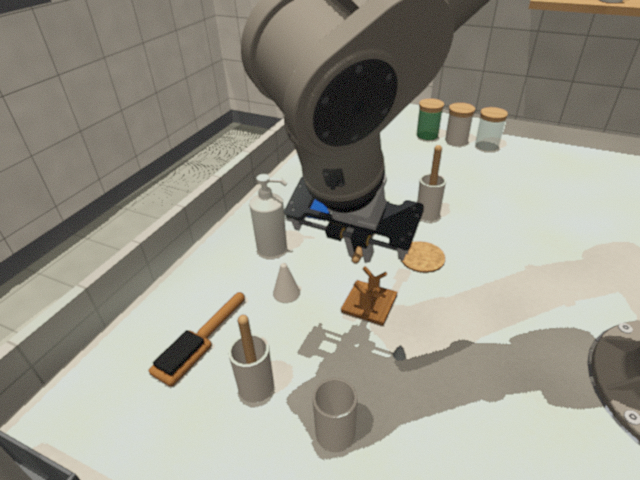

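```bash
python3 -c "
from h import *
plan((522.5,73.5,100),-20,0,n=5)"
```

```text
t16.85 grasp [521.3, 78.0, 181.7] al -23.0 y [1.0, -0.004, 0.022] F [-0.3, -0.7, -0.1] w 12.8 q [1, 22, -37, 109, 34, 70, -53]
5 rows, total [0.0, -2.0, -83.0]
[[6, -0, 15, 0.2, 0.6, -0.1, 0], [6, -0, 15, 0.2, 0.6, -0.1, 0], [6, -0, 16, 0.2, 0.6, -0.1, 0], [6, -0, 16, 0.2, 0.6, -0.1, 0], [5, 0, 16, 0.2, 0.6, -0.1, 0]]
```

Request:
apply_moves([
  [6, 0, 15, 0.2, 0.6, -0.1, 0],
  [6, 0, 15, 0.2, 0.6, -0.1, 0],
  [6, 0, 16, 0.2, 0.6, -0.1, 0],
  [6, 0, 16, 0.2, 0.6, -0.1, 0],
  [5, 0, 16, 0.2, 0.6, -0.1, 0],
  [0, 0, 0, 0, 0, 0, 0],
])

```text
time: 17.6
tool_pos: [523.3, 55.1, 54.7]
eef_rot: [[0.01, 1.0, -0.003], [0.941, -0.011, -0.338], [-0.338, 0.0, -0.941]]
wrist_force: [0.6, -0.2, 0.3]
gripper_width: 13.3
```

```bash
python3 -c "
from h import *
plan((522.5,73.5,59),-20,0,n=3)
lying(85,125)"; cp pics/_side.png pics/s11.png;
```

```text
t17.60 grasp [523.4, 69.0, 93.3] al -19.8 y [1.0, -0.011, 0.0] F [0.6, -0.2, 0.3] w 13.3 q [2, 28, -35, 113, 38, 61, -56]
3 rows, total [-1.0, 4.0, -34.0]
[[5, -0, 10, -0.1, -0.1, -0.2, 0], [5, -0, 10, -0.1, -0.1, -0.2, 0], [5, -0, 10, -0.1, -0.1, -0.2, 0]]
side 327
  y -65 6 x 510.0 527.0 z 99.0 108.0 ymin/max -54.0 -50.0
  y -50 25 x 511.0 525.0 z 101.0 109.0 ymin/max -50.0 -40.0
  y 55 15 x 505.0 505.0 z 87.0 110.0 ymin/max 59.0 69.0
  y 70 167 x 504.0 542.0 z 85.0 123.0 ymin/max 70.0 85.0
  y 85 112 x 504.0 542.0 z 93.0 125.0 ymin/max 85.0 99.0
top 570
  y -50 87 x 508.0 535.0 z 92.0 113.0 ymin/max -50.0 -36.0
  y -35 91 x 508.0 535.0 z 92.0 116.0 ymin/max -34.0 -20.0
  y -20 53 x 510.0 532.0 z 94.0 112.0 ymin/max -19.0 -5.0
  y -5 42 x 515.0 528.0 z 90.0 108.0 ymin/max -3.0 8.0
  y 10 49 x 515.0 528.0 z 90.0 108.0 ymin/max 10.0 23.0
  y 25 49 x 515.0 528.0 z 90.0 107.0 ymin/max 25.0 39.0
  y 40 42 x 515.0 528.0 z 92.0 105.0 ymin/max 41.0 54.0
  y 55 109 x 504.0 540.0 z 86.0 120.0 ymin/max 56.0 70.0
  y 70 31 x 504.0 530.0 z 98.0 125.0 ymin/max 71.0 78.0
  y 85 17 x 518.0 529.0 z 98.0 109.0 ymin/max 89.0 94.0
```

View pics/s11.png

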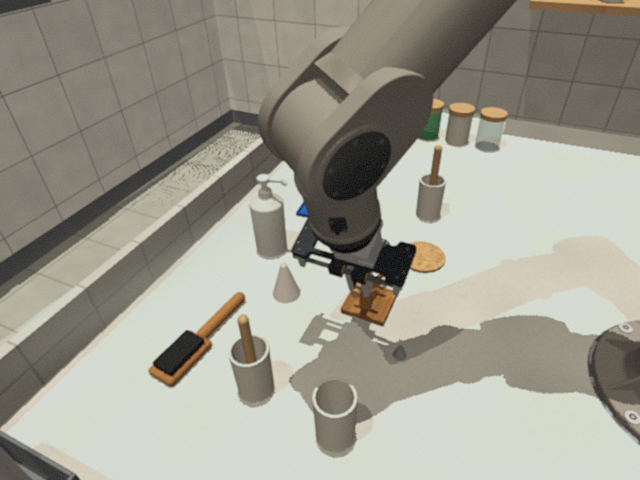

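Request:
apply_moves([
  [5, 0, 11, 0, 0, 0, 0],
  [5, 0, 11, 0, 0, 0, 0],
  [5, 0, 10, 0, 0, 0, 0],
  [1, 0, 4, 0, 0, 0, 0],
  [0, 0, 0, 0, 0, 0, 0],
])

```text
time: 18.32
tool_pos: [524.5, 60.6, 14.9]
eef_rot: [[0.01, 1.0, 0.001], [0.941, -0.009, -0.338], [-0.338, 0.004, -0.941]]
wrist_force: [-1.3, -0.6, 7.7]
gripper_width: 13.4
```

```bash
python3 -c "
from h import *
st()
lying(45,88)"; cp pics/_side.png pics/s12.png;
```

```text
t18.32 grasp [524.5, 74.4, 53.5] al -19.7 y [1.0, -0.009, 0.004] F [-1.3, -0.6, 7.7] w 13.4 q [0, 32, -34, 114, 41, 58, -59]
side 385
  y -50 40 x 508.0 526.0 z 72.0 88.0 ymin/max -45.0 -35.0
  y -35 65 x 508.0 525.0 z 68.0 87.0 ymin/max -35.0 -20.0
  y -20 29 x 509.0 520.0 z 72.0 86.0 ymin/max -20.0 -12.0
  y 40 10 x 511.0 515.0 z 47.0 55.0 ymin/max 43.0 45.0
  y 55 4 x 505.0 507.0 z 46.0 60.0 ymin/max 66.0 70.0
  y 70 58 x 505.0 543.0 z 45.0 86.0 ymin/max 70.0 85.0
  y 85 160 x 505.0 543.0 z 54.0 88.0 ymin/max 85.0 100.0
  y 100 17 x 521.0 529.0 z 52.0 61.0 ymin/max 100.0 104.0
top 633
  y -50 45 x 508.0 533.0 z 74.0 87.0 ymin/max -44.0 -36.0
  y -35 83 x 508.0 533.0 z 70.0 86.0 ymin/max -35.0 -21.0
  y -20 76 x 497.0 542.0 z 60.0 86.0 ymin/max -19.0 -5.0
  y -5 84 x 497.0 544.0 z 55.0 77.0 ymin/max -3.0 8.0
  y 10 43 x 515.0 529.0 z 60.0 76.0 ymin/max 10.0 24.0
  y 25 64 x 497.0 545.0 z 58.0 75.0 ymin/max 26.0 40.0
  y 40 71 x 497.0 542.0 z 55.0 73.0 ymin/max 42.0 53.0
  y 55 75 x 506.0 540.0 z 45.0 70.0 ymin/max 55.0 69.0
  y 70 73 x 506.0 540.0 z 57.0 87.0 ymin/max 71.0 85.0
  y 85 19 x 518.0 529.0 z 55.0 66.0 ymin/max 85.0 99.0
```

View pics/s12.png

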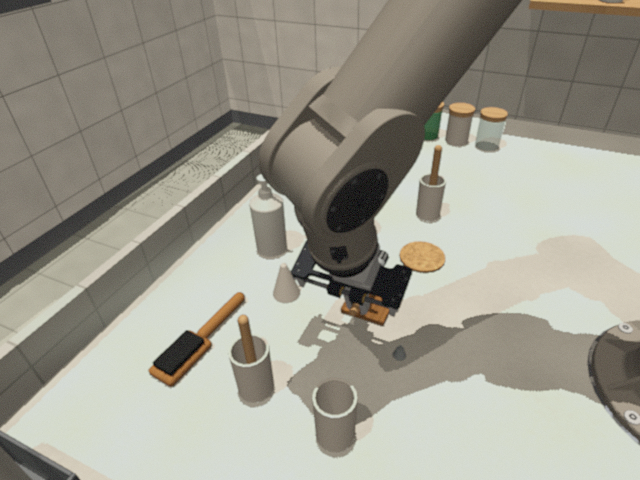

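Request:
apply_moves([
  [-1, 0, -4, 0, 0, 0, 0],
  [0, 0, 0, 0, 0, 0, 0],
  [0, 0, 0, 0, 0, 0, 0.2],
  [0, 0, 0, 0, 0, 0, 0.3],
  [0, 0, 0, 0, 0, 0, 0.4],
  [0, 0, 0, 0, 0, 0, 0.45],
  [0, 0, 0, 0, 0, 0, 0.45],
  [0, 0, 0, 0, 0, 0, 0.45],
])

```text
time: 19.42
tool_pos: [524.4, 61.2, 18.5]
eef_rot: [[0.009, 1.0, 0.001], [0.941, -0.008, -0.338], [-0.338, 0.004, -0.941]]
wrist_force: [-0.3, -0.5, 0.5]
gripper_width: 42.1
```

```bash
python3 -c "
from h import *
plan((522,80,190),-20,.45,sp=30)
lying(45,88)"; cp pics/_top.png pics/t4.png;
```

```text
t19.43 grasp [524.3, 75.0, 57.1] al -19.7 y [1.0, -0.008, 0.004] F [-0.3, -0.5, 0.5] w 42.1 q [0, 31, -34, 114, 41, 58, -59]
5 rows, total [-2.0, 5.0, 133.0]
[[-8, -0, -25, 0, -0.1, -0.1, 0.45], [-8, -0, -25, 0, -0.1, -0.1, 0.45], [-8, -0, -25, 0, -0.1, -0.1, 0.45], [-8, -0, -25, 0, -0.1, -0.1, 0.45], [-8, -0, -25, 0, -0.1, -0.1, 0.45]]
side 400
  y -50 46 x 508.0 528.0 z 58.0 76.0 ymin/max -46.0 -36.0
  y -35 40 x 509.0 524.0 z 60.0 76.0 ymin/max -35.0 -22.0
  y 40 4 x 532.0 536.0 z 55.0 58.0 ymin/max 43.0 45.0
  y 55 12 x 491.0 546.0 z 46.0 62.0 ymin/max 65.0 70.0
  y 70 108 x 491.0 557.0 z 45.0 87.0 ymin/max 70.0 85.0
  y 85 162 x 491.0 558.0 z 57.0 87.0 ymin/max 85.0 100.0
  y 100 28 x 516.0 527.0 z 58.0 68.0 ymin/max 100.0 104.0
top 639
  y -50 50 x 508.0 533.0 z 60.0 78.0 ymin/max -44.0 -35.0
  y -35 82 x 508.0 533.0 z 58.0 78.0 ymin/max -35.0 -21.0
  y -20 72 x 497.0 542.0 z 58.0 77.0 ymin/max -19.0 -5.0
  y -5 83 x 497.0 544.0 z 58.0 74.0 ymin/max -3.0 8.0
  y 10 42 x 515.0 526.0 z 60.0 72.0 ymin/max 10.0 24.0
  y 25 58 x 497.0 544.0 z 57.0 74.0 ymin/max 26.0 40.0
  y 40 71 x 497.0 542.0 z 54.0 73.0 ymin/max 42.0 53.0
  y 55 81 x 490.0 556.0 z 45.0 73.0 ymin/max 55.0 69.0
  y 70 88 x 491.0 556.0 z 58.0 86.0 ymin/max 71.0 85.0
  y 85 12 x 515.0 527.0 z 58.0 69.0 ymin/max 96.0 99.0
```

View pics/t4.png

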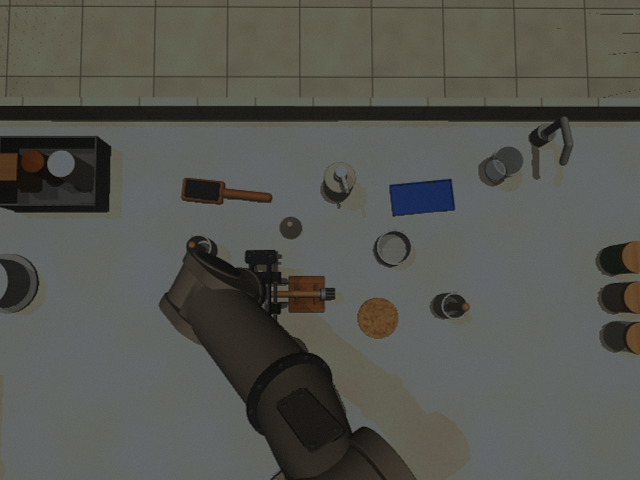

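The brush lies level in both notches, spanning y=-46 to 104. I'll move off and regrip at the head.

Request:
apply_moves([
  [-6, 0, -20, 0, 0, 0, 0.45],
  [-8, 0, -25, 0, 0, 0, 0.45],
  [-8, 0, -25, 0, 0, 0, 0.6],
  [-8, 0, -25, 0, 0, 0, 0.6],
  [-8, 0, -25, 0, 0, 0, 0.6],
])

```text
time: 20.15
tool_pos: [523.1, 66.9, 152.3]
eef_rot: [[0.007, 1.0, 0.0], [0.941, -0.007, -0.337], [-0.337, 0.003, -0.941]]
wrist_force: [-0.4, 0.1, -0.2]
gripper_width: 56.4
```

```bash
python3 -c "
from h import *
g,R=plan((520.5,-67,165),20,.6,sp=30)"
```

```text
t20.15 grasp [523.1, 80.7, 190.9] al -19.7 y [1.0, -0.007, 0.003] F [-0.4, 0.1, -0.2] w 56.4 q [4, 21, -38, 108, 31, 70, -49]
7 rows, total [-3.0, -120.0, -26.0]
[[-15, -0, 9, 0, 5.7, -0.1, 0.6], [-16, -0, 8, 0, 5.7, -0.1, 0.6], [-16, -0, 6, 0, 5.7, -0.1, 0.6], [-17, -0, 4, 0, 5.7, -0.1, 0.6], [-17, -0, 3, 0, 5.7, -0.1, 0.6], [-17, -0, 1, 0, 5.7, -0.1, 0.6], [-18, -0, -1, 0, 5.7, -0.1, 0.6]]
```

Request:
apply_moves([
  [-15, 0, 9, 0, 5.7, -0.1, 0.6],
  [-16, 0, 8, 0, 5.7, -0.1, 0.6],
  [-16, 0, 6, 0, 5.7, -0.1, 0.6],
  [-17, 0, 4, 0, 5.7, -0.1, 0.6],
  [-17, 0, 3, 0, 5.7, -0.1, 0.6],
  [-17, 0, 1, 0, 5.7, -0.1, 0.6],
  [-18, 0, -1, 0, 5.7, -0.1, 0.6],
  [0, 0, 0, 0, 0, 0, 0.6],
])

```text
time: 21.15
tool_pos: [528.8, -52.6, 140.7]
eef_rot: [[-0.022, 1.0, 0.019], [0.931, 0.013, 0.365], [0.365, 0.025, -0.931]]
wrist_force: [1.0, 0.1, 0.2]
gripper_width: 56.8
```

```bash
python3 -c "
from h import *
lying(45,88)
g,R=plan((520.5,-31,61),20,.6,sp=28)"
```

```text
side 869
  y -50 55 x 508.0 534.0 z 57.0 76.0 ymin/max -46.0 -36.0
  y -35 80 x 508.0 534.0 z 57.0 77.0 ymin/max -35.0 -20.0
  y -20 125 x 499.0 545.0 z 48.0 76.0 ymin/max -20.0 -5.0
  y -5 146 x 498.0 545.0 z 45.0 71.0 ymin/max -5.0 10.0
  y 10 47 x 514.0 527.0 z 61.0 70.0 ymin/max 10.0 25.0
  y 25 71 x 499.0 543.0 z 49.0 71.0 ymin/max 25.0 40.0
  y 40 148 x 498.0 545.0 z 46.0 72.0 ymin/max 40.0 55.0
  y 55 53 x 515.0 528.0 z 62.0 70.0 ymin/max 55.0 70.0
  y 70 56 x 515.0 529.0 z 60.0 69.0 ymin/max 70.0 85.0
  y 85 63 x 514.0 528.0 z 59.0 69.0 ymin/max 85.0 100.0
  y 100 25 x 516.0 527.0 z 58.0 68.0 ymin/max 101.0 105.0
top 585
  y -50 52 x 508.0 533.0 z 55.0 79.0 ymin/max -45.0 -35.0
  y -35 78 x 508.0 533.0 z 61.0 78.0 ymin/max -35.0 -21.0
  y -20 71 x 497.0 542.0 z 61.0 77.0 ymin/max -19.0 -5.0
  y -5 84 x 497.0 544.0 z 53.0 74.0 ymin/max -4.0 8.0
  y 10 42 x 515.0 526.0 z 59.0 70.0 ymin/max 10.0 24.0
  y 25 58 x 497.0 545.0 z 52.0 73.0 ymin/max 26.0 40.0
  y 40 70 x 497.0 542.0 z 54.0 73.0 ymin/max 42.0 53.0
  y 55 42 x 515.0 527.0 z 59.0 73.0 ymin/max 55.0 69.0
  y 70 42 x 515.0 527.0 z 59.0 71.0 ymin/max 71.0 85.0
  y 85 36 x 515.0 527.0 z 57.0 72.0 ymin/max 87.0 98.0
  y 100 10 x 515.0 527.0 z 60.0 70.0 ymin/max 100.0 103.0
t21.25 grasp [528.3, -64.2, 179.7] al 21.3 y [0.999, 0.018, 0.026] F [0.0, 0.5, 0.3] w 56.2 q [48, 23, -43, 109, -7, 56, 13]
5 rows, total [-9.0, 32.0, -119.0]
[[-3, -2, 24, 0.2, -0.3, 0.3, 0.6], [-2, -2, 25, 0.2, -0.3, 0.3, 0.6], [-2, -2, 25, 0.2, -0.3, 0.3, 0.6], [-2, -2, 25, 0.2, -0.3, 0.3, 0.6], [-2, -2, 25, 0.2, -0.3, 0.3, 0.6]]
```

Request:
apply_moves([
  [-3, -2, 24, 0.2, -0.3, 0.3, 0.6],
  [-2, -2, 25, 0.2, -0.3, 0.3, 0.6],
  [-2, -2, 22, 0.2, -0.3, 0.3, 0.6],
  [0, 0, 0, 0, 0, 0, 0.6],
])

```text
time: 21.75
tool_pos: [525.6, -24.6, 75.4]
eef_rot: [[-0.022, 1.0, 0.01], [0.939, 0.017, 0.344], [0.343, 0.017, -0.939]]
wrist_force: [-0.1, -0.4, 0.1]
gripper_width: 56.5
```

```bash
python3 -c "
from h import *
g,R=plan((520.5,-31,61),20,.6,n=3)"
```

```text
t21.75 grasp [525.2, -38.7, 113.9] al 20.1 y [1.0, 0.017, 0.017] F [-0.1, -0.4, 0.1] w 56.5 q [44, 27, -42, 113, -3, 47, 9]
3 rows, total [-5.0, 8.0, -53.0]
[[-4, -2, 17, 0.2, -0, 0.4, 0.6], [-4, -2, 17, 0.2, -0, 0.4, 0.6], [-4, -2, 17, 0.2, -0, 0.4, 0.6]]
```

Request:
apply_moves([
  [-4, -2, 17, 0.3, 0, 0.4, 0.6],
  [-4, -2, 17, 0.3, 0, 0.4, 0.6],
  [-4, -2, 17, 0.3, 0, 0.4, 0.6],
  [0, 0, 0, 0, 0, 0, 0.6],
])

```text
time: 22.25
tool_pos: [520.8, -17.6, 22.0]
eef_rot: [[-0.002, 1.0, -0.005], [0.94, 0.004, 0.342], [0.342, -0.004, -0.94]]
wrist_force: [0.2, 0.2, 0.3]
gripper_width: 56.6
```

```bash
python3 -c "
from h import *
g,R=plan((520.5,-31,61),20,.6,n=1)
p,_=camera('top');cv2.imwrite('pics/t5.png',cv2.resize(p[240:340,230:370,::-1],(800,571)))"
```

```text
t22.25 grasp [521.1, -31.6, 60.5] al 20.0 y [1.0, 0.004, -0.004] F [0.2, 0.2, 0.3] w 56.6 q [41, 31, -39, 115, -1, 42, 6]
1 rows, total [-0.0, 1.0, 1.0]
[[0.8, -0.3, -0.3, -0.3, -0, 0.1, 0.6]]
```

View pics/t5.png

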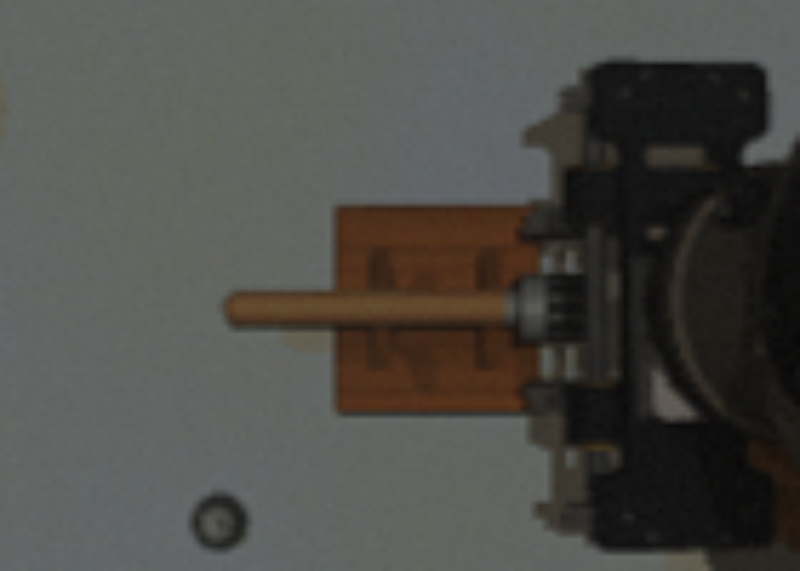

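The fingers straddle the head at (545,308) in the crop. Closing and lifting.

Request:
apply_moves([
  [0, 0, 0, 0, 0, 0, 0],
  [0, 0, 0, 0, 0, 0, 0],
  [0, 0, 0, 0, 0, 0, 0],
  [0, 0, 0, 0, 0, 0, 0],
  [0, 0, 0, 0, 0, 0, 0],
  [5, 0, -14, 0, 0, 0, 0],
  [9, 0, -24, 0, 0, 0, 0],
  [9, 0, -24, 0, 0, 0, 0],
  [9, 0, -24, 0, 0, 0, 0],
  [9, 0, -24, 0, 0, 0, 0],
  [9, 0, -24, 0, 0, 0, 0],
], force=40)

```text
time: 23.68
tool_pos: [521.9, -16.4, 174.8]
eef_rot: [[-0.004, 1.0, -0.003], [0.94, 0.004, 0.341], [0.341, -0.001, -0.94]]
wrist_force: [-0.1, -0.1, -0.8]
gripper_width: 24.8
```

```bash
python3 -c "
from h import *
g,R=plan((478,281,275),-70,0,sp=35)
lying(45,100)"; cp pics/_side.png pics/s13.png
```

```text
t23.68 grasp [522.0, -30.4, 213.3] al 20.0 y [1.0, 0.004, -0.001] F [-0.1, -0.1, -0.8] w 24.8 q [46, 19, -44, 109, -8, 59, 8]
15 rows, total [-44.0, 259.0, 86.0]
[[18, -3, 0, 0, -6, 0, 0], [18, -3, -1, 0, -6, 0, 0], [18, -3, -3, 0, -6, 0, 0], [17, -3, -5, 0, -6, 0, 0], [17, -3, -7, 0, -6, 0, 0], [16, -3, -9, 0, -6, 0, 0], [15, -3, -10, 0, -6, 0, 0], [14, -3, -12, 0, -6, 0, 0], [13, -3, -13, 0, -6, 0, 0], [11, -3, -14, 0, -6, 0, 0], [10, -3, -15, 0, -6, 0, 0], [8, -3, -16, 0, -6, 0, 0], [6, -3, -17, 0, -6, 0, 0], [4, -3, -18, 0, -6, 0, 0], [2, -3, -18, 0, -6, 0, 0]]
side 349
  y -20 21 x 499.0 540.0 z 46.0 70.0 ymin/max -8.0 -5.0
  y -5 149 x 498.0 545.0 z 45.0 72.0 ymin/max -5.0 4.0
  y 25 34 x 499.0 543.0 z 47.0 70.0 ymin/max 35.0 40.0
  y 40 145 x 498.0 545.0 z 46.0 71.0 ymin/max 40.0 48.0
top 105
  y -20 12 x 497.0 542.0 z 57.0 70.0 ymin/max -6.0 -5.0
  y -5 45 x 497.0 544.0 z 53.0 73.0 ymin/max -3.0 1.0
  y 25 15 x 497.0 544.0 z 56.0 76.0 ymin/max 39.0 40.0
  y 40 33 x 497.0 542.0 z 54.0 72.0 ymin/max 42.0 46.0
```

View pics/s13.png

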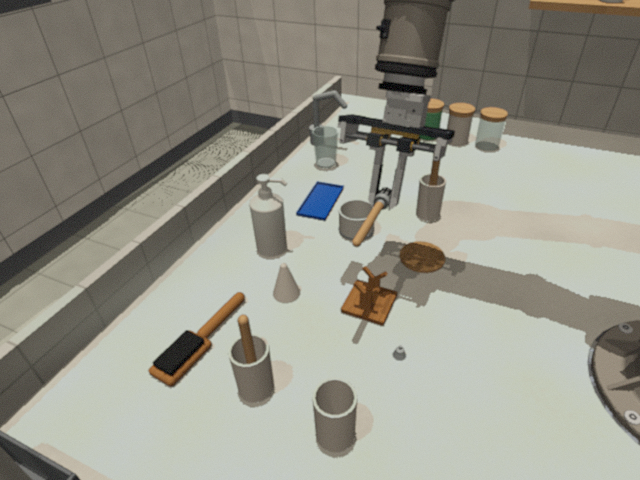

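The rest hasn't moved and the brush is held by its head at (383,200). Pitching it over towards cup_s.

Request:
apply_moves([
  [18, -3, 0, 0, -6, 0, 0],
  [18, -3, -1, 0, -6, 0, 0],
  [18, -3, -3, 0, -6, 0, 0],
  [17, -3, -5, 0, -6, 0, 0],
  [17, -3, -7, 0, -6, 0, 0],
  [16, -3, -9, 0, -6, 0, 0],
  [15, -3, -10, 0, -6, 0, 0],
  [14, -3, -12, 0, -6, 0, 0],
  [13, -3, -13, 0, -6, 0, 0],
  [11, -3, -14, 0, -6, 0, 0],
  [10, -3, -15, 0, -6, 0, 0],
  [8, -3, -16, 0, -6, 0, 0],
  [6, -3, -17, 0, -6, 0, 0],
  [4, -3, -18, 0, -6, 0, 0],
  [2, -3, -18, 0, -6, 0, 0],
  [0, 0, 0, 0, 0, 0, 0],
])

```text
time: 25.78
tool_pos: [478.3, 240.5, 253.5]
eef_rot: [[0.007, 1.0, 0.002], [0.339, -0.001, -0.941], [-0.941, 0.007, -0.339]]
wrist_force: [-0.1, -0.1, -1.1]
gripper_width: 25.4
```

```bash
cat >> h.py <<'E'
def axis(L,w=25):
    """fit held brush axis below grasp from both views"""
    g,R=st();
    for n in('side','top'):
        pic,W=cloud(n);cv2.imwrite(f'pics/_{n}.png',pic[:,:,::-1]);p=W.reshape(-1,3);p=p[np.isfinite(p).all(1)]
        q=p[(np.abs(p[:,0]-g[0])<w)&(np.abs(p[:,1]-g[1])<w+15)&(p[:,2]<g[2]-22)&(p[:,2]>g[2]-L-15)]
        C=camera_params(n)['origin']
        print(n,len(q),'zmin',q[:,2].min().round(1) if len(q) else None)
        for z in np.arange(np.floor(g[2]-L-15),g[2]-22,20):
            k=q[(q[:,2]>z)&(q[:,2]<=z+20)]
            if len(k)>5:print('  z',z,len(k),'min',k[:,:2].min(0).round(0),'max',k[:,:2].max(0).round(0))
E
python3 -c "
from h import *
axis(140)"; cp pics/_side.png pics/s14.png
```

```text
t25.77 grasp [478.2, 279.1, 267.4] al -70.2 y [1.0, -0.001, 0.007] F [-0.1, -0.1, -1.1] w 25.4 q [-50, 43, -10, 84, 38, 117, -66]
side 0 zmin None
top 60 zmin 137.5
  z 132.0 12 min [472. 271.] max [485. 276.]
  z 152.0 14 min [473. 270.] max [485. 277.]
  z 172.0 12 min [472. 270.] max [484. 274.]
  z 192.0 17 min [472. 269.] max [484. 274.]
```

View pics/s14.png

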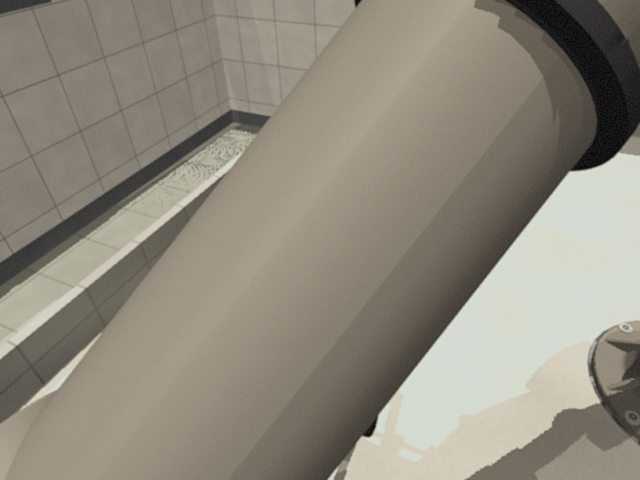

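Request:
apply_moves([
  [15, 0, 3, 0, 0, 0, 0],
  [15, 0, 5, 0, 0, 0, 0],
  [15, 0, 5, 0, 0, 0, 0],
  [15, 0, 5, 0, 0, 0, 0],
  [0, 0, 0, 0, 0, 0, 0],
])

```text
time: 26.5
tool_pos: [481.1, 238.3, 186.8]
eef_rot: [[0.008, 1.0, -0.01], [0.348, -0.012, -0.937], [-0.937, 0.005, -0.348]]
wrist_force: [0.1, -0.0, -0.1]
gripper_width: 24.9
```

```bash
python3 -c "
from h import *
axis(140)
plan((478.3,282,145),-70,0,n=4)"; python3 -c "
import cv2;t=cv2.imread('pics/_top.png');cv2.imwrite('pics/t6.png',cv2.resize(t[215:345,165:325],(800,650),interpolation=2))"
```

```text
t26.50 grasp [481.5, 276.7, 201.1] al -69.6 y [1.0, -0.012, 0.005] F [0.1, -0.0, -0.1] w 24.9 q [-50, 48, -10, 85, 37, 113, -69]
side 0 zmin None
top 196 zmin 46.5
  z 46.0 37 min [458. 251.] max [505. 295.]
  z 66.0 41 min [458. 250.] max [505. 291.]
  z 86.0 92 min [457. 250.] max [505. 290.]
  z 106.0 12 min [475. 269.] max [486. 273.]
  z 126.0 13 min [476. 269.] max [487. 273.]
t26.60 grasp [481.6, 277.1, 202.4] al -69.6 y [1.0, -0.012, 0.006] F [-0.4, 0.0, -0.1] w 25.1 q [-50, 48, -10, 85, 37, 113, -69]
4 rows, total [-3.0, 5.0, -57.0]
[[14, -1, 4, -0.1, -0.1, -0.1, 0], [14, -1, 4, -0.1, -0.1, -0.1, 0], [14, -1, 4, -0.1, -0.1, -0.1, 0], [14, -1, 4, -0.1, -0.1, -0.1, 0]]
```

View pics/t6.png

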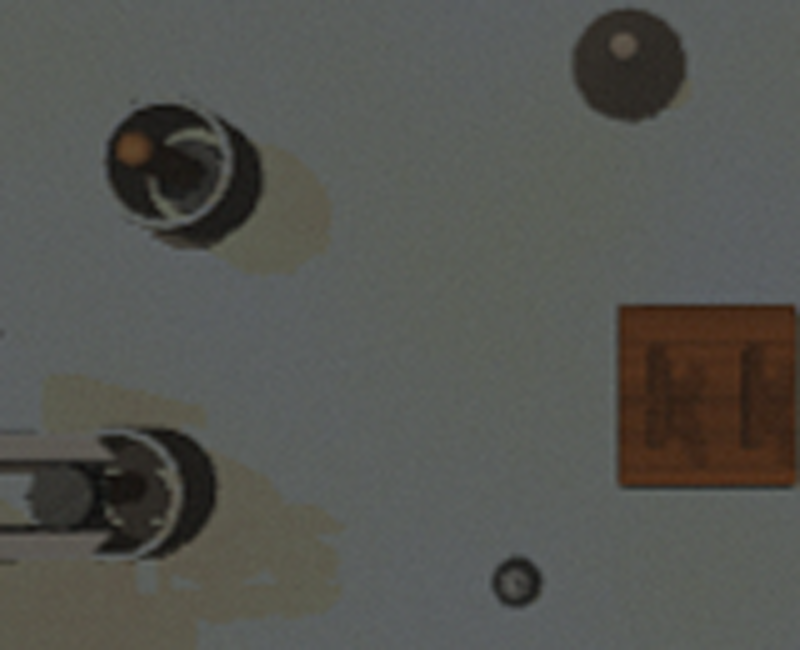

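The handle has entered the cup mouth at crop (125,488). Continuing down.

Request:
apply_moves([
  [14, -1, 4, 0, 0, 0, 0],
  [14, -1, 4, 0, 0, 0, 0],
  [14, -1, 4, 0, 0, 0, 0],
  [12, -1, 3, 0, 0, 0, 0],
  [0, 0, 0, 0, 0, 0, 0],
])

```text
time: 27.22
tool_pos: [477.2, 244.5, 128.3]
eef_rot: [[0.01, 1.0, -0.008], [0.35, -0.011, -0.937], [-0.937, 0.006, -0.35]]
wrist_force: [0.1, 0.7, -0.6]
gripper_width: 25.3
```

```bash
python3 -c "
from h import *
axis(140)"
```

```text
t27.23 grasp [477.5, 283.0, 142.7] al -69.5 y [1.0, -0.011, 0.006] F [0.1, 0.7, -0.6] w 25.3 q [-50, 52, -10, 85, 36, 110, -72]
side 0 zmin None
top 528 zmin -7.5
  z -13.0 213 min [453. 243.] max [502. 322.]
  z 7.0 99 min [453. 245.] max [502. 296.]
  z 27.0 41 min [453. 250.] max [500. 291.]
  z 47.0 49 min [453. 251.] max [501. 292.]
  z 67.0 48 min [453. 250.] max [501. 291.]
  z 87.0 78 min [453. 251.] max [501. 309.]
```

Request:
apply_moves([
  [3, 0, 1, 0, 0, 0, 0],
  [3, 0, 1, 0, 0, 0, 0],
  [0, 0, 0, 0, 0, 0, 0],
])

```text
time: 27.7
tool_pos: [478.3, 244.4, 127.7]
eef_rot: [[0.015, 1.0, -0.008], [0.347, -0.013, -0.938], [-0.938, 0.011, -0.347]]
wrist_force: [-0.5, -0.2, 0.3]
gripper_width: 25.6
```

```bash
python3 -c "
from h import *
g,R=st()
_,W=cloud('top');p=W.reshape(-1,3);p=p[np.isfinite(p).all(1)]
q=p[(np.abs(p[:,0]-478)<12)&(np.abs(p[:,1]-283)<14)&(p[:,2]>120)];print(len(q),np.percentile(q[:,2],[5,50,95]),q[:,:2].mean(0))"
```

```text
t27.70 grasp [478.7, 282.8, 141.9] al -69.7 y [1.0, -0.013, 0.011] F [-0.5, -0.2, 0.3] w 25.6 q [-50, 52, -10, 85, 36, 110, -72]
150 [130.55709508 155.53313632 159.55384562] [477.98468727 279.39896541]
```

The bristle face reads about 156 mm, so the handle end is on the cup floor. Releasing and backing off.

Request:
apply_moves([
  [0, 0, 0, 0, 0, 0, 0.3],
  [0, 0, 0, 0, 0, 0, 0.4],
  [0, 0, 0, 0, 0, 0, 0.6],
  [0, 0, 0, 0, 0, 0, 0.6],
  [0, 0, 0, 0, 0, 0, 0.6],
  [0, 0, -15, 0, 0, 0, 0.6],
  [0, 0, -25, 0, 0, 0, 0.6],
  [0, 0, -25, 0, 0, 0, 0.6],
  [-10, 0, -25, 0, 0, 0, 0.6],
  [-20, 0, -10, 0, 0, 0, 0.6],
  [-20, 0, -10, 0, 0, 0, 0.6],
])

```text
time: 29.12
tool_pos: [477.7, 337.0, 214.4]
eef_rot: [[0.011, 1.0, -0.008], [0.349, -0.012, -0.937], [-0.937, 0.008, -0.349]]
wrist_force: [0.0, 0.0, -1.1]
gripper_width: 56.5
```

```bash
python3 -c "
from h import *
g,R=st()
for n in('top','side'):
    pic,W=cloud(n);cv2.imwrite(f'pics/_{n}.png',pic[:,:,::-1]);p=W.reshape(-1,3);p=p[np.isfinite(p).all(1)]
    q=p[(np.abs(p[:,0]-478)<45)&(np.abs(p[:,1]-280)<45)&(p[:,2]>105)];print(n,len(q))
    for z in range(105,175,10):
        k=q[(q[:,2]>z)&(q[:,2]<z+10)]
        if len(k):print(z,len(k),k[:,:2].min(0).round(0),k[:,:2].max(0).round(0))
t=cv2.imread('pics/_top.png');cv2.imwrite('pics/t7.png',cv2.resize(t[215:345,165:325],(800,650),interpolation=2))"
```

```text
t29.12 grasp [478.0, 375.4, 228.7] al -69.6 y [1.0, -0.012, 0.008] F [0.0, 0.0, -1.1] w 56.5 q [-63, 52, 6, 72, 30, 117, -60]
top 156
125 13 [470. 246.] [476. 269.]
135 13 [453. 243.] [474. 267.]
145 103 [447. 242.] [472. 268.]
155 27 [452. 246.] [470. 265.]
side 0
```

View pics/t7.png

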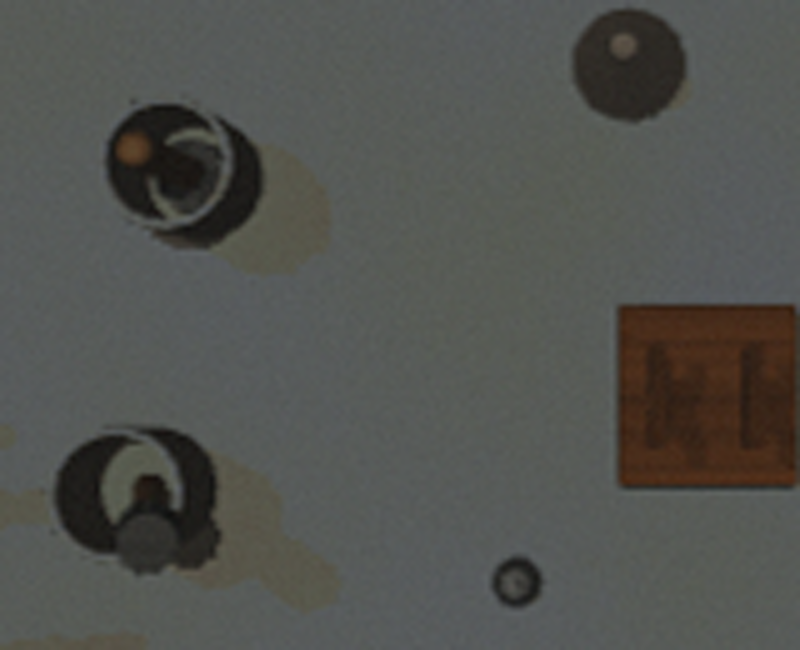

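brush_s stands bristles up in cup_s, its head at (148,540) in the crop, leaning on the rim. Next is brush_m.

```bash
python3 -c "
from h import *
g,R=plan((540,120,380),0,.6,sp=40,ra=6)
plan((624,158,175),70,.6,sp=35,g=g,R=R)"
```

```text
t29.23 grasp [478.0, 376.5, 230.3] al -69.4 y [1.0, -0.01, 0.01] F [-0.2, 1.2, -0.1] w 56.2 q [-63, 52, 6, 72, 30, 117, -60]
12 rows, total [62.0, -218.0, 123.0]
[[-16, 5, 13, 0, 5.8, -0.1, 0.6], [-17, 5, 12, 0, 5.8, -0.1, 0.6], [-18, 5, 10, 0, 5.8, -0.1, 0.6], [-19, 5, 8, 0, 5.8, -0.1, 0.6], [-20, 5, 6, 0, 5.8, -0.1, 0.6], [-20, 5, 4, 0, 5.8, -0.1, 0.6], [-21, 5, 2, 0, 5.8, -0.1, 0.6], [-21, 5, -0, 0, 5.8, -0.1, 0.6], [-21, 5, -2, 0, 5.8, -0.1, 0.6], [-20, 5, -4, 0, 5.8, -0.1, 0.6], [-20, 5, -6, 0, 5.8, -0.1, 0.6], [-19, 5, -8, 0, 5.8, -0.1, 0.6]]
12 rows, total [84.0, 77.0, -178.0]
[[6, 7, 15, 0, 5.8, 0, 0.6], [5, 7, 15, 0, 5.8, 0, 0.6], [3, 7, 16, 0, 5.8, 0, 0.6], [2, 7, 16, 0, 5.8, 0, 0.6], [-0, 7, 16, 0, 5.8, 0, 0.6], [-2, 7, 16, 0, 5.8, 0, 0.6], [-3, 7, 16, 0, 5.8, 0, 0.6], [-5, 7, 15, 0, 5.8, 0, 0.6], [-6, 7, 15, 0, 5.8, 0, 0.6], [-8, 7, 14, 0, 5.8, 0, 0.6], [-9, 7, 13, 0, 5.8, 0, 0.6], [-11, 7, 12, 0, 5.8, 0, 0.6]]
```

Request:
apply_moves([
  [-16, 5, 10, 0, 5.8, -0.1, 0.6],
  [-17, 5, 10, 0, 5.8, -0.1, 0.6],
  [-18, 5, 8, 0, 5.8, -0.1, 0.6],
  [-19, 5, 8, 0, 5.8, -0.1, 0.6],
  [-20, 5, 6, 0, 5.8, -0.1, 0.6],
  [-20, 5, 4, 0, 5.8, -0.1, 0.6],
  [-21, 5, 2, 0, 5.8, -0.1, 0.6],
  [-21, 5, 0, 0, 5.8, -0.1, 0.6],
  [-21, 5, -2, 0, 5.8, -0.1, 0.6],
  [-20, 5, -4, 0, 5.8, -0.1, 0.6],
  [-20, 5, -6, 0, 5.8, -0.1, 0.6],
  [-19, 5, -8, 0, 5.8, -0.1, 0.6],
  [0, 0, 0, 0, 0, 0, 0.6],
])

```text
time: 30.85
tool_pos: [537.9, 125.5, 338.7]
eef_rot: [[-0.013, 1.0, 0.002], [0.999, 0.013, 0.037], [0.037, 0.003, -0.999]]
wrist_force: [0.0, 1.3, -0.1]
gripper_width: 56.2
```

```bash
python3 -c "
from h import *
g,R=plan((624,158,178),70,.6,sp=35)"
```

```text
t30.85 grasp [537.8, 123.9, 379.7] al 2.1 y [1.0, 0.013, 0.003] F [0.0, 1.3, -0.1] w 56.2 q [-25, 6, 8, 97, -3, 76, -16]
12 rows, total [86.0, 71.0, -175.0]
[[5, 7, 15, -0, 5.7, 0.1, 0.6], [4, 7, 15, -0, 5.7, 0.1, 0.6], [2, 7, 16, -0, 5.7, 0.1, 0.6], [1, 7, 16, -0, 5.7, 0.1, 0.6], [-1, 7, 16, -0, 5.7, 0.1, 0.6], [-2, 7, 16, -0, 5.7, 0.1, 0.6], [-4, 7, 15, -0, 5.7, 0.1, 0.6], [-5, 7, 15, -0, 5.7, 0.1, 0.6], [-7, 7, 14, -0, 5.7, 0.1, 0.6], [-8, 7, 13, -0, 5.7, 0.1, 0.6], [-9, 7, 13, -0, 5.7, 0.1, 0.6], [-11, 7, 12, -0, 5.7, 0.1, 0.6]]
```

```bash
cat > tk.py <<'E'
from track import *
from h import Ra
def go(q,*wps):
    for g,al in wps:
        R=Ra(al);q,e=track(q,np.array(g)+R[:,2]*22.2,R);print(g,al,round(e,1),q.round(0).astype(int).tolist())
    return q
E
python3 -c "
from tk import *
q=get_obs()['q']
print(1);go(q,((624,158,178),70),((624,260,130),70),((624,260,260),70),((626,-182,260),70),((626,-182,140),70),((626,-182,260),70),((521,75,180),-20),((521,75,60),-20))
print(2);go(q,((624,158,178),60),((624,260,130),60),((624,260,260),60),((626,-182,260),60))
"
```

```text
1
(624, 158, 178) 70 0.0 [32, 45, -31, 103, -56, 64, 45]
(624, 260, 130) 70 0.0 [30, 52, -41, 105, -56, 50, 45]
(624, 260, 260) 70 0.0 [33, 40, -45, 104, -56, 55, 34]
(626, -182, 260) 70 0.0 [53, 50, -31, 78, -37, 94, 34]
(626, -182, 140) 70 0.0 [52, 58, -29, 79, -34, 88, 40]
(626, -182, 260) 70 0.0 [53, 50, -31, 78, -37, 94, 34]
(521, 75, 180) -20 0.0 [-5, 19, -26, 110, 28, 66, -45]
(521, 75, 60) -20 0.0 [-8, 29, -23, 115, 35, 55, -55]
2
(624, 158, 178) 60 0.0 [22, 37, -21, 104, -56, 63, 42]
(624, 260, 130) 60 0.0 [22, 43, -33, 106, -56, 49, 40]
(624, 260, 260) 60 0.0 [23, 32, -33, 103, -54, 57, 29]
(626, -182, 260) 60 0.0 [45, 43, -20, 79, -38, 92, 37]
```

Request:
apply_moves([
  [5, 7, 15, 0, 5.7, 0.1, 0.6],
  [4, 7, 15, 0, 5.7, 0.1, 0.6],
  [2, 7, 16, 0, 5.7, 0.1, 0.6],
  [1, 7, 16, 0, 5.7, 0.1, 0.6],
  [-1, 7, 16, 0, 5.7, 0.1, 0.6],
  [-2, 7, 16, 0, 5.7, 0.1, 0.6],
  [-4, 7, 15, 0, 5.7, 0.1, 0.6],
  [-5, 7, 15, 0, 5.7, 0.1, 0.6],
  [-7, 7, 14, 0, 5.7, 0.1, 0.6],
  [-8, 7, 13, 0, 5.7, 0.1, 0.6],
  [-9, 7, 13, 0, 5.7, 0.1, 0.6],
  [-11, 7, 12, 0, 5.7, 0.1, 0.6],
  [0, 0, 0, 0, 0, 0, 0.6],
])

```text
time: 32.48
tool_pos: [613.8, 220.3, 158.5]
eef_rot: [[0.018, 0.999, -0.033], [0.312, 0.026, 0.95], [0.95, -0.028, -0.312]]
wrist_force: [-0.2, -0.0, 0.1]
gripper_width: 56.4
```

```bash
python3 -c "
from h import *
g,R=plan((624,170,163),70,.6,n=2)
plan((624,259.5,130),70,.6,sp=28,g=g,R=R)"
```

```text
t32.48 grasp [615.2, 181.4, 171.3] al 71.8 y [0.999, 0.026, -0.028] F [-0.2, -0.0, 0.1] w 56.4 q [30, 46, -30, 103, -57, 65, 46]
2 rows, total [10.0, -12.0, -9.0]
[[-6, 5, -4, -1, -0.9, -0.5, 0.6], [-6, 5, -4, -1, -0.9, -0.5, 0.6]]
4 rows, total [0.0, 90.0, -33.0]
[[-0, 0, 24, 0, 0, 0, 0.6], [-0, 0, 24, 0, 0, 0, 0.6], [-0, 0, 24, 0, 0, 0, 0.6], [-0, 0, 24, 0, 0, 0, 0.6]]
```

Request:
apply_moves([
  [-6, 5, -4, -1, -0.9, -0.5, 0.6],
  [-6, 5, -4, -1, -0.9, -0.5, 0.6],
  [0, 0, 0, 0, 0, 0, 0.6],
])

```text
time: 32.85
tool_pos: [624.6, 210.4, 152.6]
eef_rot: [[-0.007, 1.0, 0.002], [0.35, 0.001, 0.937], [0.937, 0.007, -0.35]]
wrist_force: [0.3, 0.1, -0.8]
gripper_width: 56.1
```

```bash
python3 -c "
from h import *
plan((624,259.5,130),70,.6,sp=24)"
```

```text
t32.85 grasp [624.6, 172.0, 167.0] al 69.5 y [1.0, 0.001, 0.007] F [0.3, 0.1, -0.8] w 56.1 q [30, 45, -30, 104, -57, 63, 47]
4 rows, total [-1.0, 88.0, -37.0]
[[-1, -0, 24, 0, 0.1, 0.1, 0.6], [-1, -0, 24, 0, 0.1, 0.1, 0.6], [-1, -0, 24, 0, 0.1, 0.1, 0.6], [-1, -0, 24, 0, 0.1, 0.1, 0.6]]
```

Request:
apply_moves([
  [-1, 0, 24, 0, 0, 0, 0.6],
  [-1, 0, 24, 0, 0.1, 0.1, 0.6],
  [-1, 0, 24, 0, 0.1, 0.1, 0.6],
  [-1, 0, 23, 0, 0.1, 0.1, 0.6],
  [0, 0, 0, 0, 0, 0, 0.6],
])

```text
time: 33.48
tool_pos: [625.5, 301.8, 119.7]
eef_rot: [[-0.013, 1.0, 0.001], [0.353, 0.004, 0.935], [0.935, 0.013, -0.353]]
wrist_force: [-0.6, 0.1, -0.2]
gripper_width: 56.5
```

```bash
python3 -c "
from h import *
plan((624,259.5,130),70,.6,sp=24)
p,_=camera('side');cv2.imwrite('pics/s15.png',cv2.resize(p[240:460,160:390,::-1],(627,600)))"
```

```text
t33.48 grasp [625.5, 263.5, 134.2] al 69.3 y [1.0, 0.004, 0.013] F [-0.6, 0.1, -0.2] w 56.5 q [28, 50, -39, 105, -58, 51, 47]
1 rows, total [-2.0, -4.0, -4.0]
[[-4.8, -1.6, -2.2, 0.1, 0.7, 0.8, 0.6]]
```

View pics/s15.png

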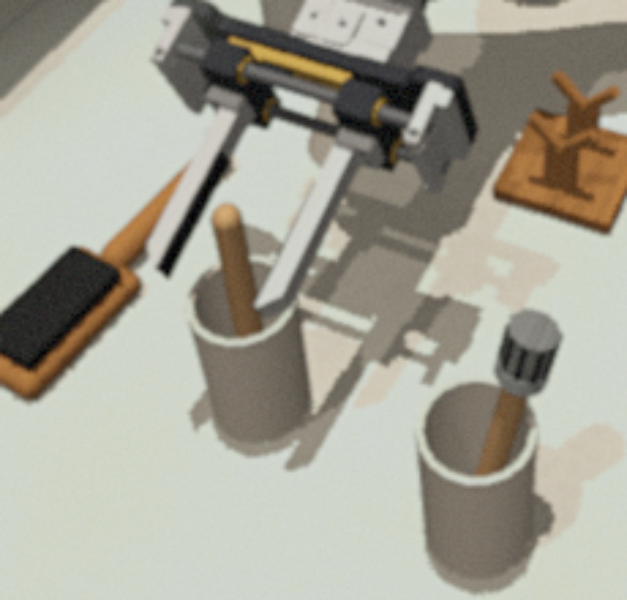

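The fingers straddle brush_m's handle and brush_s stands in its cup. Closing and lifting.

Request:
apply_moves([
  [-4, -1.5, -2, 0, 0.7, 0.8, 0.6],
  [0, 0, 0, 0, 0, 0, 0],
  [0, 0, 0, 0, 0, 0, 0],
  [0, 0, 0, 0, 0, 0, 0],
  [0, 0, 0, 0, 0, 0, 0],
  [0, 0, 0, 0, 0, 0, 0],
  [0, 0, 0, 0, 0, 0, 0],
  [25, 0, -9, 0, 0, 0, 0],
  [25, 0, -9, 0, 0, 0, 0],
  [25, 0, -9, 0, 0, 0, 0],
  [25, 0, -9, 0, 0, 0, 0],
  [25, 0, -9, 0, 0, 0, 0],
], force=40)

```text
time: 35.02
tool_pos: [624.9, 295.5, 251.7]
eef_rot: [[0.004, 1.0, 0.003], [0.344, -0.004, 0.939], [0.939, -0.002, -0.344]]
wrist_force: [-0.1, -0.4, -0.1]
gripper_width: 14.8
```

```bash
python3 -c "
from h import *
brush(140);pot()
plan((627,-178,265),70,0,sp=40)"; cp pics/_side.png pics/s16.png
```

```text
t35.02 grasp [624.7, 257.0, 265.8] al 69.9 y [1.0, -0.004, -0.002] F [-0.1, -0.4, -0.1] w 14.8 q [31, 39, -42, 104, -57, 57, 35]
side 1076 zmin 141.4
   141 149 [607. 252.] [633. 277.]
   156 169 [607. 253.] [633. 277.]
   171 334 [607. 244.] [641. 277.]
   186 98 [616. 255.] [629. 268.]
   201 104 [615. 255.] [629. 268.]
   216 108 [616. 255.] [630. 268.]
   231 103 [615. 255.] [629. 268.]
   246 11 [622. 266.] [629. 268.]
top 103 zmin 147.1
   141 6 [611. 248.] [637. 252.]
   156 12 [608. 248.] [632. 265.]
   171 60 [609. 246.] [640. 271.]
   186 6 [626. 253.] [637. 257.]
   201 4 [625. 254.] [629. 255.]
   216 5 [623. 253.] [629. 255.]
   231 6 [621. 252.] [630. 255.]
   246 4 [621. 253.] [627. 254.]
pot top [ 627.6 -185.1] 35.8 54
pot side [ 626.8 -182.6] 38.7 227
t35.23 grasp [624.9, 256.9, 264.9] al 69.8 y [1.0, -0.005, -0.002] F [0.5, -0.9, -0.6] w 14.7 q [31, 39, -42, 104, -57, 57, 35]
11 rows, total [2.0, -435.0, 0.0]
[[-14, 0, -37, 0, 0, -0, 0], [-14, 0, -37, 0, 0, -0, 0], [-14, 0, -37, 0, 0, -0, 0], [-14, 0, -37, 0, 0, -0, 0], [-14, 0, -37, 0, 0, -0, 0], [-14, 0, -37, 0, 0, -0, 0], [-14, 0, -37, 0, 0, -0, 0], [-14, 0, -37, 0, 0, -0, 0], [-14, 0, -37, 0, 0, -0, 0], [-14, 0, -37, 0, 0, -0, 0], [-14, 0, -37, 0, 0, -0, 0]]
```

View pics/s16.png

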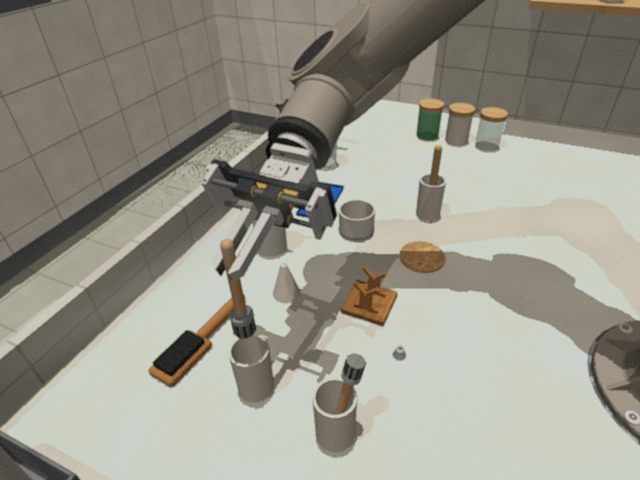

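Request:
apply_moves([
  [-14, 0, -37, 0, 0, 0, 0],
  [-14, 0, -37, 0, 0, 0, 0],
  [-14, 0, -37, 0, 0, 0, 0],
  [-14, 0, -37, 0, 0, 0, 0],
  [-14, 0, -37, 0, 0, 0, 0],
  [-14, 0, -37, 0, 0, 0, 0],
  [-14, 0, -37, 0, 0, 0, 0],
  [-14, 0, -37, 0, 0, 0, 0],
  [-14, 0, -37, 0, 0, 0, 0],
  [-14, 0, -37, 0, 0, 0, 0],
  [-14, 0, -37, 0, 0, 0, 0],
  [0, 0, 0, 0, 0, 0, 0],
])

```text
time: 36.72
tool_pos: [618.4, -152.6, 229.6]
eef_rot: [[0.019, 1.0, -0.005], [0.337, -0.002, 0.942], [0.941, -0.02, -0.337]]
wrist_force: [0.4, 1.1, -0.1]
gripper_width: 14.9
```

```bash
python3 -c "
from h import *
brush(140);pot()
plan((627,-180,139),70,0,sp=20)"
```

```text
t36.73 grasp [618.6, -191.2, 243.4] al 70.3 y [1.0, -0.002, -0.02] F [0.4, 1.1, -0.1] w 14.9 q [51, 50, -27, 78, -38, 95, 36]
side 545 zmin 119.8
   118 90 [ 599. -195.] [ 629. -170.]
   133 94 [ 599. -194.] [ 630. -170.]
   148 132 [ 600. -203.] [ 633. -170.]
   163 51 [ 608. -189.] [ 623. -178.]
   178 55 [ 609. -189.] [ 624. -179.]
   193 52 [ 609. -187.] [ 624. -179.]
   208 53 [ 609. -189.] [ 624. -176.]
   223 18 [ 610. -185.] [ 624. -179.]
top 166 zmin 118.5
   118 17 [ 598. -187.] [ 619. -168.]
   133 17 [ 599. -189.] [ 631. -168.]
   148 103 [ 599. -194.] [ 631. -169.]
   163 12 [ 608. -184.] [ 620. -177.]
   178 4 [ 613. -179.] [ 622. -177.]
   193 4 [ 615. -178.] [ 620. -177.]
   208 6 [ 614. -180.] [ 623. -177.]
pot top [ 626.1 -182.3] 38.6 131
pot side [ 627.  -182.3] 38.8 234
t36.92 grasp [618.9, -186.7, 245.5] al 70.4 y [1.0, 0.003, -0.018] F [0.6, -0.8, -0.7] w 14.7 q [51, 50, -28, 78, -38, 95, 36]
6 rows, total [9.0, 7.0, -107.0]
[[-16, 2, 7, -0.1, -0.1, -0.2, 0], [-16, 2, 7, -0.1, -0.1, -0.2, 0], [-16, 2, 7, -0.1, -0.1, -0.2, 0], [-16, 2, 7, -0.1, -0.1, -0.2, 0], [-16, 2, 7, -0.1, -0.1, -0.2, 0], [-16, 1, 7, -0.1, -0.1, -0.2, 0]]
```

Request:
apply_moves([
  [-12, 5, 6, -0.5, -0.1, -0.2, 0],
  [-12, 5, 6, -0.5, -0.1, -0.2, 0],
  [0, 0, 0, 0, 0, 0, 0],
])

```text
time: 37.3
tool_pos: [628.5, -142.2, 203.0]
eef_rot: [[0.008, 1.0, 0.007], [0.338, -0.009, 0.941], [0.941, -0.005, -0.339]]
wrist_force: [1.1, 0.2, 0.0]
gripper_width: 14.6
```

```bash
python3 -c "
from h import *
brush(140)
plan((628,-181,138),70,0,sp=18)"
```

```text
t37.30 grasp [628.2, -180.7, 216.8] al 70.2 y [1.0, -0.009, -0.005] F [1.1, 0.2, 0.0] w 14.6 q [51, 52, -27, 79, -38, 92, 37]
side 522 zmin 92.3
   92 81 [ 610. -182.] [ 642. -158.]
   107 93 [ 611. -183.] [ 643. -159.]
   122 128 [ 611. -190.] [ 643. -158.]
   137 48 [ 619. -179.] [ 635. -168.]
   152 51 [ 620. -178.] [ 634. -167.]
   167 51 [ 619. -178.] [ 635. -168.]
   182 54 [ 620. -177.] [ 635. -168.]
   197 16 [ 620. -176.] [ 636. -166.]
top 146 zmin 88.7
   92 13 [ 612. -171.] [ 634. -160.]
   107 15 [ 610. -182.] [ 635. -160.]
   122 93 [ 610. -186.] [ 642. -160.]
   137 9 [ 619. -175.] [ 631. -169.]
   167 7 [ 624. -171.] [ 631. -169.]
   182 4 [ 623. -171.] [ 632. -169.]
t37.40 grasp [628.4, -181.2, 218.0] al 70.2 y [1.0, -0.009, -0.004] F [0.6, 0.5, -0.1] w 15.5 q [51, 52, -27, 78, -38, 92, 37]
5 rows, total [-1.0, 0.0, -80.0]
[[-15, -0, 5, 0.1, -0, -0.1, 0], [-15, -0, 5, 0.1, -0, -0.1, 0], [-15, -0, 5, 0.1, -0, -0.1, 0], [-15, -0, 5, 0.1, -0, -0.1, 0], [-15, -0, 5, 0.1, -0, -0.1, 0]]
```

Request:
apply_moves([
  [-15, 0, 4, 0, 0, 0, 0],
  [-15, 0, 4, 0, 0, 0, 0],
  [-15, 0, 4, 0, 0, 0, 0],
  [-15, 0, 4, 0, 0, 0, 0],
  [-15, 0, 5, 0, 0, 0, 0],
  [0, 0, 0, 0, 0, 0, 0],
  [0, 0, 0, 0, 0, 0, 0],
  [0, 0, 0, 0, 0, 0, 0],
  [0, 0, 0, 0, 0, 0, 0],
  [0, 0, 0, 0, 0, 0, 0],
  [0, 0, 0, 0, 0, 0, 0],
])

```text
time: 38.78
tool_pos: [628.5, -149.2, 121.7]
eef_rot: [[0.006, 1.0, 0.008], [0.34, -0.01, 0.94], [0.94, -0.003, -0.34]]
wrist_force: [0.0, 0.2, -0.4]
gripper_width: 14.7
```

```bash
python3 -c "
from h import *
pot();brush(135)"; cp pics/_side.png pics/s17.png
```

```text
pot top [ 626.  -182.3] 38.7 147
pot side [ 627.  -182.4] 38.7 206
t38.88 grasp [628.2, -187.8, 135.6] al 70.1 y [1.0, -0.01, -0.003] F [-0.1, -0.3, -0.5] w 15.2 q [50, 58, -26, 78, -36, 89, 42]
side 329 zmin 20.1
   16 8 [ 609. -218.] [ 617. -215.]
   31 36 [ 607. -218.] [ 650. -169.]
   46 120 [ 607. -218.] [ 650. -167.]
   61 47 [ 607. -218.] [ 648. -174.]
   76 36 [ 619. -184.] [ 633. -175.]
   91 42 [ 620. -184.] [ 633. -175.]
   106 40 [ 620. -188.] [ 639. -175.]
top 340 zmin 1.0
   1 182 [ 606. -217.] [ 650. -158.]
   16 30 [ 608. -218.] [ 646. -158.]
   31 47 [ 607. -217.] [ 642. -167.]
   46 65 [ 607. -217.] [ 641. -168.]
   61 4 [ 626. -217.] [ 639. -175.]
   91 5 [ 624. -178.] [ 632. -176.]
   106 5 [ 624. -177.] [ 630. -175.]
```

View pics/s17.png

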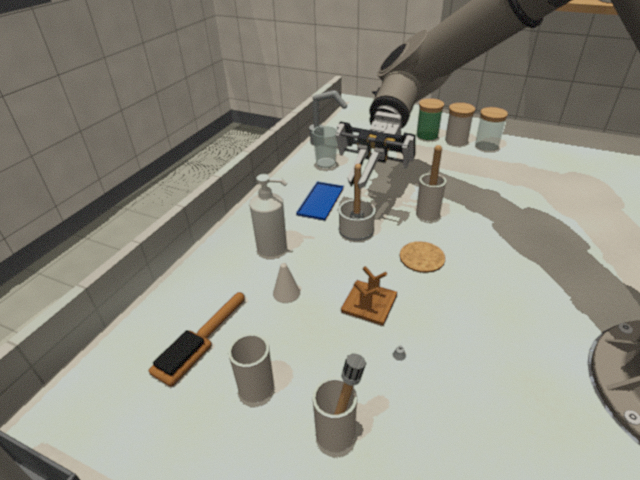

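brush_m is dipped at (357,215), bristle end about 10 mm up. Holding, then lifting and swinging to the rest.

Request:
apply_moves([
  [0, 0, 0, 0, 0, 0, 0],
  [0, 0, 0, 0, 0, 0, 0],
  [0, 0, 0, 0, 0, 0, 0],
  [0, 0, 0, 0, 0, 0, 0],
  [15, 0, -5, 0, 0, 0, 0],
  [20, 0, -7, 0, 0, 0, 0],
  [25, 0, -9, 0, 0, 0, 0],
  [25, 0, -9, 0, 0, 0, 0],
  [25, 0, -9, 0, 0, 0, 0],
])

```text
time: 40.1
tool_pos: [628.8, -148.3, 246.6]
eef_rot: [[0.006, 1.0, 0.008], [0.34, -0.009, 0.941], [0.941, -0.003, -0.34]]
wrist_force: [-0.3, -0.5, -0.8]
gripper_width: 14.9
```

```bash
python3 -c "
from h import *
brush(140)
plan((521,76,180),-20,0,sp=30)"
```

```text
t40.10 grasp [628.5, -186.9, 260.5] al 70.1 y [1.0, -0.009, -0.003] F [-0.3, -0.5, -0.8] w 14.9 q [51, 50, -28, 77, -39, 95, 35]
side 544 zmin 136.6
   136 86 [ 611. -188.] [ 643. -165.]
   151 102 [ 611. -187.] [ 643. -164.]
   166 130 [ 612. -199.] [ 643. -166.]
   181 48 [ 619. -183.] [ 636. -174.]
   196 52 [ 620. -188.] [ 633. -175.]
   211 56 [ 620. -186.] [ 634. -175.]
   226 56 [ 620. -184.] [ 634. -174.]
   241 14 [ 620. -184.] [ 634. -175.]
top 162 zmin 137.6
   136 15 [ 612. -187.] [ 636. -166.]
   151 14 [ 612. -178.] [ 636. -167.]
   166 105 [ 611. -191.] [ 644. -166.]
   181 13 [ 620. -184.] [ 636. -169.]
   211 5 [ 627. -177.] [ 633. -175.]
   226 7 [ 624. -177.] [ 633. -175.]
t40.20 grasp [629.4, -187.1, 262.7] al 70.0 y [1.0, -0.01, 0.001] F [-0.5, 0.6, 0.5] w 14.9 q [51, 49, -28, 77, -39, 95, 35]
16 rows, total [-109.0, 211.0, -107.0]
[[-2, -7, 15, 0, -5.6, -0, 0], [-0, -7, 15, 0, -5.6, -0, 0], [1, -7, 15, 0, -5.6, -0, 0], [3, -7, 14, 0, -5.6, -0, 0], [4, -7, 14, 0, -5.6, -0, 0], [5, -7, 14, 0, -5.6, -0, 0], [7, -7, 13, 0, -5.6, -0, 0], [8, -7, 12, 0, -5.6, -0, 0], [9, -7, 12, 0, -5.6, -0, 0], [10, -7, 11, 0, -5.6, -0, 0], [11, -7, 10, 0, -5.6, -0, 0], [12, -7, 8, 0, -5.6, -0, 0], [13, -7, 7, 0, -5.6, -0, 0], [13, -7, 6, 0, -5.6, -0, 0], [14, -7, 5, 0, -5.6, -0, 0], [14, -7, 3, 0, -5.6, -0, 0]]
```

Request:
apply_moves([
  [-2, -7, 15, 0, -5.6, 0, 0],
  [0, -7, 15, 0, -5.6, 0, 0],
  [1, -7, 15, 0, -5.6, 0, 0],
  [3, -7, 14, 0, -5.6, 0, 0],
  [4, -7, 14, 0, -5.6, 0, 0],
  [5, -7, 14, 0, -5.6, 0, 0],
  [7, -7, 13, 0, -5.6, 0, 0],
  [8, -7, 12, 0, -5.6, 0, 0],
  [9, -7, 12, 0, -5.6, 0, 0],
  [10, -7, 11, 0, -5.6, 0, 0],
  [11, -7, 10, 0, -5.6, 0, 0],
  [12, -7, 8, 0, -5.6, 0, 0],
  [13, -7, 7, 0, -5.6, 0, 0],
  [13, -7, 6, 0, -5.6, 0, 0],
  [14, -7, 5, 0, -5.6, 0, 0],
  [14, -7, 3, 0, -5.6, 0, 0],
  [0, 0, 0, 0, 0, 0, 0],
])

```text
time: 42.32
tool_pos: [518.5, 68.5, 145.9]
eef_rot: [[0.023, 1.0, 0.01], [0.924, -0.017, -0.381], [-0.381, 0.018, -0.924]]
wrist_force: [-0.7, -0.3, -1.0]
gripper_width: 15.2
```

```bash
python3 -c "
from h import *
lying(135,220)
plan((522,74,105),-20,0,sp=17)"
```

```text
side 547
  y -50 5 x 508.0 518.0 z 201.0 202.0 ymin/max -41.0 -38.0
  y 25 5 x 509.0 510.0 z 182.0 188.0 ymin/max 36.0 40.0
  y 40 6 x 509.0 511.0 z 185.0 189.0 ymin/max 41.0 49.0
  y 70 32 x 498.0 526.0 z 177.0 201.0 ymin/max 76.0 85.0
  y 85 256 x 497.0 538.0 z 164.0 217.0 ymin/max 85.0 100.0
  y 100 182 x 498.0 538.0 z 179.0 219.0 ymin/max 100.0 115.0
  y 115 61 x 511.0 525.0 z 176.0 190.0 ymin/max 115.0 122.0
top 827
  y -50 45 x 498.0 529.0 z 181.0 208.0 ymin/max -41.0 -36.0
  y -35 123 x 500.0 531.0 z 189.0 206.0 ymin/max -35.0 -20.0
  y -20 112 x 500.0 531.0 z 187.0 204.0 ymin/max -19.0 -6.0
  y -5 56 x 509.0 523.0 z 186.0 198.0 ymin/max -4.0 8.0
  y 10 64 x 509.0 523.0 z 182.0 196.0 ymin/max 10.0 25.0
  y 25 56 x 509.0 523.0 z 182.0 195.0 ymin/max 26.0 39.0
  y 40 60 x 509.0 523.0 z 180.0 197.0 ymin/max 41.0 55.0
  y 55 62 x 503.0 534.0 z 173.0 194.0 ymin/max 55.0 70.0
  y 70 149 x 499.0 536.0 z 170.0 215.0 ymin/max 70.0 84.0
  y 85 75 x 497.0 535.0 z 183.0 220.0 ymin/max 86.0 98.0
  y 100 25 x 511.0 524.0 z 182.0 191.0 ymin/max 108.0 115.0
t42.42 grasp [519.0, 81.3, 184.7] al -22.3 y [1.0, -0.021, 0.019] F [0.3, -1.4, 0.2] w 14.8 q [-10, 19, -23, 110, 29, 68, -49]
5 rows, total [3.0, -6.0, -80.0]
[[5, 0, 15, 0.1, 0.5, -0.3, 0], [5, 0, 15, 0.1, 0.5, -0.3, 0], [5, 0, 15, 0.1, 0.5, -0.3, 0], [5, 0, 15, 0.1, 0.5, -0.3, 0], [5, 0, 15, 0.1, 0.5, -0.3, 0]]
```

Request:
apply_moves([
  [4, 1, 15, 0.2, 0.5, -0.3, 0],
  [4, 1, 15, 0.2, 0.5, -0.3, 0],
  [4, 1, 15, 0.2, 0.5, -0.3, 0],
  [4, 1, 15, 0.2, 0.5, -0.3, 0],
  [4, 1, 15, 0.2, 0.5, -0.3, 0],
  [0, 0, 0, 0, 0, 0, 0],
])

```text
time: 43.18
tool_pos: [525.4, 52.1, 64.2]
eef_rot: [[0.006, 1.0, -0.011], [0.942, -0.009, -0.336], [-0.336, -0.008, -0.942]]
wrist_force: [-0.0, -0.4, 0.0]
gripper_width: 14.9
```

```bash
python3 -c "
from h import *
lying(80,135)
plan((523.5,71,62),-20,0,sp=13)"
```

```text
side 447
  y -65 26 x 513.0 529.0 z 110.0 118.0 ymin/max -60.0 -51.0
  y 25 5 x 518.0 519.0 z 101.0 106.0 ymin/max 26.0 32.0
  y 55 49 x 506.0 540.0 z 84.0 123.0 ymin/max 57.0 70.0
  y 70 247 x 506.0 546.0 z 89.0 135.0 ymin/max 70.0 85.0
  y 85 95 x 508.0 546.0 z 98.0 135.0 ymin/max 85.0 100.0
  y 100 22 x 520.0 531.0 z 99.0 108.0 ymin/max 100.0 103.0
top 650
  y -65 55 x 508.0 539.0 z 102.0 120.0 ymin/max -58.0 -51.0
  y -50 105 x 508.0 539.0 z 101.0 121.0 ymin/max -49.0 -35.0
  y -35 96 x 508.0 539.0 z 100.0 122.0 ymin/max -34.0 -20.0
  y -20 49 x 517.0 530.0 z 101.0 113.0 ymin/max -18.0 -5.0
  y -5 42 x 517.0 530.0 z 99.0 112.0 ymin/max -3.0 8.0
  y 10 49 x 517.0 530.0 z 100.0 113.0 ymin/max 10.0 23.0
  y 25 49 x 517.0 530.0 z 101.0 112.0 ymin/max 25.0 39.0
  y 40 53 x 511.0 540.0 z 86.0 113.0 ymin/max 41.0 55.0
  y 55 117 x 506.0 544.0 z 96.0 131.0 ymin/max 56.0 69.0
  y 70 21 x 520.0 533.0 z 102.0 123.0 ymin/max 71.0 76.0
  y 85 14 x 520.0 533.0 z 99.0 111.0 ymin/max 87.0 89.0
t43.27 grasp [526.3, 66.6, 104.1] al -19.6 y [1.0, -0.009, -0.007] F [0.5, 0.3, 0.2] w 15.0 q [-8, 25, -22, 113, 31, 59, -49]
4 rows, total [-2.0, 4.0, -42.0]
[[4, -1, 10, -0.1, -0.1, -0.1, 0], [5, -1, 10, -0.1, -0.1, -0.1, 0], [5, -1, 10, -0.1, -0.1, -0.1, 0], [5, -1, 10, -0.1, -0.1, -0.1, 0]]
```

Request:
apply_moves([
  [5, -0.8, 9.5, 0, 0, 0, 0],
  [5, -0.8, 9.5, 0, 0, 0, 0],
  [5, -0.8, 9.5, 0, 0, 0, 0],
  [5, 0, 6, 0, 0, 0, 0],
  [0, 0, 0, 0, 0, 0, 0],
])

```text
time: 43.9
tool_pos: [523.3, 61.5, 24.4]
eef_rot: [[0.006, 1.0, -0.008], [0.942, -0.008, -0.335], [-0.336, -0.006, -0.942]]
wrist_force: [-2.6, 1.2, 4.4]
gripper_width: 14.9
```

```bash
python3 -c "
from h import *
st();lying(50,90)"
```

```text
t43.90 grasp [523.6, 75.2, 63.0] al -19.6 y [1.0, -0.008, -0.006] F [-2.6, 1.2, 4.4] w 14.9 q [-10, 28, -21, 114, 33, 55, -53]
side 465
  y -50 78 x 505.0 532.0 z 64.0 85.0 ymin/max -50.0 -35.0
  y -35 45 x 506.0 524.0 z 71.0 84.0 ymin/max -35.0 -21.0
  y 40 21 x 498.0 514.0 z 57.0 66.0 ymin/max 41.0 46.0
  y 70 88 x 504.0 543.0 z 51.0 84.0 ymin/max 70.0 85.0
  y 85 154 x 504.0 544.0 z 60.0 89.0 ymin/max 85.0 100.0
  y 100 72 x 516.0 531.0 z 58.0 70.0 ymin/max 101.0 113.0
top 716
  y -50 84 x 503.0 535.0 z 64.0 89.0 ymin/max -49.0 -37.0
  y -35 98 x 506.0 535.0 z 67.0 86.0 ymin/max -35.0 -21.0
  y -20 85 x 497.0 542.0 z 60.0 85.0 ymin/max -19.0 -6.0
  y -5 85 x 497.0 544.0 z 56.0 77.0 ymin/max -4.0 8.0
  y 10 48 x 515.0 529.0 z 61.0 75.0 ymin/max 10.0 24.0
  y 25 63 x 497.0 544.0 z 54.0 76.0 ymin/max 26.0 40.0
  y 40 76 x 497.0 544.0 z 57.0 77.0 ymin/max 42.0 53.0
  y 55 83 x 504.0 540.0 z 51.0 73.0 ymin/max 55.0 69.0
  y 70 82 x 504.0 542.0 z 61.0 89.0 ymin/max 70.0 85.0
  y 85 12 x 518.0 529.0 z 64.0 71.0 ymin/max 96.0 98.0
```

Request:
apply_moves([
  [0, 0, 0, 0, 0, 0, 0.2],
  [0, 0, 0, 0, 0, 0, 0.3],
  [0, 0, 0, 0, 0, 0, 0.4],
  [0, 0, 0, 0, 0, 0, 0.45],
  [0, 0, 0, 0, 0, 0, 0.45],
  [-6, 0, -18, 0, 0, 0, 0.45],
  [-8, 0, -25, 0, 0, 0, 0.5],
  [-8, 0, -25, 0, 0, 0, 0.65],
  [-8, 0, -25, 0, 0, 0, 0.65],
  [-8, 0, -25, 0, 0, 0, 0.65],
])

```text
time: 45.25
tool_pos: [524.1, 65.4, 156.7]
eef_rot: [[0.006, 1.0, -0.007], [0.943, -0.007, -0.334], [-0.334, -0.004, -0.943]]
wrist_force: [0.4, 0.6, 0.6]
gripper_width: 61.1
```

```bash
python3 -c "
from h import *
lying(45,90)
g,R=plan((521,-80,165),25,.65,sp=30)"; cp pics/_side.png pics/s18.png
```

```text
side 981
  y -50 53 x 506.0 537.0 z 56.0 78.0 ymin/max -50.0 -35.0
  y -35 76 x 505.0 536.0 z 56.0 81.0 ymin/max -34.0 -20.0
  y -20 164 x 501.0 545.0 z 46.0 80.0 ymin/max -19.0 -5.0
  y -5 144 x 498.0 545.0 z 46.0 73.0 ymin/max -5.0 10.0
  y 10 56 x 514.0 528.0 z 61.0 72.0 ymin/max 10.0 25.0
  y 25 75 x 498.0 543.0 z 49.0 72.0 ymin/max 25.0 40.0
  y 40 152 x 498.0 545.0 z 45.0 73.0 ymin/max 40.0 54.0
  y 55 59 x 514.0 529.0 z 61.0 72.0 ymin/max 55.0 70.0
  y 70 60 x 514.0 528.0 z 60.0 72.0 ymin/max 70.0 85.0
  y 85 67 x 513.0 529.0 z 61.0 72.0 ymin/max 85.0 100.0
  y 100 73 x 514.0 529.0 z 59.0 72.0 ymin/max 101.0 112.0
top 688
  y -50 87 x 506.0 535.0 z 63.0 83.0 ymin/max -49.0 -35.0
  y -35 94 x 506.0 535.0 z 64.0 83.0 ymin/max -35.0 -21.0
  y -20 83 x 497.0 542.0 z 60.0 81.0 ymin/max -19.0 -5.0
  y -5 87 x 497.0 544.0 z 54.0 75.0 ymin/max -4.0 8.0
  y 10 49 x 513.0 526.0 z 60.0 75.0 ymin/max 10.0 24.0
  y 25 64 x 497.0 545.0 z 58.0 74.0 ymin/max 26.0 40.0
  y 40 75 x 497.0 542.0 z 57.0 75.0 ymin/max 42.0 53.0
  y 55 49 x 513.0 527.0 z 62.0 74.0 ymin/max 55.0 69.0
  y 70 48 x 513.0 527.0 z 60.0 73.0 ymin/max 71.0 85.0
  y 85 42 x 513.0 527.0 z 58.0 72.0 ymin/max 87.0 98.0
  y 100 10 x 513.0 527.0 z 63.0 71.0 ymin/max 100.0 112.0
t45.35 grasp [525.6, 79.7, 197.1] al -19.4 y [1.0, -0.007, -0.0] F [-0.2, 0.8, 1.1] w 61.2 q [-8, 18, -23, 108, 26, 68, -44]
8 rows, total [-5.0, -129.0, -31.0]
[[-14, -0, 9, -0, 5.6, -0.1, 0.65], [-15, -0, 8, -0, 5.6, -0.1, 0.65], [-15, -0, 6, -0, 5.6, -0.1, 0.65], [-16, -0, 5, -0, 5.6, -0.1, 0.65], [-16, -1, 3, -0, 5.6, -0.1, 0.65], [-16, -1, 1, -0, 5.6, -0.1, 0.65], [-17, -1, -0, -0, 5.6, -0.1, 0.65], [-16, -1, -2, -0, 5.6, -0.1, 0.65]]
```

View pics/s18.png

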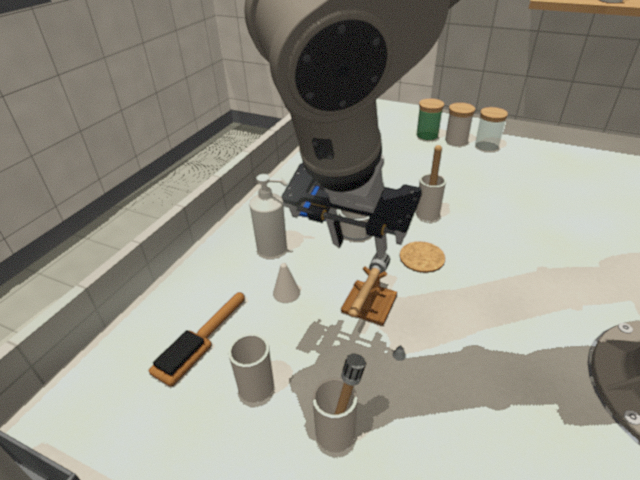

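brush_m lies level on the rest, from (380,265) to (358,308). Moving to the head side.

Request:
apply_moves([
  [-14, 0, 9, 0, 5.6, -0.1, 0.65],
  [-15, 0, 8, 0, 5.6, -0.1, 0.65],
  [-15, 0, 6, 0, 5.6, -0.1, 0.65],
  [-16, 0, 5, 0, 5.6, -0.1, 0.65],
  [-16, -1, 3, 0, 5.6, -0.1, 0.65],
  [-16, -1, 1, 0, 5.6, -0.1, 0.65],
  [-17, -1, 0, 0, 5.6, -0.1, 0.65],
  [-16, -1, -2, 0, 5.6, -0.1, 0.65],
  [0, 0, 0, 0, 0, 0, 0.65],
])

```text
time: 46.48
tool_pos: [523.7, -64.0, 132.3]
eef_rot: [[-0.017, 1.0, 0.008], [0.892, 0.011, 0.452], [0.452, 0.014, -0.892]]
wrist_force: [0.1, -0.2, 0.4]
gripper_width: 61.3
```

```bash
python3 -c "
from h import *
g,R=plan((520.5,-57,110),25,.65,sp=25)"
```

```text
t46.48 grasp [523.4, -82.5, 168.9] al 26.9 y [1.0, 0.011, 0.014] F [0.1, -0.2, 0.4] w 61.3 q [38, 23, -24, 109, -20, 58, 27]
3 rows, total [-3.0, 24.0, -59.0]
[[-2, -1, 21, 0.2, -0.6, 0.3, 0.65], [-1, -1, 21, 0.2, -0.6, 0.3, 0.65], [-1, -1, 21, 0.2, -0.6, 0.3, 0.65]]
```

Request:
apply_moves([
  [-2, -1, 21, 0.2, -0.6, 0.3, 0.65],
  [-1, -1, 21, 0.2, -0.6, 0.3, 0.65],
  [-1, -1, 21, 0.2, -0.6, 0.3, 0.65],
  [0, 0, 0, 0, 0, 0, 0.65],
])

```text
time: 46.98
tool_pos: [521.7, -37.1, 75.1]
eef_rot: [[-0.004, 1.0, -0.001], [0.907, 0.004, 0.421], [0.421, 0.001, -0.907]]
wrist_force: [0.9, -0.5, 1.0]
gripper_width: 61.4
```

```bash
python3 -c "
from h import *
g,R=plan((520.5,-35,62),25,.65,sp=18)"
```

```text
t46.98 grasp [521.8, -54.4, 112.3] al 24.9 y [1.0, 0.004, 0.001] F [0.9, -0.5, 1.0] w 61.4 q [34, 26, -24, 113, -18, 50, 24]
3 rows, total [-1.0, 19.0, -50.0]
[[-1, -0, 18, -0, 0, 0.1, 0.65], [-1, -0, 18, -0, 0, 0.1, 0.65], [-1, -0, 18, -0, 0, 0.1, 0.65]]
```

Request:
apply_moves([
  [-1, 0, 18, 0, 0, 0.1, 0.65],
  [-1, 0, 18, 0, 0, 0.1, 0.65],
  [-1, 0, 17, 0, 0, 0.1, 0.65],
  [0, 0, 0, 0, 0, 0, 0.65],
])

```text
time: 47.48
tool_pos: [524.1, -17.0, 28.5]
eef_rot: [[-0.003, 1.0, 0.003], [0.908, 0.002, 0.419], [0.419, 0.004, -0.908]]
wrist_force: [1.4, -0.4, -0.0]
gripper_width: 61.1
```

```bash
python3 -c "
from h import *
g,R=plan((520.5,-35,62),25,.65,n=1)
p,_=camera('top');cv2.imwrite('pics/t8.png',cv2.resize(p[240:340,230:370,::-1],(800,571)))"
```

```text
t47.48 grasp [524.0, -34.1, 65.7] al 24.8 y [1.0, 0.002, 0.004] F [1.4, -0.4, -0.0] w 61.1 q [32, 29, -25, 115, -18, 44, 24]
1 rows, total [-4.0, -1.0, -4.0]
[[-2.2, -3.6, 3, 0.2, 0.2, 0.2, 0.65]]
```

View pics/t8.png

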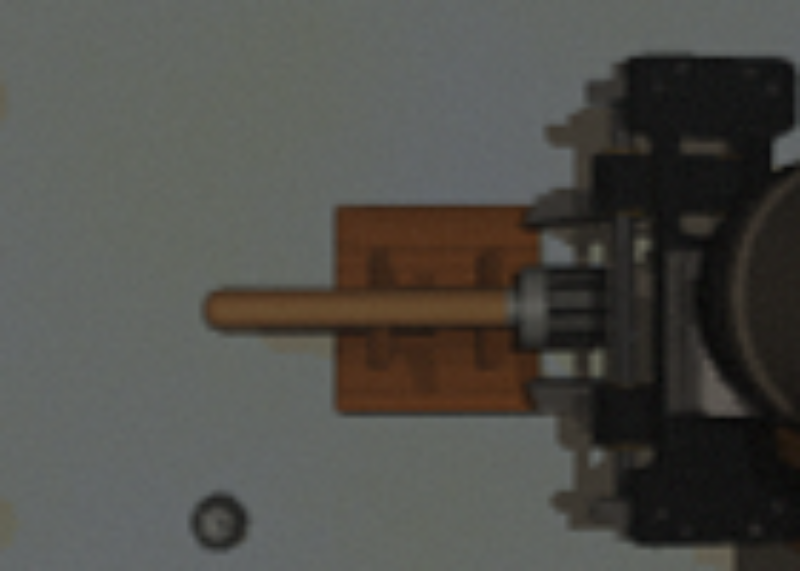

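The fingers straddle brush_m's head. I'll trim by 3 mm, grip and lift.

Request:
apply_moves([
  [-2, -3, 3, 0, 0, 0, 0.65],
  [0, 0, 0, 0, 0, 0, 0],
  [0, 0, 0, 0, 0, 0, 0],
  [0, 0, 0, 0, 0, 0, 0],
  [0, 0, 0, 0, 0, 0, 0],
  [0, 0, 0, 0, 0, 0, 0],
  [0, 0, 0, 0, 0, 0, 0],
  [6, 0, -13, 0, 0, 0, 0],
  [11, 0, -23, 0, 0, 0, 0],
  [11, 0, -23, 0, 0, 0, 0],
  [11, 0, -23, 0, 0, 0, 0],
  [11, 0, -23, 0, 0, 0, 0],
  [11, 0, -23, 0, 0, 0, 0],
], force=40)

```text
time: 49.15
tool_pos: [520.6, -16.6, 176.2]
eef_rot: [[-0.003, 1.0, 0.005], [0.909, 0.001, 0.418], [0.418, 0.006, -0.909]]
wrist_force: [0.1, -0.4, -0.5]
gripper_width: 31.2
```

```bash
python3 -c "
from h import *
from tk import *
import h
q=get_obs()['q'];go(q,((624,258,290),-65),((624,260,150),-65))
g,R=plan((624,256,285),-65,0,sp=35)
lying(45,100)"; cp pics/_side.png pics/s19.png
```

```text
(624, 258, 290) -65 0.0 [-45, 47, -4, 70, 44, 114, -50]
(624, 260, 150) -65 0.0 [-44, 55, -5, 72, 42, 107, -58]
t49.15 grasp [520.4, -33.7, 213.4] al 24.7 y [1.0, 0.001, 0.006] F [0.1, -0.4, -0.5] w 31.2 q [34, 17, -25, 110, -20, 60, 20]
15 rows, total [103.0, 235.0, 92.0]
[[17, 7, 1, 0, -6, -0, 0], [17, 7, -1, 0, -6, -0, 0], [17, 7, -2, 0, -6, -0, 0], [16, 7, -4, 0, -6, -0, 0], [16, 7, -6, 0, -6, -0, 0], [15, 7, -7, 0, -6, -0, 0], [14, 7, -9, 0, -6, -0, 0], [13, 7, -10, 0, -6, -0, 0], [12, 7, -12, 0, -6, -0, 0], [11, 7, -13, 0, -6, -0, 0], [9, 7, -14, 0, -6, -0, 0], [8, 7, -15, 0, -6, -0, 0], [6, 7, -16, 0, -6, -0, 0], [5, 7, -16, 0, -6, -0, 0], [3, 7, -17, 0, -6, -0, 0]]
side 348
  y -20 26 x 499.0 546.0 z 46.0 71.0 ymin/max -10.0 -5.0
  y -5 143 x 498.0 545.0 z 45.0 72.0 ymin/max -5.0 3.0
  y 25 33 x 499.0 544.0 z 46.0 71.0 ymin/max 35.0 40.0
  y 40 146 x 498.0 545.0 z 45.0 73.0 ymin/max 40.0 47.0
top 98
  y -20 11 x 497.0 542.0 z 62.0 72.0 ymin/max -6.0 -5.0
  y -5 42 x 497.0 544.0 z 56.0 72.0 ymin/max -3.0 1.0
  y 25 14 x 497.0 544.0 z 59.0 71.0 ymin/max 39.0 40.0
  y 40 31 x 497.0 542.0 z 58.0 73.0 ymin/max 42.0 46.0
```

View pics/s19.png

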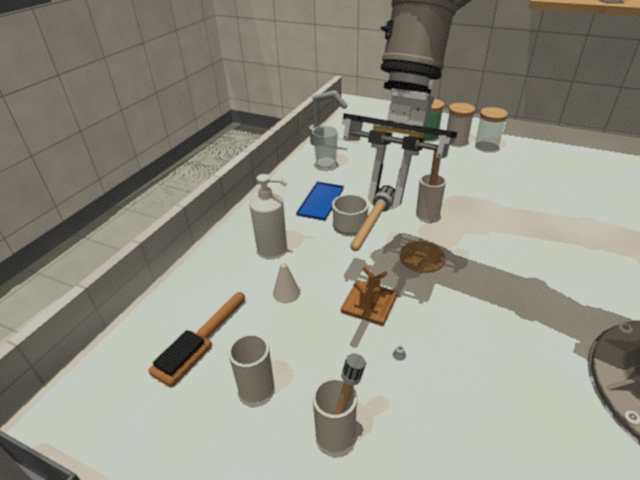

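The pot has been knocked: it is now at (350,214), where it was at (357,220). I'll re-measure it before the next dip. brush_m is held by its head, so I'll flip it to cup_m.

Request:
apply_moves([
  [17, 7, 0, 0, -6, 0, 0],
  [17, 7, -2, 0, -6, 0, 0],
  [17, 7, -4, 0, -6, 0, 0],
  [16, 7, -6, 0, -6, 0, 0],
  [16, 7, -7, 0, -6, 0, 0],
  [15, 7, -8, 0, -6, 0, 0],
  [14, 7, -9, 0, -6, 0, 0],
  [13, 7, -10, 0, -6, 0, 0],
  [12, 7, -12, 0, -6, 0, 0],
  [11, 7, -13, 0, -6, 0, 0],
  [9, 7, -14, 0, -6, 0, 0],
  [8, 7, -15, 0, -6, 0, 0],
  [6, 7, -16, 0, -6, 0, 0],
  [5, 7, -16, 0, -6, 0, 0],
  [3, 7, -17, 0, -6, 0, 0],
  [0, 0, 0, 0, 0, 0, 0],
])

```text
time: 51.25
tool_pos: [628.1, 223.4, 275.3]
eef_rot: [[0.02, 1.0, -0.001], [0.375, -0.008, -0.927], [-0.927, 0.018, -0.375]]
wrist_force: [0.1, -0.5, -0.0]
gripper_width: 31.5
```

```bash
python3 -c "
from h import *
axis(150);pot()
plan((624,262,215),-65,0,sp=17)
t=cv2.imread('pics/_top.png');cv2.imwrite('pics/t9.png',cv2.resize(t[185:345,145:345],(750,600),interpolation=2))"
```

```text
t51.25 grasp [628.1, 261.4, 290.7] al -68.0 y [1.0, -0.008, 0.018] F [0.1, -0.5, -0.0] w 31.5 q [-45, 49, -4, 69, 46, 117, -51]
side 118 zmin 148.3
  z 145.0 61 min [622. 248.] max [632. 261.]
  z 165.0 46 min [621. 249.] max [625. 259.]
  z 185.0 11 min [621. 250.] max [623. 255.]
top 85 zmin 150.3
  z 145.0 14 min [621. 245.] max [634. 254.]
  z 165.0 21 min [621. 246.] max [635. 255.]
  z 185.0 18 min [621. 247.] max [635. 253.]
  z 205.0 18 min [621. 248.] max [634. 256.]
  z 225.0 13 min [620. 248.] max [633. 253.]
pot top [ 646.8 -196.1] 38.8 171
pot side [ 647.9 -196.3] 38.8 226
t51.45 grasp [629.2, 257.9, 293.1] al -67.6 y [1.0, -0.013, 0.02] F [-0.3, -0.1, 0.7] w 31.0 q [-44, 48, -5, 69, 46, 117, -51]
5 rows, total [-5.0, 5.0, -80.0]
[[15, -1, 5, -0, 0.5, -0.3, 0], [15, -1, 5, -0, 0.5, -0.3, 0], [15, -1, 5, -0, 0.5, -0.3, 0], [15, -1, 6, -0, 0.5, -0.3, 0], [15, -1, 6, -0, 0.5, -0.3, 0]]
```

View pics/t9.png

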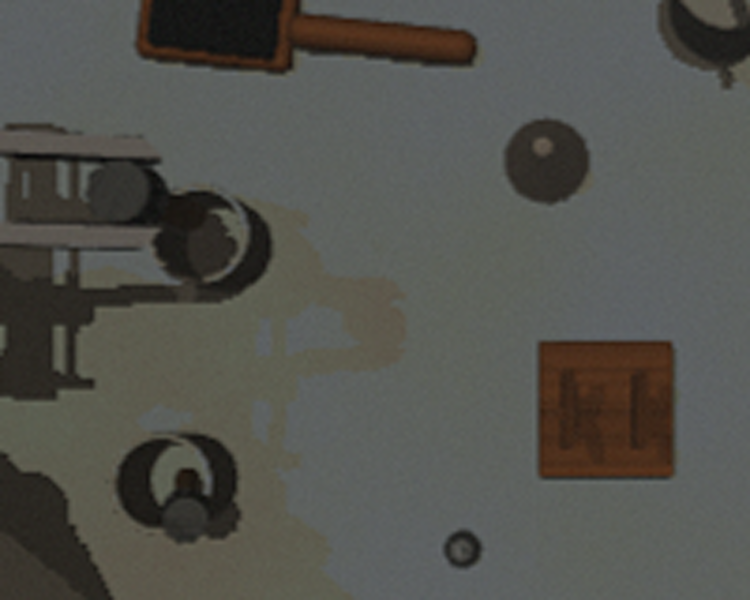

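Request:
apply_moves([
  [14, -1, 6, 0, 0.5, -0.3, 0],
  [15, -1, 6, 0, 0.5, -0.3, 0],
  [15, -1, 6, 0, 0.5, -0.3, 0],
  [0, 0, 0, 0, 0, 0, 0],
])

```text
time: 51.95
tool_pos: [627.0, 217.4, 227.3]
eef_rot: [[0.008, 1.0, -0.008], [0.411, -0.011, -0.912], [-0.912, 0.004, -0.411]]
wrist_force: [-0.2, 0.6, 0.2]
gripper_width: 31.1
```

```bash
python3 -c "
from h import *
axis(150)
plan((624,262,153),-65,0,sp=17)"
```

```text
t51.95 grasp [627.3, 254.8, 244.1] al -65.7 y [1.0, -0.011, 0.004] F [-0.2, 0.6, 0.2] w 31.1 q [-43, 50, -6, 71, 45, 113, -53]
side 394 zmin 79.1
  z 79.0 346 min [603. 229.] max [642. 290.]
  z 99.0 39 min [607. 239.] max [629. 289.]
  z 119.0 9 min [618. 247.] max [621. 254.]
top 159 zmin 79.8
  z 79.0 94 min [602. 230.] max [652. 284.]
  z 99.0 14 min [619. 233.] max [651. 255.]
  z 119.0 15 min [619. 244.] max [633. 254.]
  z 139.0 14 min [618. 245.] max [633. 251.]
  z 159.0 16 min [618. 245.] max [633. 253.]
t52.05 grasp [627.6, 255.2, 245.5] al -65.7 y [1.0, -0.01, 0.006] F [0.7, -0.3, -0.5] w 31.1 q [-43, 50, -6, 71, 45, 113, -53]
6 rows, total [-3.0, 7.0, -93.0]
[[15, -1, 5, -0.1, 0.1, -0.1, 0], [15, -1, 5, -0.1, 0.1, -0.1, 0], [15, -1, 5, -0.1, 0.1, -0.1, 0], [15, -1, 5, -0.1, 0.1, -0.1, 0], [15, -1, 5, -0.1, 0.1, -0.1, 0], [15, -1, 5, -0.1, 0.1, -0.1, 0]]
```

Request:
apply_moves([
  [14, -1, 4, 0, 0, 0, 0],
  [14, -1, 4, 0, 0, 0, 0],
  [14, 0, 5, 0, 0, 0, 0],
  [14, 0, 5, 0, 0, 0, 0],
  [0, 0, 0, 0, 0, 0, 0],
])

```text
time: 52.68
tool_pos: [625.3, 225.5, 165.4]
eef_rot: [[0.009, 1.0, -0.007], [0.411, -0.01, -0.912], [-0.912, 0.005, -0.411]]
wrist_force: [-0.0, -0.0, -0.4]
gripper_width: 31.3
```

```bash
python3 -c "
from h import *
axis(150)
plan((624,262,153),-65,0,sp=17)"
```

```text
t52.67 grasp [625.6, 262.9, 182.2] al -65.7 y [1.0, -0.01, 0.005] F [-0.0, -0.0, -0.4] w 31.3 q [-44, 54, -6, 71, 44, 110, -57]
side 403 zmin 17.3
  z 17.0 117 min [601. 241.] max [620. 288.]
  z 37.0 99 min [601. 233.] max [631. 286.]
  z 57.0 69 min [601. 232.] max [626. 280.]
  z 77.0 63 min [601. 230.] max [621. 277.]
  z 97.0 15 min [601. 231.] max [618. 247.]
  z 137.0 37 min [617. 256.] max [624. 268.]
top 258 zmin 17.6
  z 17.0 37 min [602. 230.] max [650. 282.]
  z 37.0 52 min [601. 231.] max [650. 280.]
  z 57.0 57 min [602. 231.] max [650. 275.]
  z 77.0 77 min [601. 230.] max [650. 280.]
  z 97.0 33 min [602. 231.] max [649. 277.]
t52.77 grasp [626.0, 263.0, 183.8] al -65.7 y [1.0, -0.01, 0.007] F [-0.1, -0.6, -0.2] w 31.0 q [-44, 54, -6, 71, 44, 110, -57]
2 rows, total [-2.0, -1.0, -31.0]
[[14, -1, 7, -0.2, 0.3, -0.3, 0], [14, -1, 7, -0.2, 0.3, -0.3, 0]]
```

Request:
apply_moves([
  [12, -1, 6, 0, 0, 0, 0],
  [10, 0, 5, 0, 0, 0, 0],
  [0, 0, 0, 0, 0, 0, 0],
])

```text
time: 53.15
tool_pos: [625.1, 224.6, 141.4]
eef_rot: [[0.011, 1.0, -0.006], [0.413, -0.01, -0.911], [-0.911, 0.008, -0.413]]
wrist_force: [-0.1, -0.7, -0.0]
gripper_width: 30.8
```

```bash
cat >> h.py <<'E'
def face(c,z0=120,r=14):
    for n in('top','side'):
        _,W=cloud(n);p=W.reshape(-1,3);p=p[np.isfinite(p).all(1)]
        q=p[(np.linalg.norm(p[:,:2]-np.array(c),axis=1)<r)&(p[:,2]>z0)]
        if len(q):print(n,len(q),'z pct',np.percentile(q[:,2],[5,50,90,98]).round(1))
E
python3 -c "
from h import *
g,R=st();face(g[:2])"
```

```text
t53.15 grasp [625.4, 261.9, 158.3] al -65.6 y [1.0, -0.01, 0.008] F [-0.1, -0.7, -0.0] w 30.8 q [-44, 55, -6, 71, 43, 109, -58]
top 140 z pct [168.4 172.5 176.  177.1]
side 8 z pct [120.7 121.1 121.8 122.5]
```

Request:
apply_moves([
  [6, 0, 3, 0, 0, 0, 0],
  [0, 0, 0, 0, 0, 0, 0],
])

```text
time: 53.5
tool_pos: [625.8, 224.5, 136.6]
eef_rot: [[0.014, 1.0, -0.005], [0.413, -0.011, -0.911], [-0.911, 0.011, -0.413]]
wrist_force: [-0.0, -0.2, 2.6]
gripper_width: 30.9
```

```bash
python3 -c "
from h import *
g,R=st();face(g[:2])"
```

```text
t53.50 grasp [626.0, 261.8, 153.5] al -65.6 y [1.0, -0.011, 0.011] F [-0.0, -0.2, 2.6] w 30.9 q [-44, 56, -6, 71, 43, 109, -59]
top 139 z pct [164.5 167.9 170.9 172.8]
```

The brush has reached the floor (2.6 N up, face at 168 mm). Releasing and backing off.

Request:
apply_moves([
  [0, 0, 0, 0, 0, 0, 0.4],
  [0, 0, 0, 0, 0, 0, 0.5],
  [0, 0, 0, 0, 0, 0, 0.6],
  [0, 0, 0, 0, 0, 0, 0.65],
  [0, 0, 0, 0, 0, 0, 0.65],
  [0, 0, -15, 0, 0, 0, 0.65],
  [0, 0, -25, 0, 0, 0, 0.65],
  [0, 0, -25, 0, 0, 0, 0.65],
  [-5, 0, -25, 0, 2, 0, 0.65],
  [-15, 0, -15, 0, 4, 0, 0.65],
  [-20, 0, -10, 0, 4, 0, 0.65],
])

```text
time: 54.98
tool_pos: [623.6, 318.4, 220.2]
eef_rot: [[0.007, 1.0, -0.002], [0.568, -0.006, -0.823], [-0.823, 0.005, -0.568]]
wrist_force: [-0.1, 0.1, 0.2]
gripper_width: 61.1
```

```bash
python3 -c "
from h import *
from tk import go
g,R=st();pot();q=get_obs()['q']
t=cv2.imread('pics/_top.png');cv2.imwrite('pics/t10.png',cv2.resize(t[185:345,145:345],(750,600),interpolation=2))
go(q,((560,100,400),0),((500,-200,400),0),((491,-400,185),70),((491,-308,136),70),((491,-308,270),70),((648,-196,280),70),((648,-196,145),70),((648,-196,280),70),((521,76,180),-20))
plan((545,100,390),0,.6,sp=40)"
```

```text
t54.98 grasp [623.6, 352.2, 243.5] al -55.4 y [1.0, -0.006, 0.005] F [-0.1, 0.1, 0.2] w 61.1 q [-47, 52, -6, 61, 38, 113, -53]
pot top [ 646.9 -196.1] 38.7 176
pot side [ 647.9 -196.3] 38.8 206
(560, 100, 400) 0 0.0 [-9, 9, -9, 91, 1, 80, -18]
(500, -200, 400) 0 0.0 [10, 5, 5, 96, 0, 79, 15]
(491, -400, 185) 70 0.0 [52, 57, 0, 67, -40, 114, 56]
(491, -308, 136) 70 0.0 [49, 54, -2, 81, -40, 104, 60]
(491, -308, 270) 70 0.0 [49, 45, -2, 80, -42, 111, 53]
(648, -196, 280) 70 0.0 [37, 48, -5, 74, -51, 104, 41]
(648, -196, 145) 70 0.0 [37, 56, -5, 75, -49, 98, 49]
(648, -196, 280) 70 0.0 [37, 48, -5, 74, -51, 104, 41]
(521, 76, 180) -20 0.0 [-25, 17, -2, 111, 21, 63, -39]
t55.08 grasp [625.2, 351.2, 248.4] al -55.1 y [1.0, -0.009, 0.011] F [0.5, -0.1, 1.4] w 61.5 q [-47, 51, -6, 61, 38, 113, -53]
10 rows, total [-80.0, -218.0, 124.0]
[[-23, -8, 11, 0, 5.5, -0.1, 0.6], [-24, -8, 9, 0, 5.5, -0.1, 0.6], [-24, -8, 6, 0, 5.5, -0.1, 0.6], [-25, -8, 4, 0, 5.5, -0.1, 0.6], [-25, -8, 1, 0, 5.5, -0.1, 0.6], [-25, -8, -1, 0, 5.5, -0.1, 0.6], [-25, -8, -3, 0, 5.5, -0.1, 0.6], [-24, -8, -6, 0, 5.5, -0.1, 0.6], [-24, -8, -8, 0, 5.5, -0.1, 0.6], [-23, -8, -10, 0, 5.5, -0.1, 0.6]]
```

View pics/t10.png

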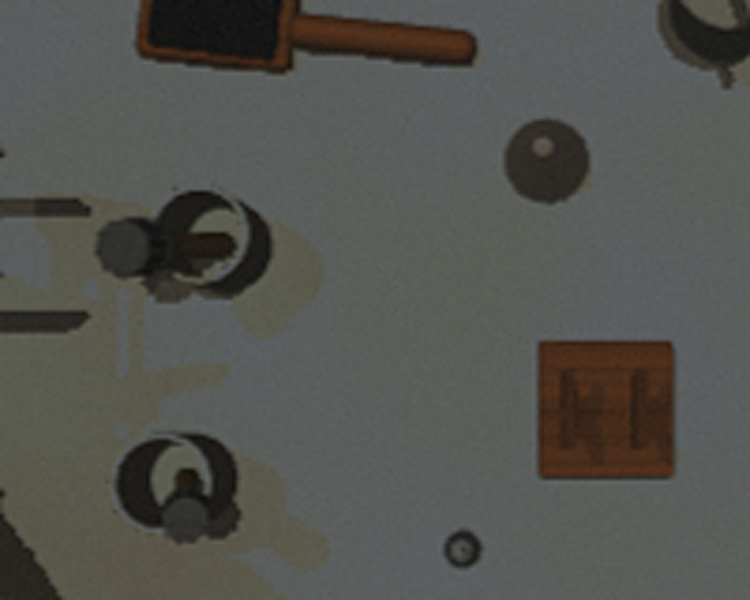

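brush_m stands bristles up, its head at (125,248) in the crop, leaning on the rim. The pot is now at (647.5,-196). On to brush_l.

Request:
apply_moves([
  [-23, -8, 4, 0, 5.5, -0.1, 0.6],
  [-24, -8, 4, 0, 5.5, -0.1, 0.6],
  [-24, -8, 4, 0, 5.5, -0.1, 0.6],
  [-25, -8, 4, 0, 5.5, -0.1, 0.6],
  [-25, -8, 1, 0, 5.5, -0.1, 0.6],
  [-25, -8, -1, 0, 5.5, -0.1, 0.6],
  [-25, -8, -3, 0, 5.5, -0.1, 0.6],
  [-24, -8, -6, 0, 5.5, -0.1, 0.6],
  [-24, -8, -8, 0, 5.5, -0.1, 0.6],
  [-23, -8, -10, 0, 5.5, -0.1, 0.6],
])

```text
time: 56.32
tool_pos: [542.3, 112.9, 360.2]
eef_rot: [[-0.021, 1.0, 0.003], [0.999, 0.021, 0.024], [0.024, 0.003, -1.0]]
wrist_force: [0.0, -0.0, -0.2]
gripper_width: 56.5
```

```bash
python3 -c "
from h import *
from tk import go
q=get_obs()['q'];go(q,((480,-300,400),0),((491,-400,225),60),((491,-308,140),60),((491,-308,280),60),((648,-196,280),60),((648,-196,145),60),((648,-196,280),60),((521,78,180),-30),((521,78,62),-30),((521,78,180),-30),((521,-57,110),25),((521,-40,62),25),((521,-57,210),25),((491,-308,300),-65),((491,-308,160),-65))
g,R=plan((485,-260,400),0,.6,sp=45)"
```

```text
(480, -300, 400) 0 0.0 [18, 8, 9, 93, -1, 80, 27]
(491, -400, 225) 60 0.0 [48, 50, 5, 70, -38, 111, 56]
(491, -308, 140) 60 0.0 [44, 49, 3, 84, -39, 98, 61]
(491, -308, 280) 60 0.0 [44, 40, 4, 81, -40, 107, 53]
(648, -196, 280) 60 0.0 [33, 43, 0, 75, -48, 100, 41]
(648, -196, 145) 60 0.0 [33, 51, 0, 78, -47, 93, 49]
(648, -196, 280) 60 0.0 [33, 43, 0, 75, -48, 100, 41]
(521, 78, 180) -30 0.0 [-34, 21, 3, 110, 26, 68, -46]
(521, 78, 62) -30 0.0 [-34, 31, 3, 113, 29, 56, -52]
(521, 78, 180) -30 0.0 [-34, 21, 3, 110, 26, 68, -46]
(521, -57, 110) 25 0.0 [18, 24, -5, 114, -29, 52, 34]
(521, -40, 62) 25 0.0 [18, 28, -6, 116, -31, 46, 36]
(521, -57, 210) 25 0.0 [18, 17, -3, 110, -26, 63, 28]
(491, -308, 300) -65 0.0 [-9, 17, 1, 122, 67, 76, -47]
(491, -308, 160) -65 0.0 [-9, 31, 1, 125, 72, 70, -65]
t56.33 grasp [542.2, 111.9, 401.2] al 1.4 y [1.0, 0.021, 0.003] F [0.0, -0.0, -0.2] w 56.5 q [-8, 7, -11, 93, 0, 79, -17]
9 rows, total [-57.0, -373.0, -1.0]
[[-41, -7, -1, 0, -0.2, 0.1, 0.6], [-41, -7, -1, 0, -0.2, 0.1, 0.6], [-41, -7, -1, 0, -0.2, 0.1, 0.6], [-41, -7, -1, 0, -0.2, 0.1, 0.6], [-41, -7, -0, 0, -0.2, 0.1, 0.6], [-41, -7, -0, 0, -0.2, 0.1, 0.6], [-41, -7, -0, 0, -0.2, 0.1, 0.6], [-41, -7, -0, 0, -0.2, 0.1, 0.6], [-41, -6, 0, 0, -0.2, 0.1, 0.6]]
```

Request:
apply_moves([
  [-42, -7, -1, 0, -0.1, 0.1, 0.6],
  [-42, -7, -1, 0, -0.1, 0.1, 0.6],
  [-42, -7, -1, 0, -0.1, 0.1, 0.6],
  [-42, -7, -1, 0, -0.1, 0.1, 0.6],
  [-42, -7, 0, 0, -0.2, 0.1, 0.6],
  [-42, -7, 0, 0, -0.2, 0.1, 0.6],
  [-42, -7, 0, 0, -0.2, 0.1, 0.6],
  [-42, -7, 0, 0, -0.2, 0.1, 0.6],
  [-42, 0, 0, 0, -0.2, 0.1, 0.6],
  [-30, 0, 0, 0, 0, 0.1, 0.6],
])

```text
time: 57.58
tool_pos: [493.0, -306.3, 364.9]
eef_rot: [[-0.013, 1.0, 0.007], [1.0, 0.013, 0.0], [0.0, 0.007, -1.0]]
wrist_force: [-0.1, 0.8, -0.3]
gripper_width: 56.6
```

```bash
python3 -c "
from h import *
g,R=plan((491.5,-403,210),60,.6,sp=35)"
```

```text
t57.58 grasp [492.7, -306.3, 405.9] al 0.0 y [1.0, 0.013, 0.007] F [-0.1, 0.8, -0.3] w 56.6 q [18, 9, 9, 91, -2, 80, 28]
10 rows, total [-1.0, -61.0, -175.0]
[[-6, -0, 18, -0, 6, 0.1, 0.6], [-8, -0, 17, -0, 6, 0.1, 0.6], [-10, -0, 16, -0, 6, 0.1, 0.6], [-11, -0, 15, -0, 6, 0.1, 0.6], [-13, -0, 14, -0, 6, 0.1, 0.6], [-14, -0, 12, -0, 6, 0.1, 0.6], [-15, -0, 11, -0, 6, 0.1, 0.6], [-16, -0, 9, -0, 6, 0.1, 0.6], [-17, -0, 7, -0, 6, 0.1, 0.6], [-18, -0, 5, -0, 6, 0.1, 0.6]]
```

Request:
apply_moves([
  [-6, 0, 18, 0, 6, 0.1, 0.6],
  [-8, 0, 17, 0, 6, 0.1, 0.6],
  [-10, 0, 16, 0, 6, 0.1, 0.6],
  [-11, 0, 15, 0, 6, 0.1, 0.6],
  [-13, 0, 14, 0, 6, 0.1, 0.6],
  [-14, 0, 12, 0, 6, 0.1, 0.6],
  [-15, 0, 11, 0, 6, 0.1, 0.6],
  [-16, 0, 9, 0, 6, 0.1, 0.6],
  [-17, 0, 7, 0, 6, 0.1, 0.6],
  [-18, 0, 5, 0, 6, 0.1, 0.6],
  [0, 0, 0, 0, 0, 0, 0.6],
])

```text
time: 58.95
tool_pos: [502.2, -364.9, 185.1]
eef_rot: [[-0.014, 1.0, -0.012], [0.467, 0.017, 0.884], [0.884, 0.006, -0.468]]
wrist_force: [0.7, 0.2, -0.3]
gripper_width: 56.5
```

```bash
python3 -c "
from h import *
g,R=plan((491.5,-390,190),60,.6,n=2)
plan((491.5,-308,140),60,.6,sp=25,g=g,R=R)"
```

```text
t58.95 grasp [502.7, -401.1, 204.2] al 62.1 y [1.0, 0.017, 0.006] F [0.7, 0.2, -0.3] w 56.5 q [47, 53, 6, 68, -39, 112, 57]
2 rows, total [-11.0, 10.0, -16.0]
[[-4, -5, 8, -0.3, -1.1, 0.4, 0.6], [-4, -5, 8, -0.3, -1.1, 0.4, 0.6]]
4 rows, total [0.0, 82.0, -50.0]
[[-1, 0, 24, 0, 0, 0, 0.6], [-1, 0, 24, 0, 0, 0, 0.6], [-1, 0, 24, 0, 0, 0, 0.6], [-1, 0, 24, 0, 0, 0, 0.6]]
```

Request:
apply_moves([
  [-4, -5, 6, -0.3, -1.1, 0.4, 0.6],
  [-4, -5, 6, -0.3, -1.1, 0.4, 0.6],
  [0, 0, 0, 0, 0, 0, 0.6],
])

```text
time: 59.32
tool_pos: [493.2, -357.3, 175.4]
eef_rot: [[-0.005, 1.0, -0.001], [0.51, 0.004, 0.86], [0.86, 0.004, -0.51]]
wrist_force: [0.4, 0.3, 0.7]
gripper_width: 56.5
```

```bash
python3 -c "
from h import *
plan((491.5,-308,140),60,.6,sp=25)"
```

```text
t59.33 grasp [493.2, -392.6, 196.3] al 59.3 y [1.0, 0.004, 0.004] F [0.4, 0.3, 0.7] w 56.5 q [47, 51, 6, 72, -38, 108, 59]
5 rows, total [-2.0, 85.0, -56.0]
[[-1, -0, 20, -0, 0.1, 0.1, 0.6], [-1, -0, 20, -0, 0.1, 0.1, 0.6], [-1, -0, 20, -0, 0.1, 0.1, 0.6], [-1, -0, 20, -0, 0.1, 0.1, 0.6], [-1, -0, 20, -0, 0.1, 0.1, 0.6]]
```

Request:
apply_moves([
  [-1, -0.5, 20, 0, 0.1, 0.1, 0.6],
  [-1, -0.5, 20, 0, 0.1, 0.1, 0.6],
  [-1, 0, 20, 0, 0.1, 0.1, 0.6],
  [-1, 0, 20, 0, 0.1, 0.1, 0.6],
  [-1, 0, 18, 0, 0.1, 0.1, 0.6],
  [0, 0, 0, 0, 0, 0, 0.6],
])

```text
time: 60.08
tool_pos: [494.5, -272.9, 127.2]
eef_rot: [[-0.006, 1.0, 0.001], [0.512, 0.002, 0.859], [0.859, 0.006, -0.512]]
wrist_force: [-0.1, -0.2, 0.3]
gripper_width: 55.8
```

```bash
python3 -c "
from h import *
plan((491.5,-308,140),60,.6,n=1)
p,_=camera('side');cv2.imwrite('pics/s20.png',cv2.resize(p[80:260,340:540,::-1],(666,600)))"
```

```text
t60.08 grasp [494.4, -308.1, 148.2] al 59.2 y [1.0, 0.002, 0.006] F [-0.1, -0.2, 0.3] w 55.8 q [43, 48, 5, 84, -39, 98, 61]
1 rows, total [-3.0, 0.0, -8.0]
[[-6.4, -3, 4.3, 0, 0.8, 0.4, 0.6]]
```

View pics/s20.png

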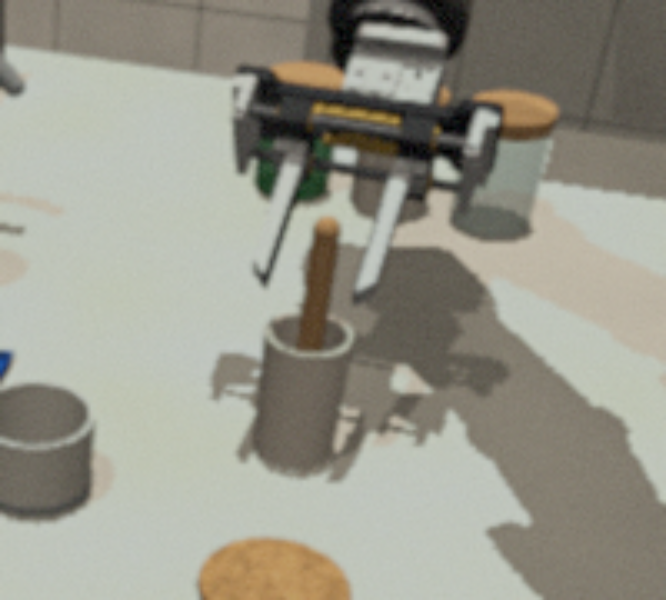

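The fingers straddle brush_l's handle. Trimming, gripping and lifting.

Request:
apply_moves([
  [-6, -3, 4, 0, 0.8, 0.4, 0.6],
  [0, 0, 0, 0, 0, 0, 0],
  [0, 0, 0, 0, 0, 0, 0],
  [0, 0, 0, 0, 0, 0, 0],
  [0, 0, 0, 0, 0, 0, 0],
  [0, 0, 0, 0, 0, 0, 0],
  [0, 0, 0, 0, 0, 0, 0],
  [22, 0, -13, 0, 0, 0, 0],
  [22, 0, -13, 0, 0, 0, 0],
  [22, 0, -13, 0, 0, 0, 0],
  [22, 0, -13, 0, 0, 0, 0],
  [22, 0, -13, 0, 0, 0, 0],
  [10, 0, -6, 0, 0, 0, 0],
], force=40)

```text
time: 61.75
tool_pos: [491.4, -277.2, 271.5]
eef_rot: [[-0.001, 1.0, 0.004], [0.504, -0.003, 0.864], [0.864, 0.003, -0.504]]
wrist_force: [0.0, 0.3, -1.3]
gripper_width: 17.1
```

```bash
python3 -c "
from h import *
brush(145);pot()
plan((648,-192,275),60,0,sp=35)"; cp pics/_side.png pics/s21.png
```

```text
t61.75 grasp [491.2, -312.6, 292.2] al 59.7 y [1.0, -0.003, 0.003] F [0.0, 0.3, -1.3] w 17.1 q [43, 40, 6, 81, -41, 108, 54]
side 699 zmin 157.0
   147 21 [ 476. -306.] [ 509. -293.]
   162 117 [ 473. -320.] [ 511. -292.]
   177 118 [ 473. -319.] [ 510. -290.]
   192 154 [ 472. -332.] [ 510. -292.]
   207 59 [ 483. -315.] [ 500. -303.]
   222 60 [ 482. -315.] [ 500. -301.]
   237 61 [ 482. -314.] [ 500. -303.]
   252 63 [ 482. -315.] [ 500. -302.]
   267 46 [ 478. -312.] [ 502. -302.]
top 318 zmin 155.6
   147 8 [ 474. -307.] [ 509. -294.]
   162 35 [ 474. -306.] [ 509. -293.]
   177 23 [ 472. -307.] [ 509. -292.]
   192 168 [ 473. -321.] [ 509. -293.]
   207 21 [ 483. -309.] [ 499. -303.]
   222 13 [ 484. -307.] [ 497. -303.]
   237 18 [ 482. -309.] [ 498. -303.]
   252 19 [ 482. -310.] [ 498. -302.]
   267 13 [ 483. -309.] [ 498. -303.]
pot top [ 646.8 -196.2] 38.7 166
pot side [ 648.  -196.5] 38.7 221
t61.95 grasp [490.9, -312.2, 289.3] al 59.8 y [1.0, -0.003, 0.001] F [0.1, -0.0, -0.2] w 17.2 q [43, 40, 6, 81, -41, 108, 54]
6 rows, total [157.0, 120.0, -14.0]
[[8, 26, 19, 0, 0, -0, 0], [8, 26, 19, 0, 0, -0, 0], [8, 26, 19, 0, 0, -0, 0], [8, 26, 19, 0, 0, -0, 0], [8, 26, 19, 0, 0, -0, 0], [8, 26, 19, 0, 0, -0, 0]]
```

View pics/s21.png

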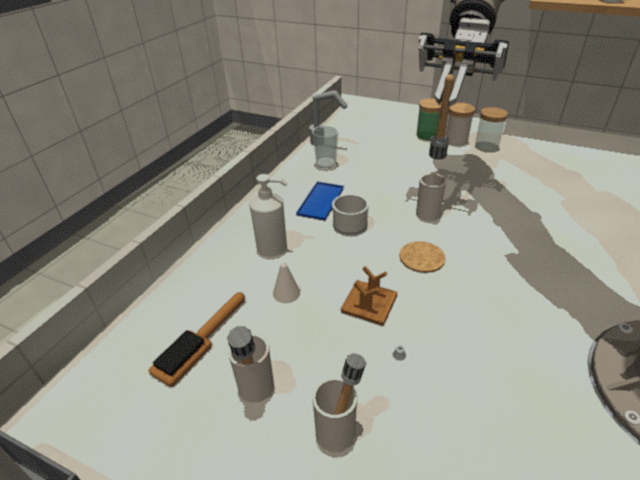

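brush_l is held with its bristle end 135 mm below the grip. Moving over the shifted pot.

Request:
apply_moves([
  [8, 26, 19, 0, 0, 0, 0],
  [8, 26, 19, 0, 0, 0, 0],
  [8, 26, 19, 0, 0, 0, 0],
  [8, 26, 19, 0, 0, 0, 0],
  [8, 26, 19, 0, 0, 0, 0],
  [8, 26, 19, 0, 0, 0, 0],
  [0, 0, 0, 0, 0, 0, 0],
])

```text
time: 62.82
tool_pos: [658.3, -142.8, 248.7]
eef_rot: [[0.003, 1.0, -0.001], [0.498, -0.0, 0.867], [0.867, -0.003, -0.498]]
wrist_force: [-0.0, -1.2, -0.1]
gripper_width: 16.7
```

```bash
python3 -c "
from h import *
brush(145);pot()
plan((648,-194,225),60,0,sp=18)"
```

```text
t62.83 grasp [658.3, -178.3, 269.1] al 60.1 y [1.0, -0.0, -0.003] F [-0.0, -1.2, -0.1] w 16.7 q [31, 44, 2, 76, -49, 99, 42]
side 701 zmin 135.8
   124 19 [ 639. -185.] [ 677. -160.]
   139 121 [ 639. -185.] [ 677. -157.]
   154 117 [ 639. -185.] [ 677. -157.]
   169 166 [ 638. -199.] [ 677. -158.]
   184 59 [ 649. -178.] [ 666. -169.]
   199 60 [ 649. -180.] [ 666. -167.]
   214 61 [ 649. -178.] [ 666. -168.]
   229 65 [ 649. -178.] [ 666. -167.]
   244 33 [ 647. -179.] [ 666. -166.]
top 217 zmin 133.6
   124 6 [ 639. -184.] [ 667. -161.]
   139 22 [ 637. -185.] [ 665. -159.]
   154 15 [ 638. -174.] [ 666. -160.]
   169 150 [ 637. -193.] [ 675. -160.]
   214 5 [ 654. -172.] [ 660. -170.]
   229 7 [ 653. -173.] [ 662. -170.]
   244 6 [ 651. -173.] [ 659. -171.]
pot top [ 647.  -196.1] 38.7 131
pot side [ 648.  -196.6] 38.9 216
t63.02 grasp [655.9, -182.8, 269.2] al 60.0 y [1.0, -0.005, -0.004] F [-0.9, -0.7, -0.9] w 16.3 q [31, 44, 2, 76, -49, 99, 42]
3 rows, total [-8.0, -11.0, -44.0]
[[-15, -3, 4, 0, -0, -0.1, 0], [-15, -3, 4, 0, -0, -0.1, 0], [-15, -3, 4, 0, -0, -0.1, 0]]
```

Request:
apply_moves([
  [-15, -3, 4, 0, 0, 0, 0],
  [-15, -3, 4, 0, 0, 0, 0],
  [-15, -3, 4, 0, 0, 0, 0],
  [0, 0, 0, 0, 0, 0, 0],
])

```text
time: 63.52
tool_pos: [644.7, -162.8, 199.4]
eef_rot: [[0.01, 1.0, 0.005], [0.5, -0.009, 0.866], [0.866, -0.006, -0.5]]
wrist_force: [-0.4, -0.1, -0.6]
gripper_width: 17.4
```

```bash
python3 -c "
from h import *
brush(145)
plan((648,-196,147),60,0,sp=17)"
```

```text
t63.52 grasp [644.5, -198.3, 220.0] al 60.0 y [1.0, -0.009, -0.006] F [-0.4, -0.1, -0.6] w 17.4 q [32, 46, 2, 78, -48, 97, 46]
side 641 zmin 85.4
   75 20 [ 625. -206.] [ 662. -179.]
   90 102 [ 625. -204.] [ 662. -176.]
   105 104 [ 625. -203.] [ 661. -177.]
   120 155 [ 625. -216.] [ 663. -178.]
   135 54 [ 635. -205.] [ 651. -188.]
   150 57 [ 635. -201.] [ 652. -188.]
   165 56 [ 635. -200.] [ 652. -189.]
   180 63 [ 635. -199.] [ 653. -188.]
   195 30 [ 635. -198.] [ 654. -188.]
top 205 zmin 84.8
   75 4 [ 635. -181.] [ 653. -179.]
   90 19 [ 625. -204.] [ 647. -177.]
   105 19 [ 624. -196.] [ 660. -178.]
   120 136 [ 624. -212.] [ 662. -179.]
   135 5 [ 636. -193.] [ 649. -189.]
   150 5 [ 642. -189.] [ 647. -189.]
   165 4 [ 641. -191.] [ 649. -189.]
   180 6 [ 639. -190.] [ 646. -188.]
   195 7 [ 638. -191.] [ 652. -185.]
t63.62 grasp [645.2, -197.9, 221.6] al 59.9 y [1.0, -0.009, -0.004] F [-0.2, 0.3, -0.6] w 17.3 q [32, 46, 2, 78, -48, 97, 46]
5 rows, total [3.0, 2.0, -75.0]
[[-13, 1, 8, 0.1, 0, -0.1, 0], [-13, 1, 8, 0.1, 0, -0.1, 0], [-13, 1, 8, 0.1, 0, -0.1, 0], [-13, 1, 8, 0.1, 0, -0.1, 0], [-13, 1, 8, 0.1, 0, -0.1, 0]]
```

Request:
apply_moves([
  [-12, 1, 8, 0, 0, 0, 0],
  [-12, 1, 8, 0, 0, 0, 0],
  [-12, 1, 8, 0, 0, 0, 0],
  [-12, 0.5, 8, 0, 0, 0, 0],
  [-12, 0, 8, 0, 0, 0, 0],
  [0, 0, 0, 0, 0, 0, 0],
  [0, 0, 0, 0, 0, 0, 0],
  [0, 0, 0, 0, 0, 0, 0],
  [0, 0, 0, 0, 0, 0, 0],
  [0, 0, 0, 0, 0, 0, 0],
  [0, 0, 0, 0, 0, 0, 0],
])

```text
time: 65.0
tool_pos: [649.9, -157.1, 125.6]
eef_rot: [[0.005, 1.0, 0.006], [0.502, -0.008, 0.865], [0.865, -0.002, -0.502]]
wrist_force: [-0.6, -0.4, 0.2]
gripper_width: 17.2
```

```bash
python3 -c "
from h import *
pot();brush(140)"; cp pics/_side.png pics/s22.png
```

```text
pot top [ 646.8 -196.2] 38.7 149
pot side [ 647.8 -196.2] 38.8 200
t65.10 grasp [649.6, -192.6, 146.1] al 59.9 y [1.0, -0.008, -0.002] F [-0.3, -0.5, -0.4] w 17.0 q [32, 51, 2, 79, -48, 93, 50]
side 379 zmin 7.7
   6 10 [ 628. -167.] [ 671. -163.]
   21 11 [ 628. -165.] [ 669. -163.]
   36 35 [ 628. -222.] [ 672. -163.]
   51 131 [ 628. -222.] [ 671. -163.]
   66 42 [ 640. -198.] [ 655. -181.]
   81 45 [ 640. -194.] [ 655. -182.]
   96 48 [ 640. -195.] [ 655. -182.]
   111 45 [ 640. -194.] [ 655. -183.]
   126 12 [ 639. -189.] [ 655. -182.]
top 291 zmin 6.1
   6 128 [ 628. -222.] [ 671. -165.]
   21 15 [ 631. -186.] [ 659. -172.]
   36 66 [ 629. -203.] [ 670. -163.]
   51 63 [ 628. -200.] [ 670. -163.]
   66 4 [ 648. -185.] [ 654. -183.]
   111 5 [ 645. -185.] [ 654. -183.]
   126 5 [ 644. -186.] [ 657. -179.]
```

View pics/s22.png

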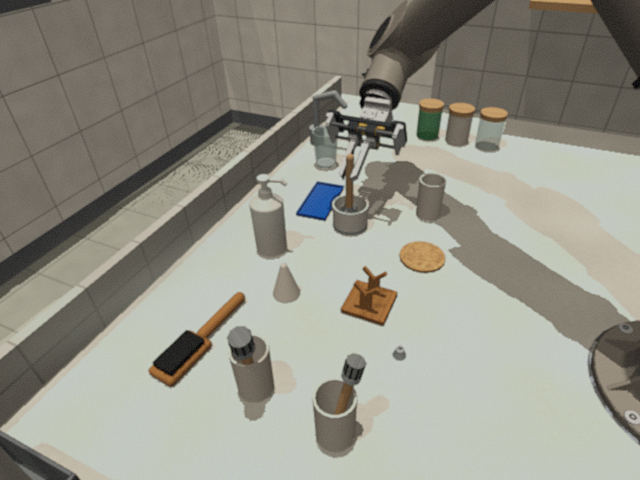

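brush_l is dipped at (350,205), about 11 mm up. Holding, then lifting.

Request:
apply_moves([
  [0, 0, 0, 0, 0, 0, 0],
  [0, 0, 0, 0, 0, 0, 0],
  [0, 0, 0, 0, 0, 0, 0],
  [0, 0, 0, 0, 0, 0, 0],
  [13, 0, -8, 0, 0, 0, 0],
  [18, 0, -10, 0, 0, 0, 0],
  [22, 0, -13, 0, 0, 0, 0],
  [22, 0, -13, 0, 0, 0, 0],
  [22, 0, -13, 0, 0, 0, 0],
  [10, 0, -6, 0, 0, 0, 0],
])

```text
time: 66.45
tool_pos: [650.3, -158.1, 260.3]
eef_rot: [[0.003, 1.0, 0.007], [0.503, -0.007, 0.864], [0.864, 0.001, -0.503]]
wrist_force: [0.7, 0.4, -0.5]
gripper_width: 17.1
```

```bash
python3 -c "
from h import *
brush(145)
plan((521,84,185),-30,0,sp=30)"
```

```text
t66.45 grasp [650.0, -193.5, 281.0] al 59.8 y [1.0, -0.007, 0.001] F [0.7, 0.4, -0.5] w 17.1 q [32, 43, 2, 76, -49, 100, 42]
side 691 zmin 148.3
   136 20 [ 632. -198.] [ 665. -175.]
   151 109 [ 631. -197.] [ 665. -172.]
   166 119 [ 630. -202.] [ 666. -173.]
   181 163 [ 630. -211.] [ 669. -173.]
   196 58 [ 641. -196.] [ 656. -182.]
   211 64 [ 641. -196.] [ 656. -183.]
   226 56 [ 641. -197.] [ 657. -182.]
   241 63 [ 640. -195.] [ 657. -184.]
   256 39 [ 641. -195.] [ 660. -181.]
top 230 zmin 144.2
   136 5 [ 631. -196.] [ 657. -174.]
   151 22 [ 631. -199.] [ 659. -175.]
   166 22 [ 630. -200.] [ 661. -174.]
   181 147 [ 631. -207.] [ 667. -174.]
   196 10 [ 640. -191.] [ 654. -185.]
   211 5 [ 648. -187.] [ 655. -184.]
   241 8 [ 645. -186.] [ 654. -184.]
   256 8 [ 644. -187.] [ 656. -185.]
t66.55 grasp [650.0, -193.5, 280.2] al 59.8 y [1.0, -0.007, 0.001] F [0.3, -0.1, -0.5] w 17.3 q [32, 43, 2, 76, -49, 100, 42]
15 rows, total [-129.0, 222.0, -110.0]
[[1, -9, 16, 0, -6, -0, 0], [3, -9, 16, 0, -6, -0, 0], [4, -9, 16, 0, -6, -0, 0], [6, -9, 15, 0, -6, -0, 0], [8, -9, 15, 0, -6, -0, 0], [9, -9, 14, 0, -6, -0, 0], [11, -9, 13, 0, -6, -0, 0], [12, -9, 11, 0, -6, -0, 0], [13, -9, 10, 0, -6, -0, 0], [14, -9, 9, 0, -6, -0, 0], [15, -9, 7, 0, -6, -0, 0], [15, -9, 6, 0, -6, -0, 0], [16, -9, 4, 0, -6, -0, 0], [16, -9, 2, 0, -6, -0, 0], [16, -9, 1, 0, -6, -0, 0]]
```

Request:
apply_moves([
  [1, -9, 16, 0, -6, 0, 0],
  [3, -9, 16, 0, -6, 0, 0],
  [4, -9, 16, 0, -6, 0, 0],
  [6, -9, 15, 0, -6, 0, 0],
  [8, -9, 15, 0, -6, 0, 0],
  [9, -9, 14, 0, -6, 0, 0],
  [11, -9, 13, 0, -6, 0, 0],
  [12, -9, 11, 0, -6, 0, 0],
  [13, -9, 10, 0, -6, 0, 0],
  [14, -9, 9, 0, -6, 0, 0],
  [15, -9, 7, 0, -6, 0, 0],
  [15, -9, 6, 0, -6, 0, 0],
  [16, -9, 4, 0, -6, 0, 0],
  [16, -9, 2, 0, -6, 0, 0],
  [16, -9, 1, 0, -6, 0, 0],
  [0, 0, 0, 0, 0, 0, 0],
])

```text
time: 68.55
tool_pos: [505.9, 67.7, 128.9]
eef_rot: [[-0.006, 1.0, -0.011], [0.838, -0.001, -0.545], [-0.545, -0.013, -0.838]]
wrist_force: [0.6, 0.2, -1.0]
gripper_width: 17.1
```

```bash
python3 -c "
from h import *
lying(140,225)
plan((521,80,110),-30,0,sp=17)"; cp pics/_side.png pics/s23.png
```

```text
side 666
  y -50 61 x 488.0 525.0 z 168.0 191.0 ymin/max -44.0 -35.0
  y -35 125 x 487.0 521.0 z 166.0 192.0 ymin/max -35.0 -20.0
  y -20 128 x 487.0 518.0 z 166.0 191.0 ymin/max -20.0 -5.0
  y -5 135 x 488.0 517.0 z 168.0 191.0 ymin/max -5.0 9.0
  y 85 24 x 486.0 496.0 z 146.0 176.0 ymin/max 87.0 99.0
  y 100 14 x 486.0 525.0 z 163.0 192.0 ymin/max 100.0 113.0
  y 115 111 x 497.0 527.0 z 159.0 205.0 ymin/max 116.0 130.0
  y 130 14 x 502.0 510.0 z 162.0 169.0 ymin/max 130.0 131.0
  y 160 52 x 480.0 538.0 z 216.0 224.0 ymin/max 161.0 169.0
top 1106
  y -50 84 x 488.0 525.0 z 175.0 195.0 ymin/max -44.0 -35.0
  y -35 138 x 488.0 525.0 z 174.0 194.0 ymin/max -35.0 -20.0
  y -20 128 x 488.0 525.0 z 164.0 193.0 ymin/max -19.0 -6.0
  y -5 64 x 492.0 521.0 z 172.0 192.0 ymin/max -4.0 8.0
  y 10 64 x 498.0 513.0 z 171.0 181.0 ymin/max 10.0 25.0
  y 25 56 x 498.0 513.0 z 170.0 182.0 ymin/max 27.0 39.0
  y 40 56 x 499.0 513.0 z 169.0 181.0 ymin/max 41.0 54.0
  y 55 57 x 499.0 513.0 z 169.0 179.0 ymin/max 56.0 70.0
  y 70 136 x 486.0 526.0 z 152.0 179.0 ymin/max 70.0 85.0
  y 85 152 x 487.0 526.0 z 167.0 201.0 ymin/max 86.0 100.0
  y 100 134 x 487.0 527.0 z 167.0 216.0 ymin/max 101.0 115.0
  y 115 36 x 497.0 515.0 z 162.0 210.0 ymin/max 115.0 122.0
t68.65 grasp [507.5, 87.2, 164.9] al -32.9 y [1.0, -0.006, -0.01] F [-0.8, -0.4, 0.4] w 16.5 q [-40, 23, 6, 110, 26, 69, -48]
4 rows, total [14.0, -5.0, -56.0]
[[6, 4, 12, -0.2, 0.7, 0, 0], [6, 4, 13, -0.2, 0.7, 0, 0], [6, 4, 13, -0.2, 0.7, 0, 0], [6, 4, 13, -0.2, 0.7, 0, 0]]
```

View pics/s23.png

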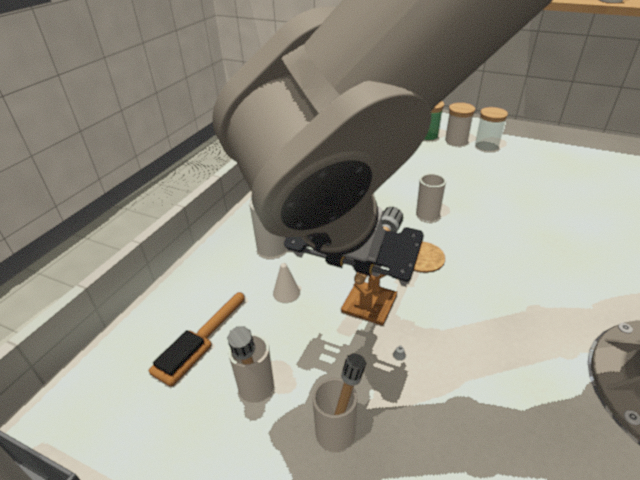

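Request:
apply_moves([
  [5, 4, 13, -0.2, 0.7, 0, 0],
  [5, 4, 13, -0.2, 0.7, 0, 0],
  [5, 4, 13, -0.2, 0.7, 0, 0],
  [5, 3, 13, -0.2, 0.7, 0, 0],
  [0, 0, 0, 0, 0, 0, 0],
])

```text
time: 69.28
tool_pos: [523.6, 46.7, 73.3]
eef_rot: [[0.011, 1.0, -0.0], [0.868, -0.009, -0.496], [-0.496, 0.005, -0.868]]
wrist_force: [-0.3, 0.5, 0.4]
gripper_width: 17.2
```

```bash
python3 -c "
from h import *
lying(82,145)
st()"
```

```text
side 517
  y -80 17 x 504.0 538.0 z 108.0 129.0 ymin/max -68.0 -65.0
  y -65 104 x 503.0 539.0 z 106.0 130.0 ymin/max -65.0 -50.0
  y -50 95 x 504.0 534.0 z 105.0 130.0 ymin/max -50.0 -35.0
  y -35 138 x 504.0 532.0 z 110.0 130.0 ymin/max -35.0 -21.0
  y 55 10 x 502.0 541.0 z 91.0 120.0 ymin/max 57.0 70.0
  y 70 38 x 502.0 544.0 z 96.0 134.0 ymin/max 70.0 85.0
  y 85 43 x 502.0 532.0 z 110.0 144.0 ymin/max 87.0 100.0
  y 100 71 x 515.0 531.0 z 107.0 121.0 ymin/max 100.0 109.0
top 934
  y -80 15 x 506.0 536.0 z 116.0 129.0 ymin/max -66.0 -65.0
  y -65 126 x 504.0 541.0 z 111.0 132.0 ymin/max -64.0 -50.0
  y -50 124 x 504.0 541.0 z 112.0 136.0 ymin/max -49.0 -35.0
  y -35 96 x 504.0 541.0 z 111.0 135.0 ymin/max -35.0 -20.0
  y -20 56 x 515.0 530.0 z 110.0 123.0 ymin/max -18.0 -5.0
  y -5 48 x 515.0 530.0 z 111.0 124.0 ymin/max -3.0 8.0
  y 10 56 x 515.0 530.0 z 113.0 124.0 ymin/max 10.0 23.0
  y 25 56 x 515.0 530.0 z 109.0 125.0 ymin/max 25.0 38.0
  y 40 66 x 506.0 539.0 z 98.0 122.0 ymin/max 40.0 54.0
  y 55 134 x 502.0 543.0 z 102.0 135.0 ymin/max 56.0 69.0
  y 70 107 x 502.0 543.0 z 108.0 144.0 ymin/max 70.0 84.0
  y 85 40 x 515.0 531.0 z 114.0 126.0 ymin/max 86.0 95.0
  y 100 10 x 518.0 528.0 z 112.0 120.0 ymin/max 105.0 108.0
t69.38 grasp [523.9, 68.0, 109.8] al -29.7 y [1.0, -0.008, 0.006] F [-0.1, 0.9, -0.0] w 16.9 q [-36, 26, 7, 113, 26, 60, -48]
```

Request:
apply_moves([
  [8, -0.8, -2, 0, 0, 0, 0],
  [6, -0.7, 9, 0, 0, 0, 0],
  [7, 0, 10, 0, 0, 0, 0],
  [7, 0, 10, 0, 0, 0, 0],
  [5, 0, 8, 0, 0, 0, 0],
  [0, 0, 0, 0, 0, 0, 0],
])

```text
time: 70.12
tool_pos: [522.6, 60.8, 24.3]
eef_rot: [[0.009, 1.0, 0.002], [0.869, -0.007, -0.495], [-0.495, 0.006, -0.869]]
wrist_force: [-2.0, 1.0, 2.2]
gripper_width: 17.0
```

```bash
python3 -c "
from h import *
st();lying(50,95)"
```

```text
t70.12 grasp [522.6, 81.1, 59.9] al -29.7 y [1.0, -0.007, 0.006] F [-2.0, 1.0, 2.2] w 17.0 q [-37, 31, 7, 113, 27, 55, -51]
side 580
  y -65 18 x 501.0 538.0 z 61.0 85.0 ymin/max -53.0 -50.0
  y -50 116 x 501.0 539.0 z 61.0 88.0 ymin/max -50.0 -35.0
  y -35 114 x 501.0 540.0 z 60.0 87.0 ymin/max -35.0 -20.0
  y -20 163 x 499.0 533.0 z 55.0 86.0 ymin/max -20.0 -5.0
  y -5 84 x 498.0 526.0 z 58.0 75.0 ymin/max -5.0 9.0
  y 100 24 x 502.0 531.0 z 60.0 82.0 ymin/max 101.0 115.0
  y 115 56 x 515.0 530.0 z 56.0 72.0 ymin/max 115.0 123.0
top 965
  y -65 13 x 501.0 537.0 z 68.0 83.0 ymin/max -51.0 -50.0
  y -50 105 x 501.0 537.0 z 66.0 88.0 ymin/max -50.0 -37.0
  y -35 119 x 501.0 537.0 z 69.0 87.0 ymin/max -35.0 -21.0
  y -20 105 x 497.0 542.0 z 60.0 87.0 ymin/max -19.0 -5.0
  y -5 90 x 497.0 544.0 z 56.0 79.0 ymin/max -3.0 8.0
  y 10 55 x 513.0 529.0 z 63.0 78.0 ymin/max 10.0 24.0
  y 25 70 x 497.0 545.0 z 58.0 76.0 ymin/max 26.0 40.0
  y 40 80 x 497.0 544.0 z 59.0 76.0 ymin/max 42.0 53.0
  y 55 67 x 502.0 540.0 z 53.0 78.0 ymin/max 55.0 69.0
  y 70 126 x 502.0 540.0 z 55.0 85.0 ymin/max 71.0 85.0
  y 85 84 x 502.0 542.0 z 60.0 95.0 ymin/max 86.0 98.0
  y 100 40 x 513.0 529.0 z 62.0 76.0 ymin/max 100.0 110.0
  y 115 11 x 518.0 529.0 z 59.0 72.0 ymin/max 118.0 121.0
```

Request:
apply_moves([
  [0, 0, 0, 0, 0, 0, 0.25],
  [0, 0, 0, 0, 0, 0, 0.35],
  [0, 0, 0, 0, 0, 0, 0.45],
  [0, 0, 0, 0, 0, 0, 0.5],
  [0, 0, 0, 0, 0, 0, 0.5],
  [-4, 0, -18, 0, 0, 0, 0.5],
  [-6, 0, -25, 0, 0, 0, 0.6],
  [-6, 0, -25, 0, 0, 0, 0.7],
  [-6, 0, -25, 0, 0, 0, 0.7],
  [-6, 0, -25, 0, 0, 0, 0.7],
])

```text
time: 71.47
tool_pos: [522.4, 96.7, 149.3]
eef_rot: [[0.01, 1.0, 0.003], [0.87, -0.008, -0.494], [-0.494, 0.007, -0.87]]
wrist_force: [-0.2, 0.4, -0.6]
gripper_width: 65.9
```

```bash
python3 -c "
from h import *
lying(45,95)
g,R=plan((521,-88,170),25,.7,sp=30)"; cp pics/_side.png pics/s24.png
```

```text
side 637
  y -20 4 x 508.0 512.0 z 46.0 64.0 ymin/max -14.0 -5.0
  y -5 31 x 504.0 517.0 z 45.0 67.0 ymin/max -4.0 3.0
  y 10 27 x 513.0 530.0 z 64.0 74.0 ymin/max 15.0 24.0
  y 25 84 x 498.0 544.0 z 46.0 75.0 ymin/max 26.0 40.0
  y 40 146 x 498.0 545.0 z 46.0 74.0 ymin/max 40.0 55.0
  y 55 70 x 512.0 530.0 z 62.0 74.0 ymin/max 55.0 70.0
  y 70 66 x 513.0 530.0 z 62.0 74.0 ymin/max 70.0 85.0
  y 85 72 x 512.0 530.0 z 63.0 74.0 ymin/max 85.0 100.0
  y 100 79 x 512.0 529.0 z 63.0 74.0 ymin/max 100.0 115.0
  y 115 58 x 513.0 530.0 z 58.0 74.0 ymin/max 115.0 121.0
top 860
  y -65 16 x 504.0 537.0 z 71.0 84.0 ymin/max -51.0 -50.0
  y -50 97 x 504.0 537.0 z 67.0 87.0 ymin/max -48.0 -35.0
  y -35 113 x 501.0 540.0 z 64.0 86.0 ymin/max -35.0 -21.0
  y -20 105 x 497.0 542.0 z 61.0 87.0 ymin/max -19.0 -5.0
  y -5 90 x 497.0 544.0 z 58.0 79.0 ymin/max -3.0 8.0
  y 10 56 x 513.0 529.0 z 62.0 76.0 ymin/max 10.0 24.0
  y 25 70 x 497.0 545.0 z 58.0 78.0 ymin/max 26.0 40.0
  y 40 78 x 497.0 542.0 z 60.0 78.0 ymin/max 42.0 53.0
  y 55 56 x 513.0 529.0 z 60.0 75.0 ymin/max 55.0 69.0
  y 70 56 x 513.0 529.0 z 65.0 77.0 ymin/max 71.0 85.0
  y 85 49 x 513.0 529.0 z 63.0 75.0 ymin/max 86.0 100.0
  y 100 55 x 513.0 529.0 z 62.0 75.0 ymin/max 100.0 114.0
  y 115 19 x 513.0 527.0 z 63.0 75.0 ymin/max 116.0 121.0
t71.58 grasp [523.4, 118.1, 186.3] al -29.4 y [1.0, -0.007, 0.011] F [-0.2, -0.6, 0.0] w 65.5 q [-40, 22, 6, 107, 24, 70, -47]
10 rows, total [-3.0, -169.0, -18.0]
[[-14, -0, 10, 0.1, 5.4, -0, 0.7], [-15, -0, 8, 0.1, 5.4, -0, 0.7], [-15, -0, 7, 0.1, 5.4, -0, 0.7], [-16, -0, 6, 0.1, 5.4, -0, 0.7], [-16, -0, 4, 0.1, 5.4, -0, 0.7], [-17, -0, 2, 0.1, 5.4, -0, 0.7], [-17, -0, 1, 0.1, 5.4, -0, 0.7], [-17, -0, -1, 0.1, 5.4, -0, 0.7], [-17, -0, -2, 0.1, 5.4, -0, 0.7], [-16, -0, -4, 0.1, 5.4, -0, 0.7]]
```

View pics/s24.png

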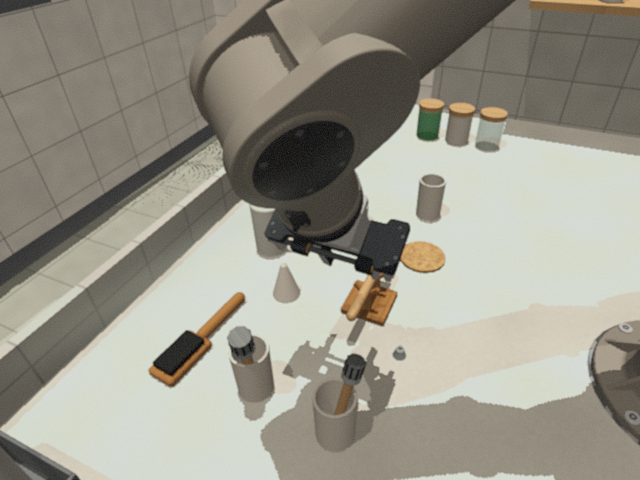

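brush_l lies level on the rest, y=-52 to 122. Moving to its head.

Request:
apply_moves([
  [-14, 0, 10, 0, 5.4, 0, 0.7],
  [-15, 0, 8, 0, 5.4, 0, 0.7],
  [-15, 0, 7, 0, 5.4, 0, 0.7],
  [-16, 0, 5, 0, 5.4, 0, 0.7],
  [-16, 0, 3, 0, 5.4, 0, 0.7],
  [-17, 0, 1, 0, 5.4, 0, 0.7],
  [-17, 0, 0, 0, 5.4, 0, 0.7],
  [-17, 0, -1, 0, 5.4, 0, 0.7],
  [-17, 0, -2, 0, 5.4, 0, 0.7],
  [-16, 0, -4, 0, 5.4, 0, 0.7],
  [0, 0, 0, 0, 0, 0, 0.7],
])

```text
time: 72.95
tool_pos: [524.5, -72.2, 141.1]
eef_rot: [[-0.009, 1.0, 0.022], [0.895, -0.002, 0.446], [0.446, 0.024, -0.895]]
wrist_force: [-0.7, 0.0, -0.1]
gripper_width: 65.8
```

```bash
python3 -c "
from h import *
g,R=plan((521,-58,112),25,.7,sp=25)"
```

```text
t72.95 grasp [523.6, -90.5, 177.8] al 26.5 y [1.0, -0.002, 0.024] F [-0.7, 0.0, -0.1] w 65.8 q [13, 20, 7, 110, -32, 62, 38]
3 rows, total [-3.0, 32.0, -66.0]
[[-0, -2, 24, 0.4, -0.5, 0.2, 0.7], [-0, -2, 24, 0.4, -0.5, 0.2, 0.7], [-0, -1, 24, 0.4, -0.5, 0.2, 0.7]]
```

Request:
apply_moves([
  [0, -2, 24, 0.4, -0.5, 0.2, 0.7],
  [0, -1, 24, 0.4, -0.5, 0.2, 0.7],
  [0, -1, 22, 0.4, -0.5, 0.2, 0.7],
  [0, 0, 0, 0, 0, 0, 0.7],
])

```text
time: 73.45
tool_pos: [521.7, -38.6, 78.3]
eef_rot: [[-0.001, 1.0, 0.001], [0.907, 0.001, 0.42], [0.42, 0.001, -0.907]]
wrist_force: [0.1, -0.1, 0.4]
gripper_width: 66.0
```

```bash
python3 -c "
from h import *
g,R=plan((521,-36,62),25,.7,sp=18)"
```

```text
t73.45 grasp [521.7, -55.8, 115.5] al 24.9 y [1.0, 0.001, 0.001] F [0.1, -0.1, 0.4] w 66.0 q [10, 24, 6, 114, -33, 54, 38]
4 rows, total [-1.0, 20.0, -53.0]
[[-1, -0, 14, 0, 0, 0, 0.7], [-1, -0, 14, 0, 0, 0, 0.7], [-1, -0, 14, 0, 0, 0, 0.7], [-1, -0, 14, 0, 0, 0, 0.7]]
```

Request:
apply_moves([
  [-1, 0, 14, 0, 0, 0, 0.7],
  [-1, 0, 14, 0, 0, 0, 0.7],
  [-1, 0, 14, 0, 0, 0, 0.7],
  [-1, 0, 14, 0, 0, 0, 0.7],
  [0, 0, 0, 0, 0, 0, 0.7],
])

```text
time: 74.08
tool_pos: [522.6, -17.6, 23.8]
eef_rot: [[-0.002, 1.0, 0.003], [0.908, 0.001, 0.42], [0.42, 0.003, -0.908]]
wrist_force: [0.3, 0.2, 0.2]
gripper_width: 65.9
```

```bash
python3 -c "
from h import *
g,R=plan((521,-36,62),25,.7,n=1)
p,_=camera('top');cv2.imwrite('pics/t11.png',cv2.resize(p[240:340,230:370,::-1],(800,571)))"
```

```text
t74.08 grasp [522.5, -34.8, 61.0] al 24.8 y [1.0, 0.001, 0.003] F [0.3, 0.2, 0.2] w 65.9 q [10, 28, 4, 116, -36, 48, 40]
1 rows, total [-2.0, -1.0, 1.0]
[[-0.6, -1.6, -1.4, 0.2, 0.2, 0.1, 0.7]]
```

View pics/t11.png

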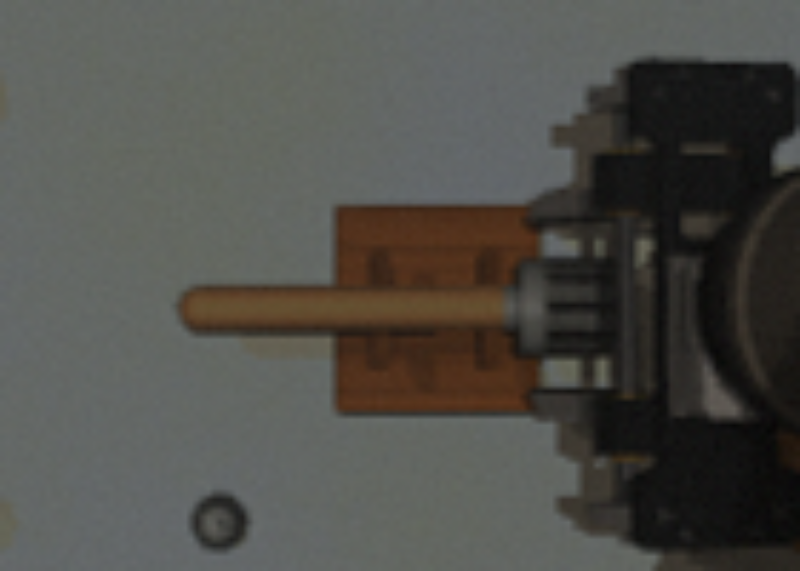

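The fingers straddle brush_l's head. Gripping and lifting.

Request:
apply_moves([
  [0, -1.5, -1, 0, 0, 0, 0.7],
  [0, 0, 0, 0, 0, 0, 0],
  [0, 0, 0, 0, 0, 0, 0],
  [0, 0, 0, 0, 0, 0, 0],
  [0, 0, 0, 0, 0, 0, 0],
  [0, 0, 0, 0, 0, 0, 0],
  [0, 0, 0, 0, 0, 0, 0],
  [6, 0, -13, 0, 0, 0, 0],
  [11, 0, -23, 0, 0, 0, 0],
  [11, 0, -23, 0, 0, 0, 0],
  [11, 0, -23, 0, 0, 0, 0],
  [11, 0, -23, 0, 0, 0, 0],
  [11, 0, -23, 0, 0, 0, 0],
  [11, 0, -23, 0, 0, 0, 0],
], force=40)

```text
time: 75.88
tool_pos: [519.9, -17.4, 203.0]
eef_rot: [[-0.001, 1.0, 0.005], [0.908, -0.001, 0.418], [0.418, 0.005, -0.908]]
wrist_force: [0.2, 0.1, -0.6]
gripper_width: 37.0
```

```bash
python3 -c "
from h import *
from tk import go
q=get_obs()['q'];go(q,((491,-308,315),-65),((491,-308,160),-65))
g,R=plan((492,-305,312),-65,0,sp=35)
lying(45,100)"; cp pics/_side.png pics/s25.png
```

```text
(491, -308, 315) -65 0.0 [-16, 15, 9, 122, 66, 75, -45]
(491, -308, 160) -65 0.0 [-15, 32, 9, 126, 71, 66, -64]
t75.88 grasp [519.7, -34.5, 240.2] al 24.7 y [1.0, -0.001, 0.005] F [0.2, 0.1, -0.6] w 37.0 q [6, 13, 7, 110, -28, 66, 27]
15 rows, total [-28.0, -325.0, 92.0]
[[-17, -2, -15, 0, -6, -0, 0], [-19, -2, -13, 0, -6, -0, 0], [-20, -2, -11, 0, -6, -0, 0], [-21, -2, -9, 0, -6, -0, 0], [-22, -2, -6, 0, -6, -0, 0], [-22, -2, -4, 0, -6, -0, 0], [-22, -2, -2, 0, -6, -0, 0], [-22, -2, 1, 0, -6, -0, 0], [-22, -2, 3, 0, -6, -0, 0], [-22, -2, 5, 0, -6, -0, 0], [-21, -2, 7, 0, -6, -0, 0], [-20, -2, 10, 0, -6, -0, 0], [-19, -2, 12, 0, -6, -0, 0], [-18, -2, 14, 0, -6, -0, 0], [-16, -2, 15, 0, -6, -0, 0]]
side 345
  y -20 20 x 499.0 546.0 z 50.0 71.0 ymin/max -9.0 -5.0
  y -5 146 x 498.0 545.0 z 45.0 72.0 ymin/max -5.0 4.0
  y 25 37 x 499.0 544.0 z 47.0 70.0 ymin/max 36.0 40.0
  y 40 142 x 498.0 544.0 z 45.0 72.0 ymin/max 40.0 47.0
top 89
  y -20 11 x 497.0 542.0 z 62.0 71.0 ymin/max -6.0 -5.0
  y -5 39 x 497.0 544.0 z 54.0 72.0 ymin/max -3.0 1.0
  y 25 12 x 497.0 545.0 z 62.0 71.0 ymin/max 39.0 40.0
  y 40 27 x 497.0 542.0 z 58.0 72.0 ymin/max 42.0 46.0
```

View pics/s25.png

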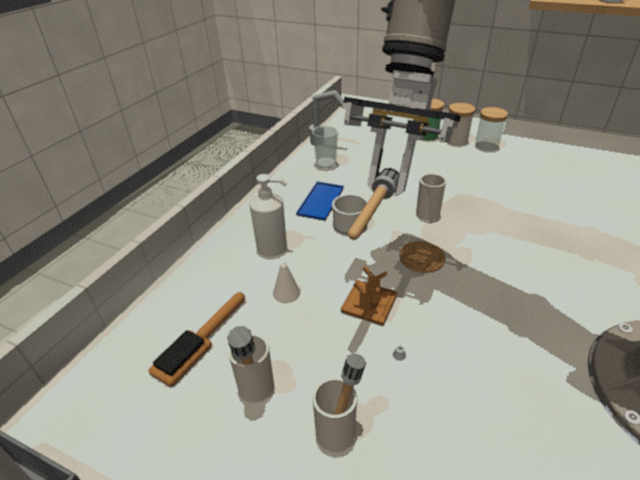

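brush_l is held by its head and the rest hasn't moved. Flipping towards cup_l.

Request:
apply_moves([
  [-17, -2, -15, 0, -6, 0, 0],
  [-19, -2, -13, 0, -6, 0, 0],
  [-20, -2, -11, 0, -6, 0, 0],
  [-21, -2, -9, 0, -6, 0, 0],
  [-22, -2, -6, 0, -6, 0, 0],
  [-22, -2, -4, 0, -6, 0, 0],
  [-22, -2, -2, 0, -6, 0, 0],
  [-22, -2, 1, 0, -6, 0, 0],
  [-22, -2, 3, 0, -6, 0, 0],
  [-22, -2, 5, 0, -6, 0, 0],
  [-21, -2, 7, 0, -6, 0, 0],
  [-20, -2, 10, 0, -6, 0, 0],
  [-19, -2, 12, 0, -6, 0, 0],
  [-18, -2, 14, 0, -6, 0, 0],
  [-16, -2, 15, 0, -6, 0, 0],
  [0, 0, 0, 0, 0, 0, 0],
])

```text
time: 77.97
tool_pos: [485.7, -350.4, 311.1]
eef_rot: [[0.017, 1.0, 0.004], [0.37, -0.003, -0.929], [-0.929, 0.017, -0.37]]
wrist_force: [-0.1, 0.2, 0.5]
gripper_width: 37.1
```

```bash
python3 -c "
from h import *
axis(162,30)
plan((491.5,-308,280),-65,0,sp=17)"; cp pics/_side.png pics/s26.png
```

```text
t77.97 grasp [485.5, -312.3, 326.3] al -68.3 y [1.0, -0.003, 0.017] F [-0.1, 0.2, 0.5] w 37.1 q [-17, 15, 9, 123, 68, 77, -48]
side 465 zmin 170.3
  z 169.0 51 min [ 479. -321.] max [ 496. -308.]
  z 189.0 73 min [ 479. -322.] max [ 496. -308.]
  z 209.0 77 min [ 478. -322.] max [ 496. -306.]
  z 229.0 80 min [ 478. -319.] max [ 496. -306.]
  z 249.0 83 min [ 477. -317.] max [ 496. -306.]
  z 269.0 86 min [ 477. -315.] max [ 494. -303.]
  z 289.0 15 min [ 478. -313.] max [ 489. -303.]
top 85 zmin 179.1
  z 169.0 10 min [ 480. -314.] max [ 495. -310.]
  z 189.0 20 min [ 479. -315.] max [ 495. -308.]
  z 209.0 21 min [ 479. -316.] max [ 495. -307.]
  z 229.0 22 min [ 480. -316.] max [ 495. -306.]
  z 249.0 8 min [ 482. -308.] max [ 492. -305.]
t78.08 grasp [486.3, -311.7, 327.2] al -68.1 y [1.0, -0.003, 0.02] F [-0.5, 0.2, 0.5] w 36.9 q [-17, 15, 9, 123, 68, 77, -48]
3 rows, total [5.0, 5.0, -49.0]
[[16, 1, 5, 0.1, 1, -0.4, 0], [16, 1, 5, 0.1, 1, -0.4, 0], [16, 2, 5, 0.1, 1, -0.4, 0]]
```

View pics/s26.png

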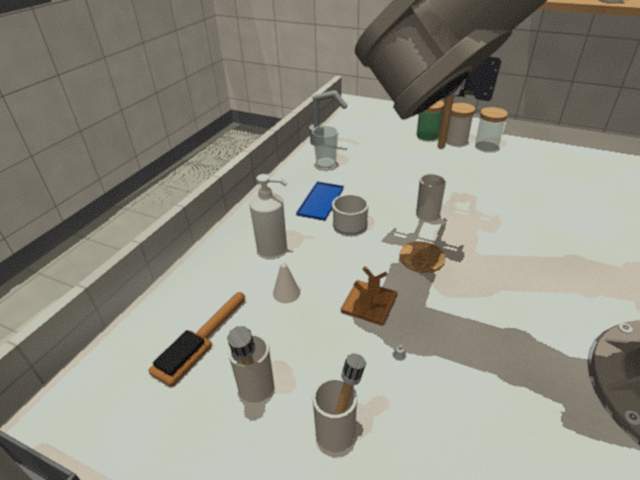

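Request:
apply_moves([
  [15, 1, 6, 0.1, 1, -0.4, 0],
  [15, 1, 6, 0.1, 1, -0.4, 0],
  [14, 1.5, 6, 0.1, 1, -0.4, 0],
  [0, 0, 0, 0, 0, 0, 0],
])

```text
time: 78.58
tool_pos: [491.7, -348.2, 261.4]
eef_rot: [[-0.0, 1.0, 0.001], [0.429, 0.001, -0.903], [-0.903, 0.0, -0.429]]
wrist_force: [-0.2, 0.2, 0.3]
gripper_width: 37.2
```

```bash
python3 -c "
from h import *
axis(162,30)
plan((491.5,-308,200),-65,0,sp=17)"
```

```text
t78.58 grasp [491.6, -311.1, 279.0] al -64.6 y [1.0, 0.001, 0.0] F [-0.2, 0.2, 0.3] w 37.2 q [-15, 19, 9, 123, 67, 72, -49]
side 457 zmin 124.2
  z 122.0 52 min [ 483. -309.] max [ 500. -297.]
  z 142.0 70 min [ 482. -310.] max [ 501. -298.]
  z 162.0 72 min [ 483. -314.] max [ 500. -298.]
  z 182.0 71 min [ 482. -312.] max [ 500. -299.]
  z 202.0 78 min [ 482. -310.] max [ 500. -300.]
  z 222.0 80 min [ 483. -312.] max [ 500. -298.]
  z 242.0 34 min [ 483. -312.] max [ 498. -300.]
top 102 zmin 127.7
  z 122.0 10 min [ 483. -305.] max [ 498. -300.]
  z 142.0 21 min [ 482. -307.] max [ 499. -300.]
  z 162.0 26 min [ 482. -306.] max [ 499. -300.]
  z 182.0 24 min [ 483. -308.] max [ 499. -300.]
  z 202.0 20 min [ 485. -308.] max [ 499. -300.]
t78.67 grasp [491.8, -311.1, 279.9] al -64.6 y [1.0, 0.001, 0.001] F [0.3, 0.8, -0.0] w 37.3 q [-15, 18, 9, 123, 67, 72, -49]
5 rows, total [-0.0, 3.0, -80.0]
[[15, -0, 6, 0, -0.1, -0, 0], [15, -0, 6, 0, -0.1, -0, 0], [15, -0, 6, 0, -0.1, -0, 0], [15, -0, 6, 0, -0.1, -0, 0], [15, -0, 6, 0, -0.1, -0, 0]]
```

Request:
apply_moves([
  [14, 0, 6.5, 0, 0, 0, 0],
  [14, 0, 6.5, 0, 0, 0, 0],
  [14, 0, 6.5, 0, 0, 0, 0],
  [14, 0, 6.5, 0, 0, 0, 0],
  [14, 0, 6.5, 0, 0, 0, 0],
  [0, 0, 0, 0, 0, 0, 0],
])

```text
time: 79.42
tool_pos: [491.8, -347.2, 179.0]
eef_rot: [[-0.0, 1.0, 0.002], [0.428, 0.002, -0.904], [-0.904, 0.0, -0.428]]
wrist_force: [-0.0, -0.3, -0.1]
gripper_width: 37.0
```

```bash
python3 -c "
from h import *
axis(162,30)
plan((491.5,-310,165),-65,0,sp=17)"
```

```text
t79.42 grasp [491.7, -310.2, 196.6] al -64.6 y [1.0, 0.002, 0.0] F [-0.0, -0.3, -0.1] w 37.0 q [-15, 27, 9, 125, 69, 68, -59]
side 1087 zmin 19.6
  z 19.0 167 min [ 464. -311.] max [ 521. -278.]
  z 39.0 186 min [ 464. -311.] max [ 519. -278.]
  z 59.0 216 min [ 463. -335.] max [ 522. -278.]
  z 79.0 367 min [ 464. -337.] max [ 522. -278.]
  z 99.0 64 min [ 465. -309.] max [ 500. -297.]
  z 119.0 64 min [ 483. -311.] max [ 500. -299.]
  z 139.0 23 min [ 483. -310.] max [ 494. -299.]
top 220 zmin 19.6
  z 19.0 36 min [ 465. -332.] max [ 506. -279.]
  z 39.0 28 min [ 465. -328.] max [ 506. -278.]
  z 59.0 40 min [ 468. -328.] max [ 509. -281.]
  z 79.0 80 min [ 469. -324.] max [ 509. -278.]
  z 99.0 22 min [ 483. -304.] max [ 507. -280.]
  z 119.0 11 min [ 483. -304.] max [ 498. -299.]
t79.53 grasp [492.1, -310.3, 197.7] al -64.6 y [1.0, 0.002, 0.002] F [-0.2, 0.3, -0.3] w 37.4 q [-15, 27, 9, 125, 69, 68, -59]
2 rows, total [-1.0, 0.0, -32.0]
[[15, -0, 7, 0.1, -0.2, -0, 0], [15, -0, 7, 0.1, -0.2, -0, 0]]
```

Request:
apply_moves([
  [12, 0, 5.5, 0, 0, 0, 0],
  [12, 0, 5.5, 0, 0, 0, 0],
  [0, 0, 0, 0, 0, 0, 0],
])

```text
time: 79.9
tool_pos: [492.7, -346.9, 152.6]
eef_rot: [[0.003, 1.0, 0.003], [0.429, 0.002, -0.903], [-0.903, 0.004, -0.429]]
wrist_force: [0.1, 0.2, -0.3]
gripper_width: 37.1
```

```bash
python3 -c "
from h import *
g,R=st();face((491.5,-309),r=17)"
```

```text
t79.90 grasp [492.5, -309.8, 170.2] al -64.6 y [1.0, 0.002, 0.004] F [0.1, 0.2, -0.3] w 37.1 q [-15, 30, 9, 125, 70, 66, -63]
top 219 z pct [183.  187.3 190.  191.6]
```

Request:
apply_moves([
  [6, 0, 3, 0, 0, 0, 0],
  [0, 0, 0, 0, 0, 0, 0],
])

```text
time: 80.25
tool_pos: [493.1, -347.2, 146.7]
eef_rot: [[0.004, 1.0, 0.004], [0.429, 0.001, -0.903], [-0.903, 0.006, -0.429]]
wrist_force: [-0.2, 0.1, -0.8]
gripper_width: 36.8
```

```bash
python3 -c "
from h import *
g,R=st();face((491.5,-309),r=17)"
```

```text
t80.25 grasp [492.9, -310.1, 164.3] al -64.6 y [1.0, 0.001, 0.006] F [-0.2, 0.1, -0.8] w 36.8 q [-15, 31, 9, 125, 70, 66, -63]
top 213 z pct [177.1 181.3 183.9 185.9]
```

The face reads 181 mm, so the handle end is at the floor. Releasing and retreating.

Request:
apply_moves([
  [0, 0, 0, 0, 0, 0, 0.45],
  [0, 0, 0, 0, 0, 0, 0.55],
  [0, 0, 0, 0, 0, 0, 0.65],
  [0, 0, 0, 0, 0, 0, 0.7],
  [0, 0, 0, 0, 0, 0, 0.7],
  [0, 0, -15, 0, 0, 0, 0.7],
  [0, 0, -25, 0, 0, 0, 0.7],
  [0, 0, -25, 0, 0, 0, 0.7],
  [-8, 0, -25, 0, 0, 0, 0.7],
  [-20, 0, -20, 0, 0, 0, 0.7],
  [-30, 0, -20, 0, 0, 0, 0.7],
  [-40, 0, -20, 0, 3, 0, 0.7],
  [-40, 0, -20, 0, 4, 0, 0.7],
  [0, 0, 0, 0, 0, 0, 0.7],
])

```text
time: 82.1
tool_pos: [492.1, -243.7, 353.4]
eef_rot: [[-0.001, 1.0, 0.01], [0.543, 0.008, -0.84], [-0.84, 0.005, -0.543]]
wrist_force: [-0.8, -0.1, -0.1]
gripper_width: 65.8
```

```bash
python3 -c "
from h import *
st();pot()"; cp pics/_side.png pics/s27.png; cp pics/_top.png pics/t12.png
```

```text
t82.10 grasp [491.7, -209.2, 375.6] al -57.1 y [1.0, 0.008, 0.005] F [-0.8, -0.1, -0.1] w 65.8 q [-21, 8, 5, 115, 54, 84, -36]
pot top [ 646.9 -196.1] 38.7 176
pot side [ 648.2 -196.5] 38.8 220
```

View pics/s27.png

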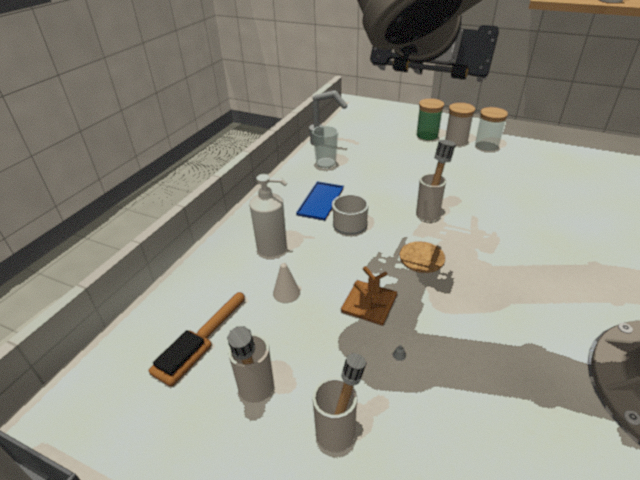

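View pics/t12.png

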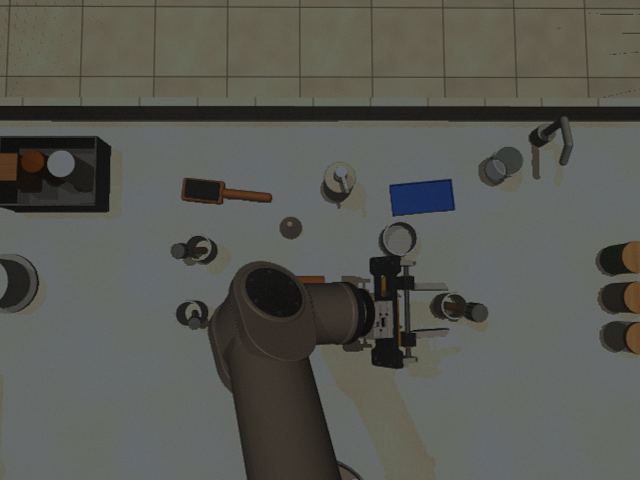

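All three brushes stand bristles up, with heads at (242,342), (353,368) and (445,150). The bystanders and rest are where they began, the pot is upright, and the arm is clear of everything.

Request:
apply_moves([
  [0, 0, 0, 0, 0, 0, 0.7],
  [0, 0, 0, 0, 0, 0, 0.7],
  [0, 0, 0, 0, 0, 0, 0.7],
  [0, 0, 0, 0, 0, 0, 0.7],
])

```text
time: 82.7
tool_pos: [490.7, -242.3, 347.1]
eef_rot: [[-0.013, 1.0, 0.005], [0.538, 0.011, -0.843], [-0.843, -0.008, -0.539]]
wrist_force: [0.9, -0.3, -0.5]
gripper_width: 65.6
```

```bash
python3 -c "
from h import *
_,W=cloud('side')
p=W.reshape(-1,3);p=p[np.isfinite(p).all(1)]
for c in((478,280),(624,260),(491,-307)):
    q=p[(np.linalg.norm(p[:,:2]-c,axis=1)<75)&(p[:,2]>115)&(p[:,2]<200)];print(c,q.min(0).round(0),q.max(0).round(0))
st();print(sign_off())"
```

```text
(478, 280) [447. 241. 116.] [476. 272. 157.]
(624, 260) [595. 270. 127.] [627. 304. 170.]
(491, -307) [ 461. -359.  116.] [ 501. -312.  183.]
t82.75 grasp [490.5, -207.7, 369.2] al -57.4 y [1.0, 0.011, -0.008] F [-0.5, 0.4, -0.7] w 65.8 q [-21, 8, 5, 116, 54, 84, -36]
the job is handed in; nothing more can be done
None
```

I did all three brushes in order (s, m, l) and handed the job in at about 83 s. Each was pulled from its cup and held for over a second with its bristle end about 10–13 mm above the board in the pot. I then changed grip on the V-rest and stood it handle-down in its own cup.

**Last checks:** all three stand bristles up, leaning on their rims, with their tops at about 157, 170 and 183 mm. The pot is upright, the rest is unmoved, the other things look to be where they started, and the arm was clear of everything at hand-in.

**Disagreements:**
- **Tool position:** the reported TCP lies about 22.5 mm beyond the fingertips the cameras show. I used the camera geometry, and the grasps fitted it to within a few millimetres.
- **Pot:** it shifted about 25 mm between the second and third dips while the arm was away. I measured it again before dipping brush_l.
- **Joint 6:** it read 117° against its 117.41° limit while I was standing brush_s and brush_m in their cups.

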